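# Lock the pastry cutters away in the pudding mould

## Task

Put every pastry cutter lying on the shelf into the pudding mould, then close it: set the lid on with its red keeper facing the red mark on the mould's ear, press it down against the seal and give it a quarter-turn clockwise (seen from above) until it locks with its two keepers facing the two clips. Then fold both clips right down into the keepers, and leave the ramekin, the spatula and the whisk where they are.

Things in the scene. Friction and masses are not known exactly. Their poses are not given: they have to be found in the camera images.
- mould: stainless pudding mould fixed in a birch holder (170 x 170 x 12 mm); it cannot move or turn. Origin: centre of the holder's underside, on the shelf; z up. Round bowl, inside radius 63 mm under the rim and 55 mm at the floor; floor 16 mm up. Ears to radius 104 mm at its +x (with the red mark) and -x, tops 92 mm up. The clips' brackets are at its -y and +y, radius 90 to 99 mm, tops 124 mm up
- mould_rim (a point): centre of the mould's mouth, level with the top of its rim flange, 110 mm above the mould's origin. Flange of radius 79 mm, 4 mm thick, with three 23 mm wide notches at 30, 140 and 265 degrees (counter-clockwise from the mould's x) through which the lid's claws pass
- seal_top (a point): centre of the white spring-backed silicone seal ring in the mouth, radius 58 to 64 mm, level with its top, 117 mm above the mould's origin when free. It can be pressed down 8 mm, against 5 N at first and 14 N at the end, and turns freely with the lid
- mould_mark (a point): the red mark on top of the mould's +x ear, 96 mm from the mould's axis, 93 mm up
- clip_a (a joint): steel clip (34 x 10 x 4 mm, black tip 7 mm thick and 9 mm long) hinged on the bracket outside the rim at the mould's -y. 0 = folded fully down over the rim, pointing at the mould's axis; 1.57 = upright; up to 2.35 = leaning out, away from the mould. It stays where it is left; a 1 N push near the tip moves it
- clip_b (a joint): the like clip at the mould's +y; 0 = folded fully down, 1.57 = upright, more = leaning out
- clip_a_hinge (a point): hinge line of clip_a (parallel to the mould's x), 94 mm from the mould's axis towards its -y, 120.5 mm above the mould's origin
- clip_b_hinge (a point): hinge line of clip_b, 94 mm from the mould's axis towards its +y, 120.5 mm above the mould's origin
- clip_a_tip (a point): point in the black tip of clip_a, 30 mm from its hinge
- clip_b_tip (a point): point in the black tip of clip_b, 30 mm from its hinge
- lid: steel lid, 172 mm across, 0.25 kg, standing on three claws. Origin: on its axis, level with the claws' underside; z up, x towards the red keeper. Disc 12 to 15 mm above the origin. Claws at 30, 140 and 265 degrees (counter-clockwise from x), with 14 mm wide, 4 mm thick feet turned in, radius 71 to 83 mm. They fit the mould's notches one way only (4.5 mm play): lid x along mould x
- lid_grip (a point): point in the lid's black fin handle, on the lid's axis 35 mm above its origin. The fin runs along the lid's x: 60 mm long, 14 mm wide, from the disc (15 mm above the origin) to 43 mm above the origin. Set in the notches the lid rests on the seal, its origin 105 mm above the mould's; pressed right down, 98 mm
- lid_keeper (a point): centre of the red keeper, 73 mm from the lid's axis along its x, on the disc's top: two red ribs 6 mm high, 20 mm gap between, for a clip to fold into; a grey keeper lies opposite. Pressed below 99.5 mm (origin above the mould's) the lid turns clockwise to a stop about 1.5 degrees past 90; let go there it springs up to 102 mm behind a catch: locked, red keeper at clip_a
- cutter_square: square aluminium pastry cutter, 36 mm across, 28 mm high, open tin walls 2.5 mm thick. Origin: centre of its underside. Flat sides face its x and y. 0.04 kg. May be absent
- cutter_hex: hexagonal copper-coloured pastry cutter, 40 mm across flats, 28 mm high. Origin: centre of its underside. A pair of flats faces its +y and -y. 0.04 kg. May be absent
- cutter_round: round (twelve-sided) steel pastry cutter, 42 mm across, 28 mm high. Origin: centre of its underside. A pair of flats faces its +y and -y. 0.04 kg. May be absent
- cutter_finger: brass-coloured oblong biscuit cutter, 46 mm along its x, 32 mm along its y, 28 mm high. Origin: centre of its underside. 0.04 kg. May be absent
- cutter_small: octagonal green pastry cutter, 34 mm across flats, 28 mm high. Origin: centre of its underside. A pair of flats faces its +y and -y. 0.04 kg. May be absent
- ramekin: white ceramic ramekin, 88 mm across, 48 mm high; bystander. Origin: centre of its underside
- spatula: red silicone spatula, 270 mm long, lying flat; bystander
- whisk: steel whisk, 280 mm long, 46 mm thick, lying flat; bystander
Mind the look-alikes: they are no part of the job. There is more than one size of the lid; the job needs the middle-sized.

How it is judged (in metres and radians):
On the way, in this order (a step that is already met when the one before it is completed fails the run):
1. every cutter present lies inside the mould, below its rim (horizontal distance between each of cutter_square, cutter_hex, cutter_round, cutter_finger, cutter_small and mould below 0.062 m and z of cutter_square in the frame of mould between 0 and 0.085 m and z of cutter_hex in the frame of mould between 0 and 0.085 m and z of cutter_round in the frame of mould between 0 and 0.085 m and z of cutter_finger in the frame of mould between 0 and 0.085 m and z of cutter_small in the frame of mould between 0 and 0.085 m), for 0.3 s.
2. the lid sits in the rim's notches, its keeper facing the red mark (all of step 1 and horizontal distance between lid and mould below 0.006 m and angle between lid's own z axis and vertical below 0.06 rad and x of lid_keeper in the frame of mould above 0.06 m and y of lid_keeper in the frame of mould between -0.016 and 0.016 m and z of lid in the frame of mould between 0.092 and 0.108 m), for 0.1 s.
3. the lid is turned clockwise, red keeper at clip_a, and held under the rim (all of step 1 and horizontal distance between lid and mould below 0.006 m and angle between lid's own z axis and vertical below 0.06 rad and y of lid_keeper in the frame of mould below -0.06 m and x of lid_keeper in the frame of mould between -0.01 and 0.01 m and z of lid in the frame of mould between 0.096 and 0.104 m), for 0.2 s.
At the end, for the whole second after the job is handed in: Every cutter present is inside the mould, below its rim; the lid is level (0.06 rad), centred to 6 mm and locked: red keeper within 10 mm of the line of clip_a, sprung up under the rim (origin 96 to 104 mm above the mould's); both clips are folded down to under 0.12 rad (all of step 3 and value of joint each of clip_a, clip_b below 0.12 rad and linear speed of lid below 0.02 m/s); the robot touches nothing.
It fails at once if the ramekin is moved more than 3 cm (distance of ramekin from where it was at the start of the episode above 0.03 m).
It fails at once if the spatula is moved more than 3 cm (distance of spatula from where it was at the start of the episode above 0.03 m).
It fails at once if the whisk is moved more than 3 cm (distance of whisk from where it was at the start of the episode above 0.03 m).
Of cutter_square, cutter_hex, cutter_round, cutter_finger, cutter_small only 3 to 5 are there at a start; the rules pass over those that are not, and their reading is None.
At some moment in a run one of cutter_square, cutter_hex, cutter_round, cutter_finger, cutter_small, lid may be knocked a few centimetres aside while the robot is not near it.
Once in a run the grip may slacken for a moment while it holds something.
It also fails if it takes over 210 s, if anything falls off the work surface, if the arm or the gripper's body presses on something with over 40 N, if the wrist force passes 120 N, or if a joint passes its speed limit or range.

## Robot

A 6-joint arm with a two-finger parallel gripper is mounted at the origin on the work surface. World frame = base frame: x ahead of the robot, y to its left, z up, the work surface at z = 0. Lengths are in mm, angles in rad, forces in N, time in s.
With the tool pointing down it reaches from about 350 to 975 mm from the base axis. Payload 4.9 kg.
Tool frame: the origin (TCP) lies midway between the tips of the shut fingers; the grasp point (between the pads) lies 19 mm behind it; y points along the fingers, x is the direction in which the jaws open and shut, and the axes are right-handed (so a half turn about y gives the same grasp; the last joint's range is limited). The gripper opens to 85 mm and grips with 20 to 120 N. Pads are 22 mm wide; open, the fingers measure 114 mm over their backs; the gripper's body (76 mm by 85 mm) begins 54 mm behind the grasp point. The pads swing forward as they close: fully open they stand 13 mm farther back than shut.
Start: joints at [1.08, 0.053, 1.613, -0, 1.476, -0.119], TCP at [227.047, 582.281, 198.904] pointing down, gripper open.
Joint ranges: [-3.01, 3.01], [-1.01, 2.22], [0.06, 2.58], [-1.02, 4.17], [0.09, 2.62], [-3.14, 3.14]. Speed limits (rad/s): [2.57, 2.57, 3.14, 3.14, 3.14, 3.14].

## Interface

Orientations are given as [roll, pitch, yaw] about the fixed x, y, z axes, in that order (R = Rz(yaw) Ry(pitch) Rx(roll)).
In Python, from cell import observe, viewer, ticket gives the robot as it stands. The module is installed in compiled form; this text tells all that it offers.
- The arm moves only by the shell command python3 -m creep 'ROWS' [FORCE]. ROWS is JSON, a list of rows, each an object of numbers: "dx", "dy", "dz": the shift along the world's x, y, z in m; "wx", "wy", "wz": the turn, a rotation vector about the world's x, y, z in degrees; "grip": the opening in per cent of the stroke, from 0 (shut) to 100 (fully open). In form: [{"dx": .., "dy": .., "dz": .., "wx": .., "wy": .., "wz": .., "grip": ..}, ...]. A call has 1 to 10 rows; each row shifts and turns the pose as measured when the row begins; what a row does not reach is not made up. A row lasts 1/8 s, in which the tool goes at most 62.5 mm and 10.7 degrees, less where a joint would pass 70% of its speed; a pose out of reach is approached as far as the arm can. A call is refused whole if a number of a shift passes 0.0625 or a number of a turn 10.7, either way. A call with a gripper value outside its range is refused whole. The fingers move at their own pace and stop on an object; FORCE is the grip in N (left out, the last holds). Time passes only in rows, so rows that do not move let the fingers close. It gives the time, the measured TCP pose, the force and the opening at its end, in the units of the state.
- observe(): the state, without advancing time (a new reading comes with each control period).
- viewer.get_image(name): name is "scene" or "top" or "wrist"; returns a dict with "frame" (384x512x3 uint8, blue, green, red), "K" (3x3 intrinsics, pixels), "D" ([k1, k2, p1, p2, k3] as OpenCV has them; the pictures are not rectified), "pose" (4x4, takes a point from camera to world coordinates). Camera axes: x right, y down, z forward; pixel columns grow to the right and rows downward; lengths in mm; the calibration is good to about 2 mm. A picture is of the moment at which its call begins. There is no depth.
- ticket.close_job(): hands the job in, once; it reports no verdict.
The state is a dict: "clock": time; "qpos": joint angles; "dq": joint speeds; "joint_efforts": joint torques, N m; "tcp_pos": TCP position; "tcp_rot": TCP orientation; "force": force on the tool from outside, world axes, zero at the start; "moment": the same for the moment, N m; "finger_gap": finger opening in mm.
Only numpy, scipy, OpenCV 4.12 (cv2) and the standard library are available. Lean on these libraries where they do the work, as an engineer would, in place of code of your own. Each camera call takes 0.05 s, during which the arm holds its last target.

## Working session

There is one attempt and no reset: what is moved stays moved. The work goes in short steps, Python scripts to look and compute and a shell command to move; the robot and the scene stay as the last step left them, time stands still between calls to the robot, and variables do not carry over. Pictures are saved under pics/ and viewed, and the job is handed in when it is done.

```bash
mkdir -p pics; cat > h.py <<'E'
import numpy as np, cv2
from cell import observe, viewer, ticket
def snap(name, out, crop=None, scale=1):
    d=viewer.get_image(name); f=d["frame"]
    np.savez('pics/'+out+'.npz',frame=f,K=np.array(d["K"]),D=np.array(d["D"]),pose=np.array(d["pose"]))
    save(out,f,crop,scale); return d
def save(out,f,crop=None,scale=1):
    f=np.array(f)
    if crop: f=f[crop[1]:crop[3],crop[0]:crop[2]]
    if scale!=1: f=cv2.resize(f,None,fx=scale,fy=scale,interpolation=cv2.INTER_CUBIC)
    cv2.imwrite('pics/'+out+'.png',f)
def load(out):
    z=np.load('pics/'+out+'.npz'); return {k:z[k] for k in z.files}
def px2w(d,uv,z):
    uv=np.array(uv,float).reshape(-1,1,2)
    n=cv2.undistortPoints(uv,np.array(d["K"],float),np.array(d["D"],float)).reshape(-1,2)
    T=np.array(d["pose"],float); R=T[:3,:3]; t=T[:3,3]
    r=np.c_[n,np.ones(len(n))]@R.T
    s=(z-t[2])/r[:,2]
    return t+r*s[:,None]
def w2px(d,P):
    P=np.array(P,float).reshape(-1,3); T=np.array(d["pose"],float); R=T[:3,:3]; t=T[:3,3]
    Rc=R.T; 
    p,_=cv2.projectPoints(P,cv2.Rodrigues(Rc)[0],-Rc@t,np.array(d["K"],float),np.array(d["D"],float)); return p.reshape(-1,2)
def st():
    s=observe(); print({k:np.round(v,3).tolist() for k,v in s.items()})
E
python3 - <<'E'
from h import *
st()
for n in ("scene","top","wrist"):
    d=snap(n,n+"0"); print(n,np.round(d["pose"],2).tolist(),np.round(d["K"],1).tolist(),d["D"])
E
```

```text
{'clock': 0.0, 'qpos': [1.08, 0.053, 1.614, -0.0, 1.476, -0.119], 'dq': [-0.002, -0.002, 0.001, -0.0, 0.002, -0.002], 'joint_efforts': [0.0, -39.368, -37.018, -0.0, 0.007, -0.0], 'tcp_pos': [226.734, 581.694, 197.682], 'tcp_rot': [-1.571, 0.002, 1.199], 'force': [-0.208, -0.045, 0.1], 'moment': [0.028, -0.058, -0.024], 'finger_gap': 85.509}
scene [[0.41, 0.74, -0.53, 1220.5], [0.91, -0.34, 0.24, -350.16], [-0.0, -0.58, -0.81, 1165.47], [0.0, 0.0, 0.0, 1.0]] [[487.6, 0.0, 262.0], [0.0, 487.6, 185.1], [0.0, 0.0, 1.0]] [-0.05352894  0.          0.          0.          0.        ]
top [[-0.03, -0.99, 0.12, 336.2], [-1.0, 0.03, -0.0, -17.31], [-0.0, -0.12, -0.99, 1679.99], [0.0, 0.0, 0.0, 1.0]] [[495.5, 0.0, 263.7], [0.0, 495.5, 184.3], [0.0, 0.0, 1.0]] [-0.14164612  0.          0.          0.          0.        ]
wrist [[0.36, 0.89, 0.26, 160.48], [0.93, -0.35, -0.1, 608.26], [-0.0, 0.28, -0.96, 372.32], [0.0, 0.0, 0.0, 1.0]] [[309.2, 0.0, 258.4], [0.0, 309.2, 191.6], [0.0, 0.0, 1.0]] [0.02778089 0.         0.         0.         0.        ]
```

View pics/scene0.png

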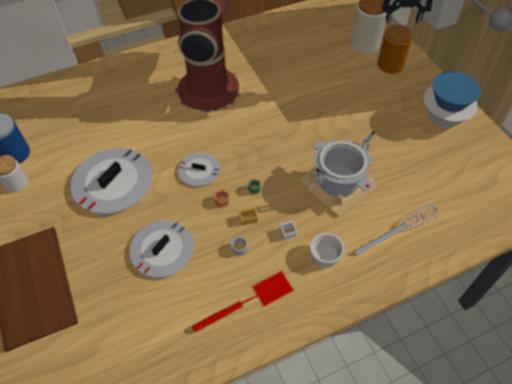

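View pics/top0.png

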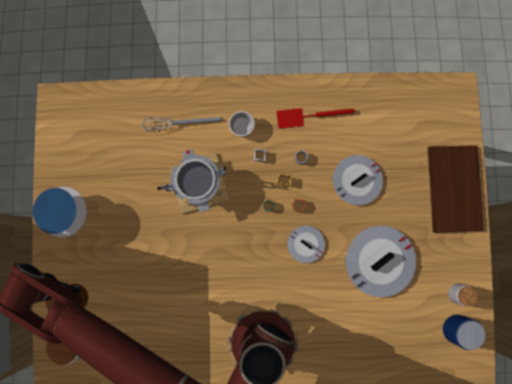

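View pics/wrist0.png

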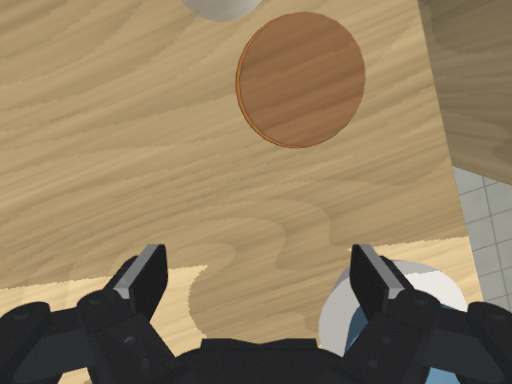

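```bash
python3 - <<'E'
from h import *
d=load('top0'); save('top0a',d['frame'],(130,100,400,290),2.9)
d2=load('scene0'); save('scene0a',d2['frame'],(120,120,440,300),2.5)
for n,uv in dict(big=(381,262),mid=(358,181),small=(307,244)).items():
    for z in (12,):
        # diameters
        pass
for n,uv in [('sq',(260,155)),('rnd',(301,157)),('fing',(284,182)),('hex',(300,206)),('sm',(269,207))]:
    print(n,px2w(d,uv,28).round(0))
print('lids')
for n,l,r in [('big',(346,262),(416,262)),('mid',(333,181),(383,181)),('small',(288,244),(326,244))]:
    p=px2w(d,[l,r],15); print(n,p.mean(0).round(),np.linalg.norm(p[0]-p[1]).round())
print('mould',px2w(d,[(197,180)],110).round())
E
```

```text
sq [[631.  -8.  28.]]
rnd [[ 620. -146.   28.]]
fing [[536. -86.  28.]]
hex [[ 454. -137.   28.]]
sm [[454. -33.  28.]]
lids
big [ 259. -405.   15.] 239.0
mid [ 535. -339.   15.] 172.0
small [ 327. -157.   15.] 127.0
mould [[541. 196. 110.]]
```

View pics/top0a.png

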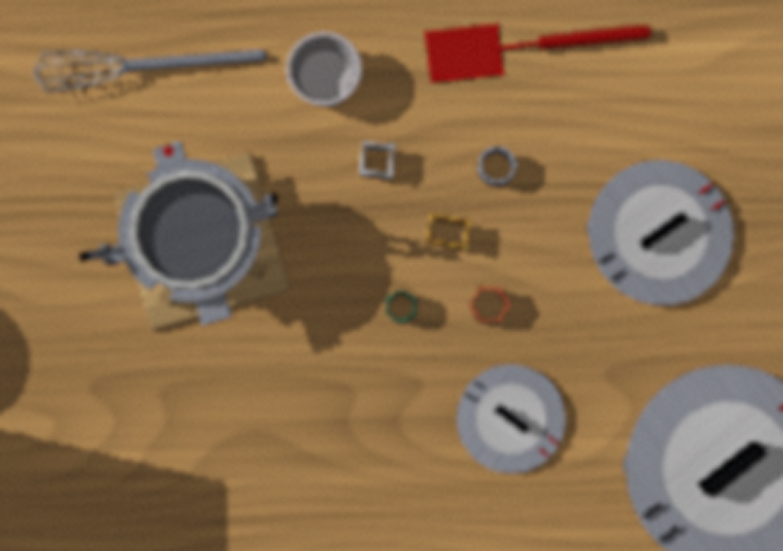

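View pics/scene0a.png

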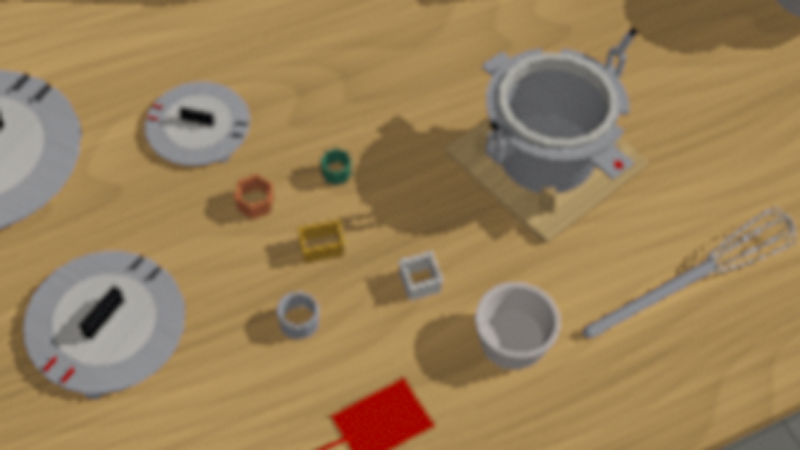

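The top view shows three candidate lids, at (381,262), (358,181) and (307,244). They measure about 239, 172 and 127 mm across, so I choose the 172 mm one at (358,181). All five cutters are present: square (260,155), round (301,158), finger (284,182), hex (300,206) and small (269,207). The mould is at (197,180), with its red mark towards the +x side. Next I'll go up and over for a wrist view.

```bash
python3 -m creep '[{"dx":0.02,"dy":-0.02,"dz":0.04},{"dx":0.03,"dy":-0.05,"dz":0.04},{"dx":0.03,"dy":-0.06,"dz":0.04},{"dx":0.03,"dy":-0.06,"dz":0.02},{"dx":0.03,"dy":-0.06},{"dx":0.03,"dy":-0.06},{"dx":0.03,"dy":-0.06},{"dx":0.03,"dy":-0.06},{"dx":0.03,"dy":-0.06},{"dx":0,"dy":-0.06}]'
python3 - <<'E'
from h import *
st(); d=snap('wrist','w1',None,1.5)
E
```

```text
{'clock': 0.15, 'qpos': [1.08, 0.053, 1.614, -0.0, 1.476, -0.119], 'dq': [0.0, -0.001, -0.003, -0.0, -0.002, -0.001], 'joint_efforts': [0.0, -39.424, -37.072, -0.0, 0.005, 0.0], 'tcp_pos': [226.821, 581.811, 197.927], 'tcp_rot': [-1.571, 0.002, 1.199], 'force': [-0.19, -0.216, -0.637], 'moment': [0.037, 0.118, 0.026], 'finger_gap': 85.892}schema error: expected keys dx, dy, dz, wx, wy, wz, grip
```

View pics/w1.png

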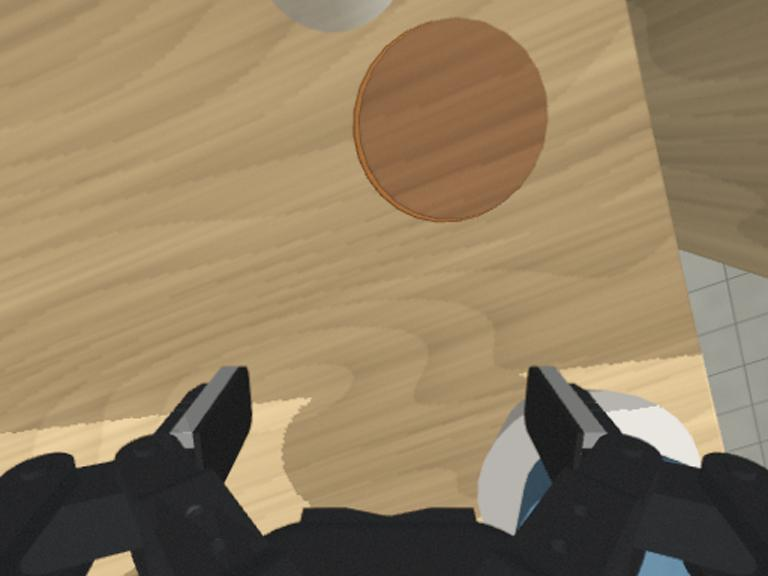

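```bash
python3 -m creep '[{"dx":0.02,"dy":-0.02,"dz":0.04,"wx":0,"wy":0,"wz":5,"grip":100},{"dx":0.04,"dy":-0.05,"dz":0.04,"wx":0,"wy":0,"wz":5,"grip":100},{"dx":0.04,"dy":-0.06,"dz":0.04,"wx":0,"wy":0,"wz":5,"grip":100},{"dx":0.04,"dy":-0.06,"dz":0.02,"wx":0,"wy":0,"wz":5,"grip":100},{"dx":0.04,"dy":-0.06,"dz":0,"wx":0,"wy":0,"wz":0,"grip":100},{"dx":0.04,"dy":-0.06,"dz":0,"wx":0,"wy":0,"wz":0,"grip":100},{"dx":0.04,"dy":-0.06,"dz":0,"wx":0,"wy":0,"wz":0,"grip":100},{"dx":0.04,"dy":-0.06,"dz":0,"wx":0,"wy":0,"wz":0,"grip":100},{"dx":0.03,"dy":-0.06,"dz":0,"wx":0,"wy":0,"wz":0,"grip":100},{"dx":0,"dy":-0.06,"dz":0,"wx":0,"wy":0,"wz":0,"grip":100}]'
python3 - <<'E'
from h import *
st(); d=snap('wrist','w1',None,1.5)
E
```

```text
clock: 1.45
tcp_pos: [510.6, 94.4, 319.0]
tcp_rot: [-1.574, 0.006, 1.569]
force: [0.6, -0.5, 1.0]
finger_gap: 85.4
{'clock': 1.45, 'qpos': [0.043, -0.246, 1.695, -0.006, 1.69, -1.526], 'dq': [-0.948, -0.309, 0.258, 0.006, 0.048, -0.94], 'joint_efforts': [5.527, -26.152, -38.85, 0.043, 0.0, 0.785], 'tcp_pos': [510.635, 94.409, 318.987], 'tcp_rot': [-1.574, 0.006, 1.569], 'force': [0.623, -0.464, 1.005], 'moment': [-0.026, -0.031, 0.04], 'finger_gap': 85.402}
```

View pics/w1.png

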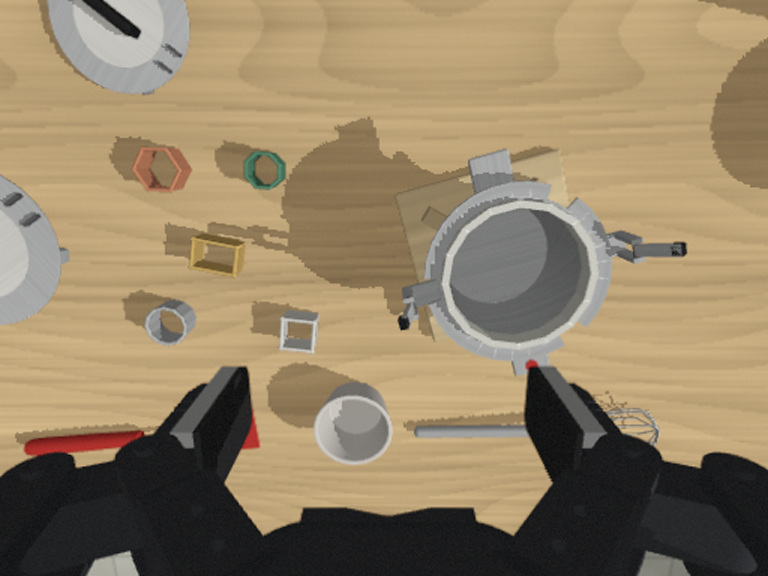

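The wrist view shows all five cutters and the mould, but the arm was still moving. I'll take a settled picture and measure from that.

```bash
python3 - <<'E'
from h import *
viewer.get_image('wrist'); d=snap('wrist','w2')
st(); f=d['frame']
save('w2a',f,(60,70,240,250),4); save('w2b',f,(250,80,480,270),3.4)
E
```

```text
{'clock': 1.6, 'qpos': [0.042, -0.248, 1.696, -0.006, 1.69, -1.522], 'dq': [0.066, 0.004, -0.006, 0.019, -0.002, 0.013], 'joint_efforts': [-1.658, -27.37, -38.147, -0.212, -0.009, -0.092], 'tcp_pos': [510.054, 93.963, 319.477], 'tcp_rot': [-1.575, 0.005, 1.564], 'force': [0.757, -0.41, 0.192], 'moment': [-0.0, 0.002, 0.03], 'finger_gap': 85.023}
```

View pics/w2a.png

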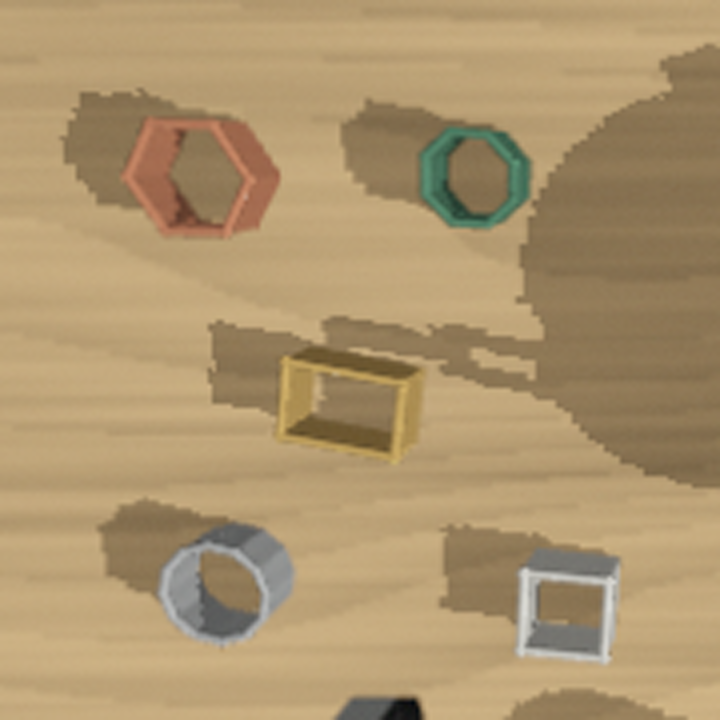

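View pics/w2b.png

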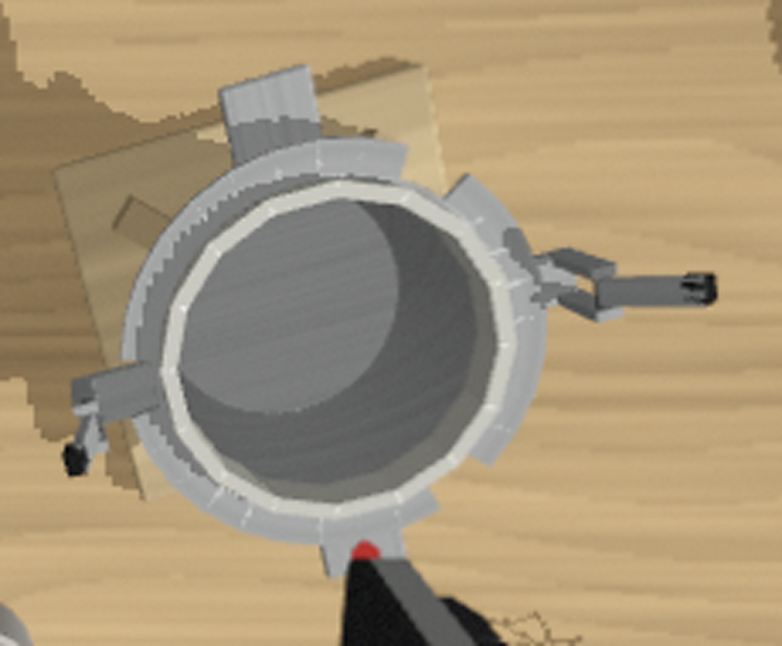

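```bash
cat > m1.py <<'E'
from h import *
d=load('w2')
def ca(p): return np.array(p,float)/4+[60,70]
def cb(p): return np.array(p,float)/3.4+[250,80]
def rep(n,pts,z):
    p=px2w(d,ca(pts),z)[:,:2]; c=p.mean(0); print(n,'c',c.round(1)); 
    e=np.roll(p,-1,0)-p; print('  edges',np.linalg.norm(e,axis=1).round(1),'ang',np.degrees(np.arctan2(e[:,1],e[:,0])).round(1))
rep('sq',[(520,568),(620,572),(608,660),(520,652)],28)
rep('fing',[(283,360),(405,378),(397,460),(280,440)],28)
rep('hex',[(150,118),(215,120),(250,182),(226,235),(163,235),(125,178)],28)
rep('rndbox',[(160,592),(214,540),(268,592),(214,645)],28)
rep('smbox',[(420,177),(475,127),(530,177),(475,228)],28)
p=px2w(d,cb([(160,370),(340,180),(513,335),(335,517)]),117)[:,:2]; print('seal',p.round(1), p.mean(0), np.linalg.norm(p[0]-p[2]),np.linalg.norm(p[1]-p[3]))
c=cv2.minEnclosingCircle(p.astype(np.float32)); print(c)
q=px2w(d,cb([(123,350),(135,275),(547,345),(520,245),(300,540),(170,455),(320,140)]),110)[:,:2]; print('flange',cv2.fitEllipse(q.astype(np.float32)))
A=np.c_[2*q,np.ones(len(q))]; s=np.linalg.lstsq(A,(q**2).sum(1),rcond=None)[0]; print(s[:2],np.sqrt(s[2]+s[:2]@s[:2]))
m=px2w(d,cb([(365,551)]),93)[0,:2]; v=m-s[:2]; print('mark',m,np.linalg.norm(v),np.degrees(np.arctan2(v[1],v[0])))
h=px2w(d,cb([(53,168),(425,66),(143,500)]),12)[:,:2]; print('holder',h.round(1))
e=h[1]-h[0]; print(np.linalg.norm(e),np.degrees(np.arctan2(e[1],e[0])))
e=h[2]-h[0]; print(np.linalg.norm(e),np.degrees(np.arctan2(e[1],e[0])))
E
python3 m1.py
```

```text
sq c [630.6  -3.3]
  edges [40.  39.  36.  36.7] ang [ 87.2 -10.  -96.1 176. ]
fing c [545.5 -84.9]
  edges [46.1 33.1 45.2 31.8] ang [  81.   -11.  -100.6  170.6]
hex c [ 459.  -130.4]
  edges [23.  23.6 22.1 23.1 22.9 24.2] ang [  88.3   23.7  -31.1  -90.1 -152.9  149.1]
rndbox c [ 620.5 -144.4]
  edges [33.  28.9 33.8 29.6] ang [ 131.7   39.6  -47.2 -141.9]
smbox c [459.  -26.3]
  edges [27.7 25.5 28.2 26. ] ang [ 128.9   46.6  -50.  -134.8]
seal [[547.4 138.9]
 [478.2 200.1]
 [534.9 267.3]
 [607.1 208.1]] [541.89559026 203.59467257] 129.0249239713092 129.15014912733352
((542.6887817382812, 203.2869873046875), 64.58028411865234)
flange ((543.18994140625, 205.59674072265625), (147.72288513183594, 167.65040588378906), 137.33819580078125)
[541.28353925 204.07355605] 77.52138906233219
mark [633.22686177 228.86757584] 95.22771641918045 15.091755575815007
holder [[482.8 100.7]
 [440.8 262.7]
 [644.7 145. ]]
167.30707556460408 104.53930466177414
167.8357942604562 15.275830934522615
```

Measured positions:

| Object | Position (mm) | Orientation |
|---|---|---|
| mould | (542, 203.7) | 15° |
| square | (630.6, -3.3) | about -6° |
| finger | (545.5, -85) | long axis 80.5° |
| hex | (459, -130) | |
| round | (620.5, -144.5) | |
| small | (459, -26) | |

The edge lengths match the given sizes. I'll start with the square.

```bash
python3 -m creep '[{"dx":0.04,"dy":-0.03,"dz":-0.04,"wx":0,"wy":0,"wz":-3,"grip":100},{"dx":0.04,"dy":-0.03,"dz":-0.05,"wx":0,"wy":0,"wz":-3,"grip":100},{"dx":0.04,"dy":-0.03,"dz":-0.05,"wx":0,"wy":0,"wz":0,"grip":100},{"dx":0.01,"dy":-0.01,"dz":-0.05,"wx":0,"wy":0,"wz":0,"grip":100},{"dx":0,"dy":0,"dz":0,"wx":0,"wy":0,"wz":0,"grip":100}]'
python3 - <<'E'
from h import *
d=snap('wrist','w3',None,1.5)
s=observe();print((np.array([630.6,-3.3,5])-s['tcp_pos']).round(1),np.degrees(s['tcp_rot']).round(2))
E
```

```text
clock: 2.22
tcp_pos: [633.2, 5.1, 138.2]
tcp_rot: [-1.581, 0.002, 1.463]
force: [-0.4, 1.0, -0.0]
finger_gap: 85.3
[  -4.6   -8.6 -137. ] [-9.091e+01  9.000e-02  8.384e+01]
```

View pics/w3.png

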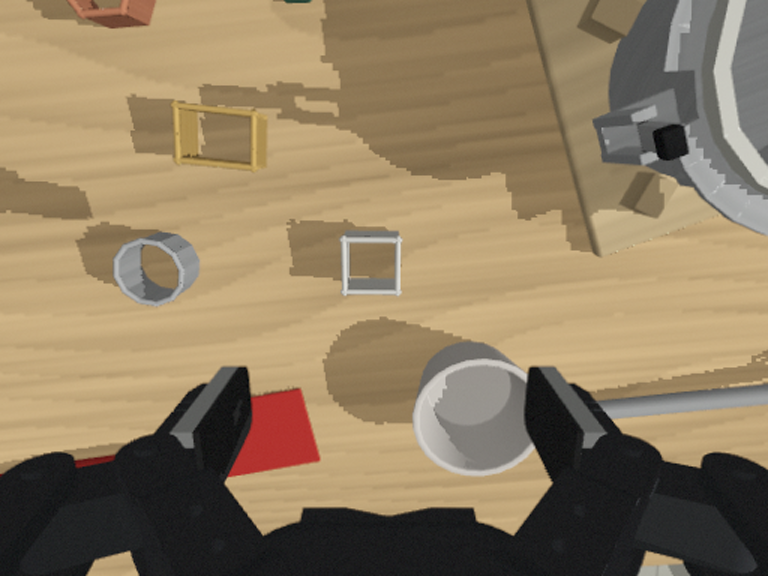

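```bash
python3 - <<'E'
from h import *
d=load('w3')
p=px2w(d,np.array([(343,236),(400,236),(402,294),(345,294)])/1.5,28)[:,:2]
e=np.roll(p,-1,0)-p;print(p.mean(0),np.linalg.norm(e,axis=1),np.degrees(np.arctan2(e[:,1],e[:,0])))
p=px2w(d,np.array([(415,417),(535,417)])/1.5,48)[:,:2]; print('ram',p)
E
python3 -m creep '[{"dx":-0.005,"dy":-0.009,"dz":-0.03,"wx":0,"wy":0.9,"wz":0,"grip":100},{"dx":0,"dy":0,"dz":0,"wx":0,"wy":0,"wz":0,"grip":100}]'
```

```text
[631.47432874  -4.1954291 ] [35.28371872 37.740285   36.65058706 37.70669467] [ 83.90600319  -3.71675169 -96.0965499  174.20771185]
ram [[730.09378939  12.71427375]
 [738.04022216  89.8779034 ]]
clock: 2.52
tcp_pos: [632.4, -2.0, 116.3]
tcp_rot: [-1.578, 0.003, 1.466]
force: [-0.9, 0.4, 0.2]
finger_gap: 85.6
```

```bash
python3 -m creep '[{"dx":-0.001,"dy":-0.002,"dz":-0.045,"wx":0,"wy":0.4,"wz":0,"grip":85},{"dx":0,"dy":0,"dz":-0.04,"wx":0,"wy":0,"wz":0,"grip":85},{"dx":0,"dy":0,"dz":-0.026,"wx":0,"wy":0,"wz":0,"grip":80},{"dx":0,"dy":0,"dz":0,"wx":0,"wy":0,"wz":0,"grip":80}]' 30
```

```text
clock: 3.02
tcp_pos: [638.4, -2.1, 15.0]
tcp_rot: [-1.59, 0.003, 1.469]
force: [-0.1, -0.5, 1.0]
finger_gap: 68.1
```

```bash
python3 -m creep '[{"dx":-0.007,"dy":-0.002,"dz":-0.006,"wx":0,"wy":0,"wz":0,"grip":80},{"dx":0,"dy":0,"dz":-0.003,"wx":0,"wy":1,"wz":0,"grip":80}]' 30;  python3 - <<'E'
from h import *
st();snap('wrist','w4',None,1.5)
E
```

```text
clock: 3.28
tcp_pos: [634.0, -4.0, 10.7]
tcp_rot: [-1.579, 0.005, 1.469]
force: [0.4, 0.6, 0.4]
finger_gap: 68.4
{'clock': 3.275, 'qpos': [-0.121, 0.248, 1.729, -0.005, 1.156, -1.589], 'dq': [0.015, 0.113, -0.15, -0.018, 0.115, 0.017], 'joint_efforts': [-0.062, -43.969, -32.042, -0.004, -0.144, -0.024], 'tcp_pos': [634.006, -4.014, 10.66], 'tcp_rot': [-1.579, 0.005, 1.469], 'force': [0.392, 0.557, 0.391], 'moment': [-0.007, 0.037, 0.014], 'finger_gap': 68.447}
```

View pics/w4.png

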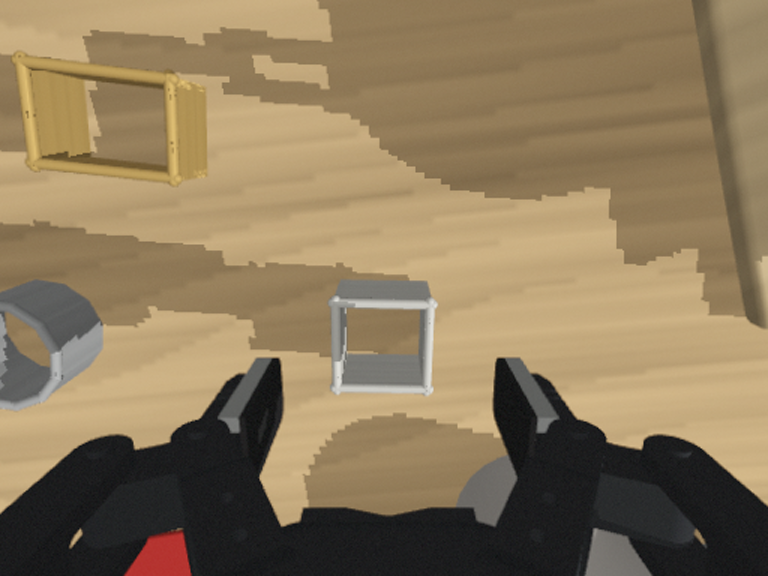

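```bash
python3 - <<'E'
from h import *
d=load('w4'); print(w2px(d,[(634,-4,28),(634,-4,10.7),(634,-38,25),(634,-38,10),(634,30,25)])*1.5)
p=px2w(d,np.array([(335,302),(433,304),(432,392),(336,390)])/1.5,28)[:,:2]; print(p,p.mean(0))
E
```

```text
[[386.84791149 352.93761069]
 [387.1087839  334.68095743]
 [297.09921879 357.70715138]
 [304.15903747 341.64370979]
 [477.8540171  341.36232182]]
[[612.47187434 -20.39452716]
 [616.66034192  14.28617557]
 [651.68694631  11.36856327]
 [647.30695805 -24.65488027]] [632.03153016  -4.84866715]
```

```bash
python3 -m creep '[{"dx":-0.002,"dy":-0.001,"dz":-0.006,"wx":0,"wy":0.5,"wz":0,"grip":60},{"dx":0,"dy":0,"dz":-0.002,"wx":0,"wy":0,"wz":0,"grip":30},{"dx":0,"dy":0,"dz":0,"wx":0,"wy":0,"wz":0,"grip":20},{"dx":0,"dy":0,"dz":0,"wx":0,"wy":0,"wz":0,"grip":10},{"dx":0,"dy":0,"dz":0,"wx":0,"wy":0,"wz":0,"grip":10}]' 40
```

```text
clock: 3.95
tcp_pos: [634.5, -5.4, 4.2]
tcp_rot: [-1.574, 0.006, 1.469]
force: [-0.2, -0.4, 1.1]
finger_gap: 8.7
```

```bash
python3 - <<'E'
from h import *
snap('wrist','w5',None,1.5)
E
```

```text
(no output)
```

View pics/w5.png

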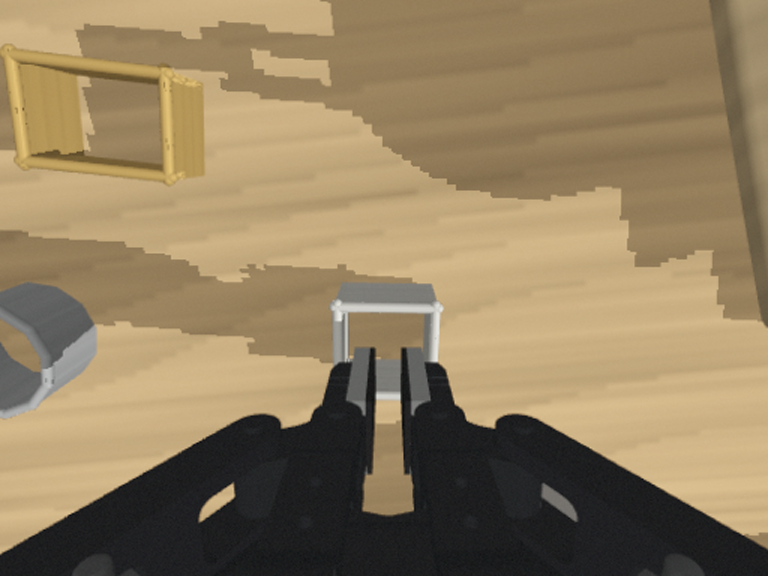

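The fingers closed without taking the cutter. I'll check with the scene camera before doing anything else.

```bash
python3 - <<'E'
from h import *
d=snap('scene','s5'); save('s5a',d['frame'],(200,150,400,300),4)
d=snap('top','t5'); save('t5a',d['frame'],(200,100,340,220),5.5)
E
```

```text
(no output)
```

View pics/s5a.png

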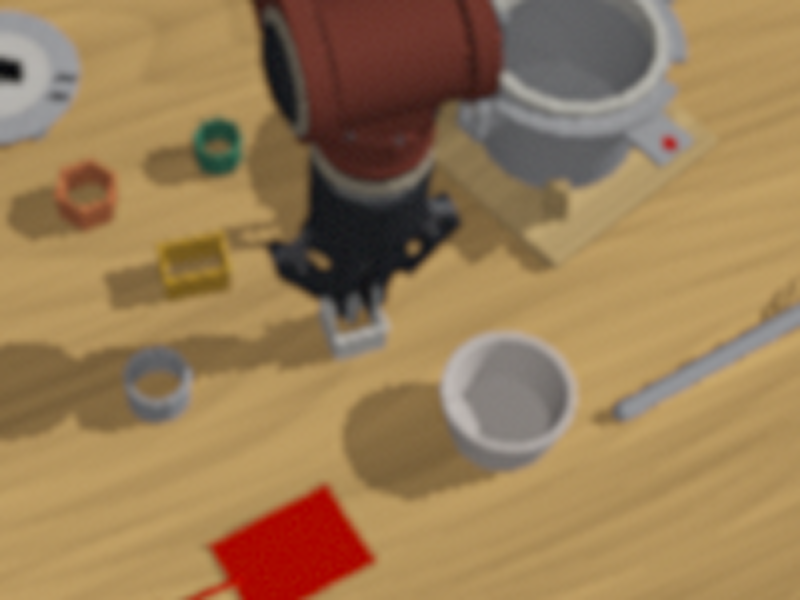

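View pics/t5a.png

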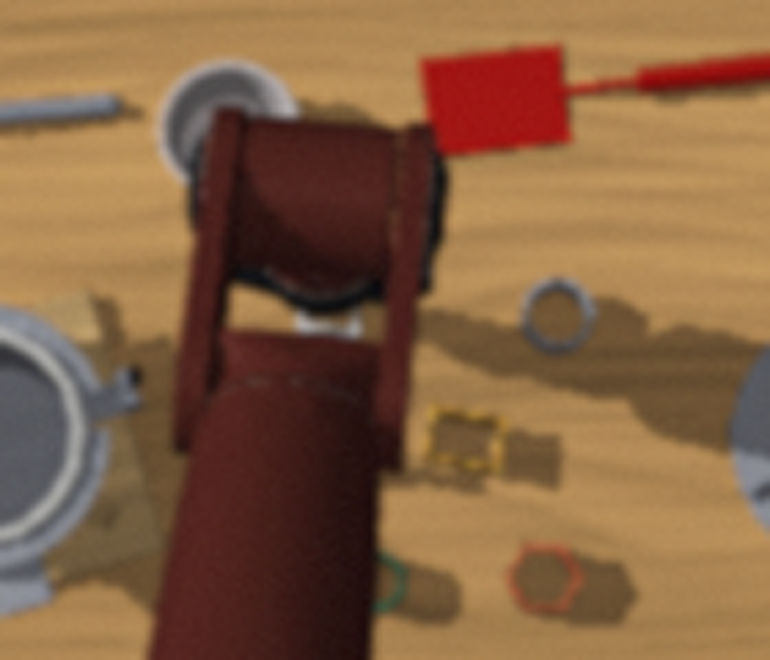

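```bash
python3 - <<'E'
from h import *
d=load('w5'); print(d['pose'].round(2))
for x in (623.5,634.5,645.5,660):
    print(x,[(w2px(d,[(x,-5.4,z)])*1.5).round(0).tolist()[0] for z in (4,15,28,40,55,70)])
p=px2w(d,np.array([(336,306),(439,308),(436,398)])/1.5,28)[:,:2]; print(p,np.linalg.norm(p[1]-p[0]),np.linalg.norm(p[2]-p[1]))
# finger pair width: gray strips outer edges 350..428 at tip
E
```

```text
[[ 1.0000e-01  9.5000e-01  2.8000e-01  5.6309e+02]
 [ 9.9000e-01 -9.0000e-02 -3.0000e-02  2.9300e+00]
 [-1.0000e-02  2.9000e-01 -9.6000e-01  1.7849e+02]
 [ 0.0000e+00  0.0000e+00  0.0000e+00  1.0000e+00]]
623.5 [[384.0, 309.0], [384.0, 318.0], [384.0, 332.0], [383.0, 346.0], [382.0, 366.0], [381.0, 392.0]]
634.5 [[387.0, 334.0], [387.0, 345.0], [387.0, 360.0], [386.0, 376.0], [386.0, 400.0], [386.0, 429.0]]
645.5 [[390.0, 359.0], [390.0, 371.0], [390.0, 388.0], [390.0, 406.0], [390.0, 432.0], [390.0, 464.0]]
660 [[393.0, 391.0], [393.0, 404.0], [394.0, 423.0], [394.0, 443.0], [394.0, 472.0], [395.0, 508.0]]
[[612.55235917 -20.66219991]
 [616.7453841   14.40423131]
 [651.16543783  10.91478999]] 35.31622936491235 34.59647813516532
```

```bash
python3 - <<'E'
from h import *
d=load('s5'); 
f=lambda P:(4*(w2px(d,[P])[0]-[200,150])).round(0)
for z in (4,20,28,40,60,77): print(z,f((634.5,-5.4,z)), f((623.5,-5.4,z)))
print('cutter top corners',[f((x,y,28)) for x,y in ((612.5,-20.6),(616.7,14.4),(651,11),(647,-24.6))])
print('bottom',[f((x,y,0)) for x,y in ((612.5,-20.6),(616.7,14.4),(651,11),(647,-24.6))])
save('s5b',d['frame'],(260,200,320,250),12)
E
```

```text
4 [355. 331.] [348. 318.]
20 [356. 319.] [349. 306.]
28 [357. 313.] [349. 300.]
40 [357. 304.] [350. 291.]
60 [359. 288.] [351. 275.]
77 [360. 275.] [352. 262.]
cutter top corners [array([322., 296.]), array([371., 282.]), array([389., 324.]), array([339., 338.])]
bottom [array([321., 317.]), array([369., 303.]), array([387., 344.]), array([338., 359.])]
```

View pics/s5b.png

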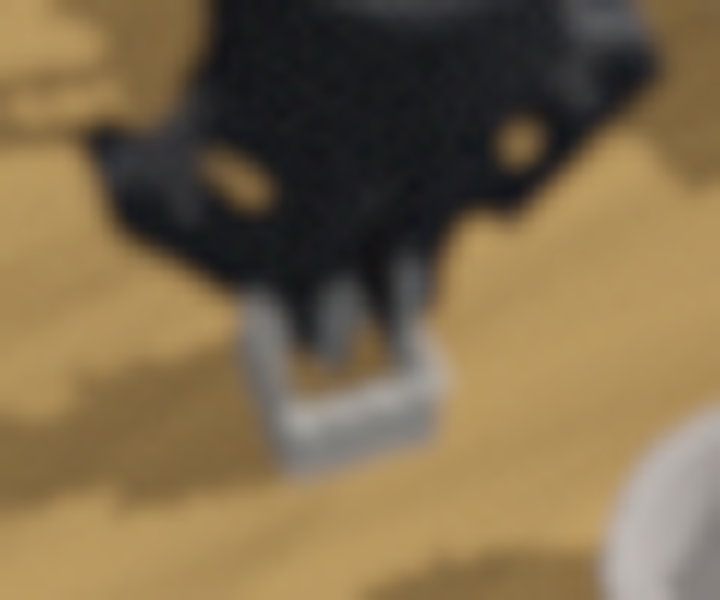

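From the wrist view and the scene view, the fingertips are at z of about 36–40 when the reported TCP z is 4. So the tips sit well above the reported TCP, and the fingers closed above the cutter. I'll reopen and go down in small steps, watching the force.

```bash
python3 -m creep '[{"dx":-0.002,"dy":0,"dz":0,"wx":0,"wy":0,"wz":0,"grip":75},{"dx":0,"dy":0,"dz":0,"wx":0,"wy":0,"wz":0,"grip":75},{"dx":0,"dy":0,"dz":-0.006,"wx":0,"wy":0,"wz":0,"grip":75},{"dx":0,"dy":0,"dz":-0.006,"wx":0,"wy":0,"wz":0,"grip":75}]' 40;  python3 - <<'E'
from h import *
d=snap('wrist','w6',None,1.5);d=snap('scene','s6'); save('s6b',d['frame'],(240,180,340,260),7)
E
```

```text
clock: 4.6
tcp_pos: [632.8, -5.5, -7.9]
tcp_rot: [-1.575, 0.006, 1.469]
force: [0.1, -0.2, 0.5]
finger_gap: 64.1
```

View pics/s6b.png

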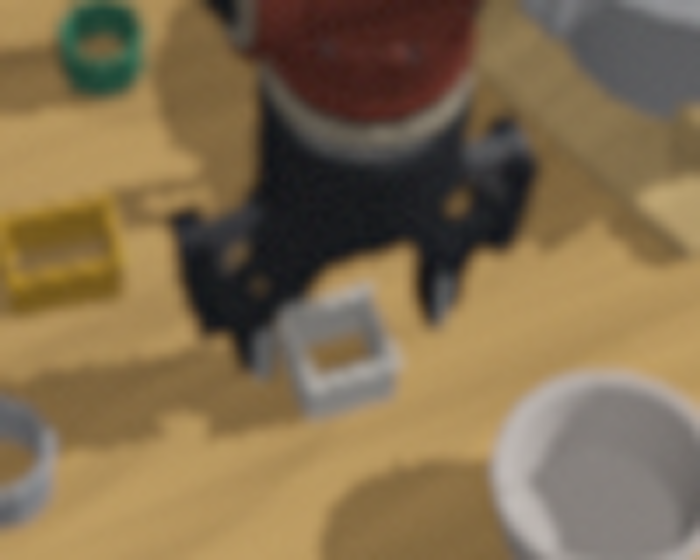

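View pics/w6.png

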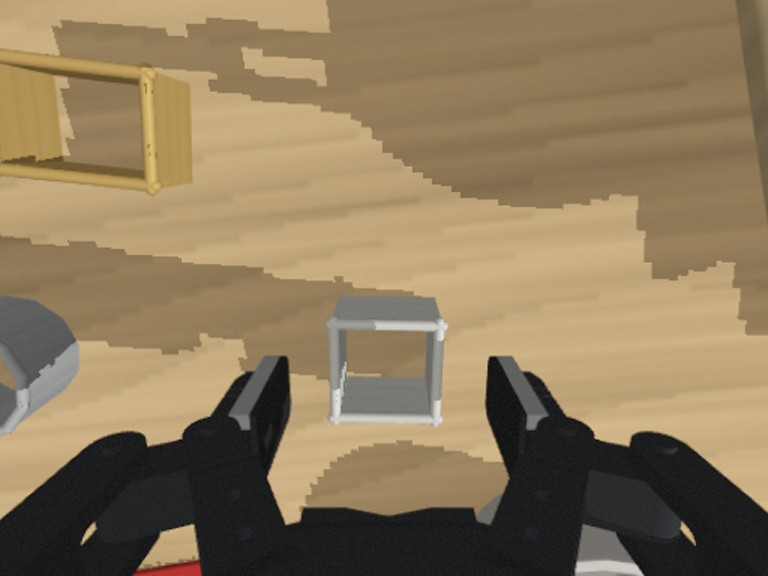

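```bash
python3 -m creep '[{"dx":0,"dy":0,"dz":-0.008,"wx":0,"wy":0,"wz":0,"grip":75},{"dx":0,"dy":0,"dz":-0.008,"wx":0,"wy":0,"wz":0,"grip":75}]' 40;  python3 - <<'E'
from h import *
print(np.round(observe()['force'],1))
d=snap('scene','s7'); save('s7b',d['frame'],(240,180,340,260),7)
E
```

```text
clock: 4.95
tcp_pos: [632.5, -5.4, -25.1]
tcp_rot: [-1.574, 0.006, 1.469]
force: [0.8, -0.2, 0.3]
finger_gap: 64.1
[ 0.8 -0.2  0.3]
```

View pics/s7b.png

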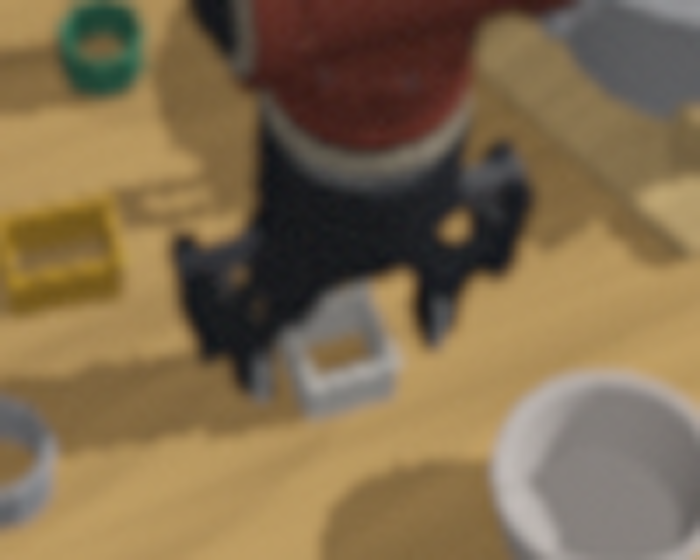

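```bash
python3 -m creep '[{"dx":0,"dy":0,"dz":0,"wx":0,"wy":0,"wz":0,"grip":40},{"dx":0,"dy":0,"dz":0,"wx":0,"wy":0,"wz":0,"grip":25},{"dx":0,"dy":0,"dz":0,"wx":0,"wy":0,"wz":0,"grip":20},{"dx":0,"dy":0,"dz":0,"wx":0,"wy":0,"wz":0,"grip":20}]' 40
```

```text
clock: 5.5
tcp_pos: [631.9, -5.4, -26.2]
tcp_rot: [-1.573, 0.006, 1.469]
force: [0.2, -0.6, -0.9]
finger_gap: 35.1
```

The gripper holds the square at a gap of 35 mm. I'll lift it and carry it to the mould's +x side.

```bash
python3 -m creep '[{"dx":0,"dy":0,"dz":0.06,"wx":0,"wy":0,"wz":0,"grip":20},{"dx":0,"dy":0,"dz":0.06,"wx":0,"wy":0,"wz":0,"grip":20},{"dx":0,"dy":0.02,"dz":0.06,"wx":0,"wy":0,"wz":0,"grip":20},{"dx":-0.015,"dy":0.05,"dz":0.03,"wx":0,"wy":0,"wz":0,"grip":20},{"dx":-0.02,"dy":0.05,"dz":0,"wx":0,"wy":0,"wz":0,"grip":20},{"dx":-0.02,"dy":0.05,"dz":0,"wx":0,"wy":0,"wz":0,"grip":20},{"dx":-0.01,"dy":0.05,"dz":0,"wx":0,"wy":0,"wz":0,"grip":20},{"dx":0,"dy":0.01,"dz":0,"wx":0,"wy":0,"wz":0,"grip":20}]' 40;  python3 - <<'E'
from h import *
d=snap('wrist','w8',None,1.5)
s=observe();print((np.array([566,204,30])-s['tcp_pos']).round(1),np.degrees(s['tcp_rot']).round(2))
E
```

```text
clock: 6.5
tcp_pos: [562.4, 230.0, 190.2]
tcp_rot: [-1.575, 0.002, 1.465]
force: [1.0, -0.4, 0.4]
finger_gap: 35.6
[   3.3  -25.9 -160.2] [-90.26   0.1   83.94]
```

View pics/w8.png

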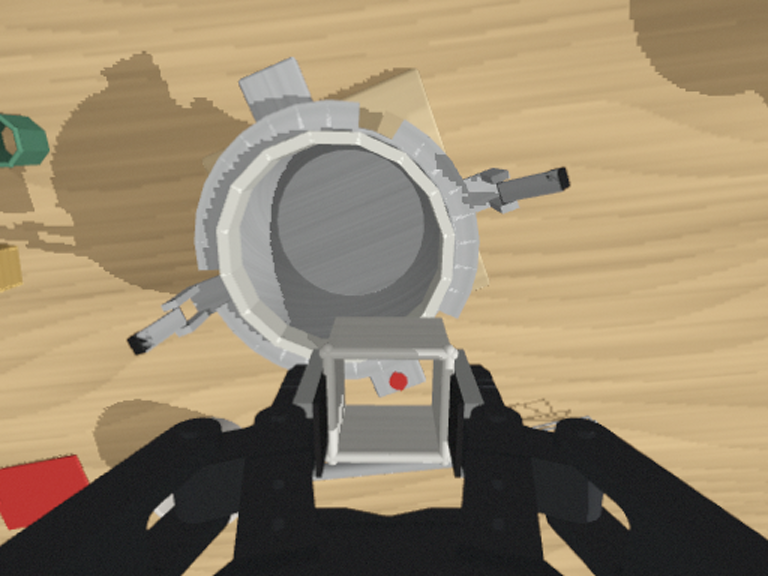

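```bash
python3 -m creep '[{"dx":0.003,"dy":-0.025,"dz":-0.03,"wx":0,"wy":0,"wz":0,"grip":20},{"dx":0,"dy":0,"dz":-0.03,"wx":0,"wy":0,"wz":0,"grip":20}]';  python3 - <<'E'
from h import *
d=snap('wrist','w9')
s=observe();print((np.array([566,204,30])-s['tcp_pos']).round(1),np.degrees(s['tcp_rot']).round(2))
E
```

```text
clock: 6.8
tcp_pos: [568.7, 203.7, 132.6]
tcp_rot: [-1.583, 0.001, 1.465]
force: [0.2, 0.4, -0.2]
finger_gap: 35.3
[  0.1   0.6 -97.6] [-90.28   0.15  83.97]
```

```bash
python3 -m creep '[{"dx":0,"dy":0,"dz":-0.04,"wx":0,"wy":0,"wz":0,"grip":20},{"dx":0,"dy":0,"dz":-0.035,"wx":0,"wy":0,"wz":0,"grip":20},{"dx":-0.002,"dy":0,"dz":-0.015,"wx":0,"wy":0,"wz":0,"grip":20},{"dx":0,"dy":0,"dz":-0.002,"wx":0,"wy":0,"wz":0,"grip":20}]'; python3 - <<'E'
from h import *
d=snap('wrist','w10',None,1.5);st()
E
```

```text
clock: 7.35
tcp_pos: [566.4, 200.2, 36.1]
tcp_rot: [-1.578, 0.002, 1.461]
force: [-3.4, 3.6, 6.3]
finger_gap: 35.4
{'clock': 7.4, 'qpos': [0.218, 0.145, 1.799, -0.005, 1.191, -1.241], 'dq': [0.005, -0.017, -0.013, -0.007, 0.012, -0.001], 'joint_efforts': [-1.434, -36.609, -31.799, -0.294, -0.689, -0.022], 'tcp_pos': [566.685, 200.348, 36.66], 'tcp_rot': [-1.579, 0.002, 1.461], 'force': [-3.576, 1.9, 4.47], 'moment': [-0.022, 0.414, -0.069], 'finger_gap': 35.115}
```

View pics/w10.png

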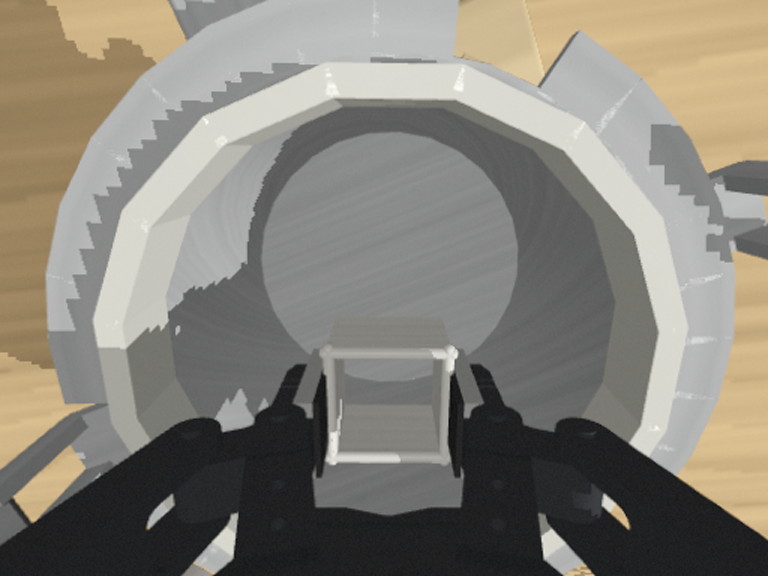

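```bash
python3 -m creep '[{"dx":-0.003,"dy":0.002,"dz":0.006,"wx":0,"wy":0,"wz":0,"grip":20},{"dx":0,"dy":0,"dz":0,"wx":0,"wy":0,"wz":0,"grip":50},{"dx":0,"dy":0,"dz":0,"wx":0,"wy":0,"wz":0,"grip":55},{"dx":0,"dy":0,"dz":0.05,"wx":0,"wy":0,"wz":0,"grip":55},{"dx":0,"dy":0,"dz":0.06,"wx":0,"wy":0,"wz":0,"grip":55},{"dx":0,"dy":-0.03,"dz":0.06,"wx":0,"wy":0,"wz":0,"grip":100},{"dx":0,"dy":-0.05,"dz":0.02,"wx":0,"wy":0,"wz":0,"grip":100},{"dx":0,"dy":-0.06,"dz":0,"wx":0,"wy":0,"wz":0,"grip":100}]'; python3 - <<'E'
from h import *
d=snap('wrist','w11',None,1.5)
s=observe();print((np.array([545.5,-85,-26])-s['tcp_pos']).round(1),np.degrees(s['tcp_rot']).round(2),np.round(s['force'],1))
E
```

```text
clock: 8.4
tcp_pos: [564.4, 63.8, 239.3]
tcp_rot: [-1.587, 0.003, 1.468]
force: [-0.1, -0.4, -1.1]
finger_gap: 85.4
[ -18.8 -141.8 -264.8] [-90.92   0.47  83.75] [ 1.8 -3.9  0.1]
```

View pics/w11.png

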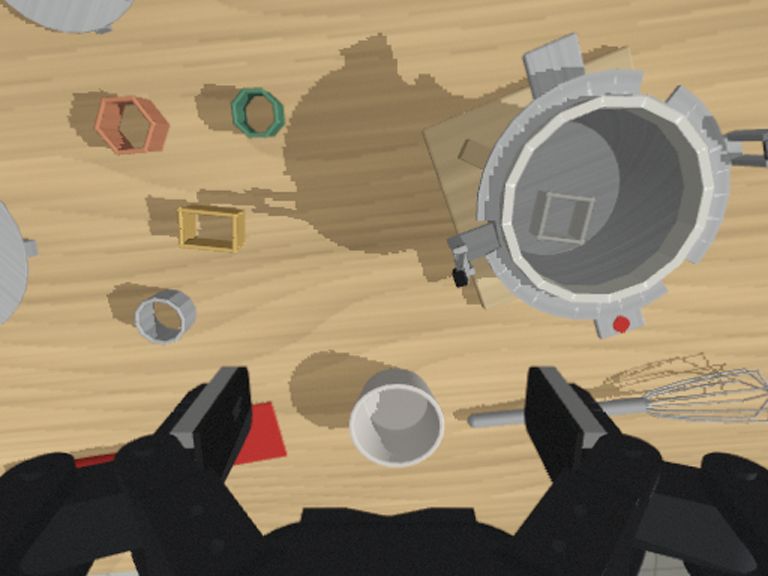

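The square lies on the mould floor at (565,217), and the other cutters are where they were. The finger cutter is next.

```bash
python3 -m creep '[{"dx":-0.005,"dy":-0.045,"dz":-0.02,"wx":0,"wy":0,"wz":-3,"grip":100},{"dx":-0.005,"dy":-0.045,"dz":-0.05,"wx":0,"wy":0,"wz":0,"grip":100},{"dx":-0.005,"dy":-0.045,"dz":-0.05,"wx":0,"wy":0,"wz":0,"grip":100},{"dx":-0.002,"dy":-0.005,"dz":-0.04,"wx":0,"wy":0.8,"wz":0,"grip":100},{"dx":0,"dy":0,"dz":0,"wx":0,"wy":0,"wz":0,"grip":100}]'; python3 - <<'E'
from h import *
d=snap('wrist','w12',None,1.5)
s=observe();print((np.array([545.5,-85,-26])-s['tcp_pos']).round(1),np.degrees(s['tcp_rot']).round(2),np.round(s['force'],1))
E
```

```text
clock: 9.07
tcp_pos: [547.5, -83.9, 83.7]
tcp_rot: [-1.58, 0.01, 1.403]
force: [0.6, 0.6, 0.3]
finger_gap: 85.3
[  -3.9   -0.9 -112.3] [-90.82   0.62  80.44] [-0.6 -1.1 -0.2]
```

View pics/w12.png

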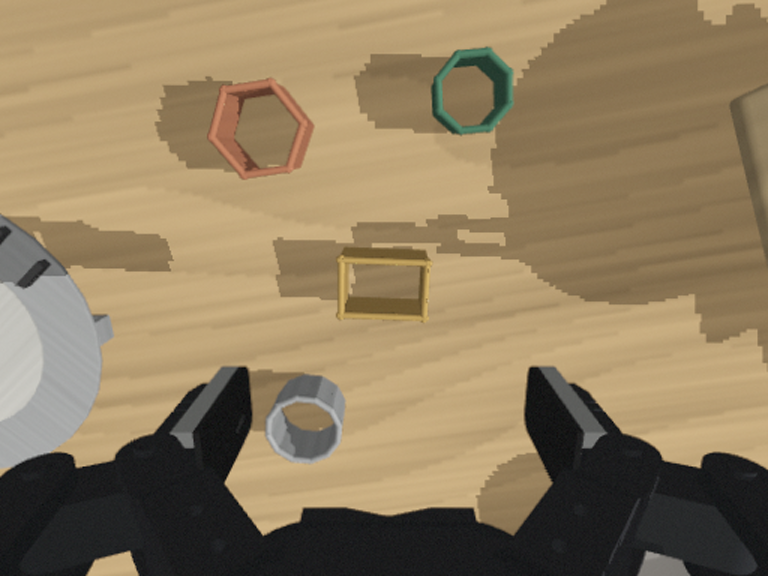

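```bash
python3 - <<'E'
from h import *
d=load('w12')
def rep(n,q):
    p=px2w(d,np.array(q)/1.5,28)[:,:2]; e=np.roll(p,-1,0)-p; print(n,p.mean(0).round(1),np.linalg.norm(e,axis=1).round(1),np.degrees(np.arctan2(e[:,1],e[:,0])).round(1))
rep('fing',[(341,259),(431,262),(427,320),(341,318)])
rep('hex',[(222,87),(272,80),(312,127),(292,171),(243,178),(209,133)])
rep('small',[(458,51),(490,48),(512,69),(512,101),(490,130),(458,133),(433,112),(433,75)])
rep('rnd',[(267,430),(304,400),(343,425),(305,462)])
E
```

```text
fing [545.8 -85.3] [45.8 31.5 45.4 32. ] [  78.7  -11.8 -100.7  168.8]
hex [ 458.9 -130.6] [23.2 26.3 22.6 24.1 24.7 21.4] [  88.    31.1  -37.6  -91.5 -155.2  147.8]
small [458.5 -29.8] [14.1 13.4 13.3 15.4 14.9 15.1 15.5 14.5] [  84.9   41.3   -4.7  -45.9  -94.6 -137.   172.2  122.2]
rnd [ 620.3 -144.3] [29.3 26.6 33.6 29.7] [ 121.7   43.8  -52.2 -145.5]
```

```bash
python3 -m creep '[{"dx":-0.004,"dy":-0.001,"dz":-0.045,"wx":0,"wy":0,"wz":0,"grip":85},{"dx":-0.003,"dy":0,"dz":-0.04,"wx":0,"wy":0.6,"wz":0,"grip":80},{"dx":-0.003,"dy":0,"dz":-0.014,"wx":0,"wy":0,"wz":0,"grip":80},{"dx":-0.001,"dy":0,"dz":0,"wx":0,"wy":0,"wz":0,"grip":80}]';
```

```text
clock: 9.62
tcp_pos: [548.0, -85.1, -2.6]
tcp_rot: [-1.595, 0.015, 1.408]
force: [-0.7, 0.4, 0.5]
finger_gap: 68.1
```

```bash
python3 -m creep '[{"dx":-0.003,"dy":0,"dz":-0.018,"wx":0,"wy":1,"wz":0,"grip":80},{"dx":0,"dy":0,"dz":0,"wx":0,"wy":0,"wz":0,"grip":60}]'; python3 -c "
from h import *
st()"
```

```text
clock: 9.88
tcp_pos: [547.8, -85.5, -17.9]
tcp_rot: [-1.583, 0.018, 1.408]
force: [-0.3, 0.3, -0.5]
finger_gap: 52.2
{'clock': 9.875, 'qpos': [-0.28, 0.117, 1.936, -0.019, 1.074, -1.679], 'dq': [0.004, -0.035, -0.042, 0.001, -0.003, -0.001], 'joint_efforts': [-0.049, -36.052, -31.268, -0.058, -0.108, 0.006], 'tcp_pos': [547.812, -85.468, -17.925], 'tcp_rot': [-1.583, 0.018, 1.408], 'force': [-0.327, 0.274, -0.512], 'moment': [0.037, 0.027, -0.015], 'finger_gap': 52.224}
```

```bash
python3 -m creep '[{"dx":-0.002,"dy":0,"dz":-0.008,"wx":0,"wy":0.5,"wz":0,"grip":62},{"dx":0,"dy":0,"dz":0,"wx":0,"wy":0,"wz":0,"grip":40},{"dx":0,"dy":0,"dz":0,"wx":0,"wy":0,"wz":0,"grip":30},{"dx":0,"dy":0,"dz":0,"wx":0,"wy":0,"wz":0,"grip":30}]' 40
```

```text
clock: 10.38
tcp_pos: [547.4, -86.0, -24.7]
tcp_rot: [-1.577, 0.02, 1.408]
force: [0.8, 0.2, -1.2]
finger_gap: 45.0
```

```bash
python3 -m creep '[{"dx":0,"dy":0,"dz":0.06,"wx":1,"wy":0,"wz":0,"grip":30},{"dx":0,"dy":0.01,"dz":0.06,"wx":0,"wy":0,"wz":0,"grip":30},{"dx":0,"dy":0.04,"dz":0.06,"wx":0,"wy":0,"wz":0,"grip":30},{"dx":-0.005,"dy":0.05,"dz":0.02,"wx":0,"wy":0,"wz":0,"grip":30},{"dx":-0.005,"dy":0.05,"dz":0,"wx":0,"wy":0,"wz":0,"grip":30},{"dx":-0.005,"dy":0.05,"dz":0,"wx":0,"wy":0,"wz":0,"grip":30},{"dx":-0.005,"dy":0.045,"dz":0,"wx":0,"wy":0,"wz":0,"grip":30},{"dx":-0.005,"dy":0.02,"dz":0,"wx":0,"wy":0,"wz":0,"grip":30},{"dx":0,"dy":0,"dz":0,"wx":0,"wy":0,"wz":0,"grip":30}]' 40;  python3 - <<'E'
from h import *
d=snap('wrist','w13',None,1.5)
s=observe();print((np.array([520,205,45])-s['tcp_pos']).round(1),np.degrees(s['tcp_rot']).round(2))
E
```

```text
clock: 11.5
tcp_pos: [518.4, 181.8, 173.6]
tcp_rot: [-1.576, -0.001, 1.406]
force: [0.0, -0.6, -0.8]
finger_gap: 45.4
[   1.4   23.9 -128.5] [-9.029e+01 -7.000e-02  8.050e+01]
```

View pics/w13.png

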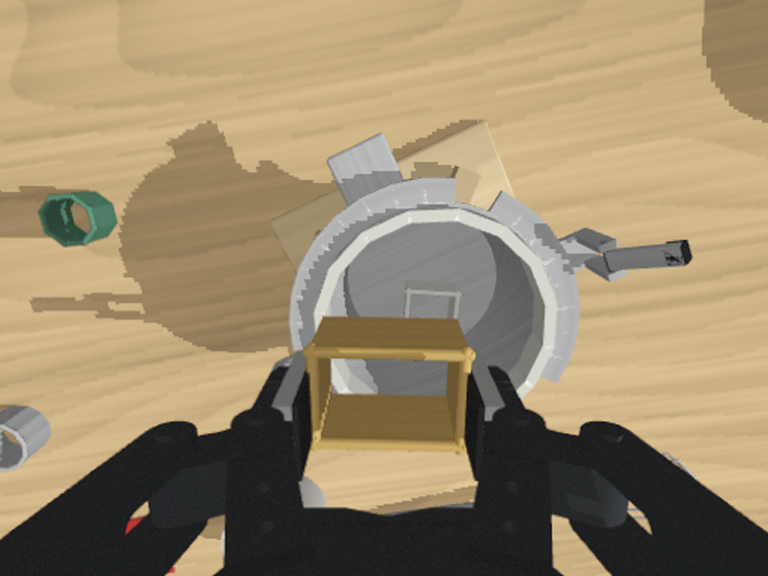

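```bash
python3 - <<'E'
from h import *
d=load('w13'); p=px2w(d,np.array([(405,289),(461,293)])/1.5,44); print(p)
d=load('w11'); p=px2w(d,np.array([(545,193),(593,199),(586,241),(538,236)])/1.5,44); print(p.mean(0))
E
python3 -m creep '[{"dx":-0.001,"dy":0.02,"dz":0,"wx":0,"wy":0,"wz":0,"grip":30},{"dx":-0.002,"dy":0.004,"dz":-0.03,"wx":0,"wy":0,"wz":0,"grip":30},{"dx":-0.002,"dy":0,"dz":-0.04,"wx":0,"wy":0,"wz":0,"grip":30},{"dx":-0.002,"dy":0,"dz":-0.035,"wx":0,"wy":0,"wz":0,"grip":30},{"dx":0,"dy":0,"dz":-0.015,"wx":0,"wy":0,"wz":0,"grip":30}]'
```

```text
[[540.25130628 190.75768316  44.        ]
 [549.35617021 228.21292462  44.        ]]
[561.71518472 205.25329599  44.        ]
clock: 12.18
tcp_pos: [514.4, 205.6, 53.2]
tcp_rot: [-1.582, -0.005, 1.399]
force: [-0.5, 0.2, 0.1]
finger_gap: 44.9
```

```bash
python3 -m creep '[{"dx":-0.001,"dy":0,"dz":-0.006,"wx":0,"wy":0,"wz":0,"grip":30},{"dx":0,"dy":0,"dz":0,"wx":0,"wy":0,"wz":0,"grip":62},{"dx":0,"dy":0,"dz":0,"wx":0,"wy":0,"wz":0,"grip":64},{"dx":0,"dy":0,"dz":0.05,"wx":0,"wy":0,"wz":0,"grip":64},{"dx":0,"dy":0,"dz":0.06,"wx":0,"wy":0,"wz":0,"grip":64},{"dx":-0.01,"dy":-0.03,"dz":0.05,"wx":0,"wy":0,"wz":4,"grip":100},{"dx":-0.01,"dy":-0.05,"dz":0,"wx":0,"wy":0,"wz":0,"grip":100},{"dx":-0.01,"dy":-0.05,"dz":0,"wx":0,"wy":0,"wz":0,"grip":100},{"dx":-0.01,"dy":-0.04,"dz":0,"wx":0,"wy":0,"wz":0,"grip":100}]'; python3 - <<'E'
from h import *
d=snap('wrist','w14',None,1.5)
s=observe();print((np.array([458.7,-29,-26])-s['tcp_pos']).round(1),np.degrees(s['tcp_rot']).round(2),np.round(s['force'],1))
E
```

```text
clock: 13.3
tcp_pos: [477.7, 33.8, 224.7]
tcp_rot: [-1.603, -0.007, 1.476]
force: [1.3, -0.2, 0.1]
finger_gap: 85.2
[ -18.3  -59.1 -250.8] [-91.84  -0.23  84.39] [ 2.1 -1.5  0.4]
```

View pics/w14.png

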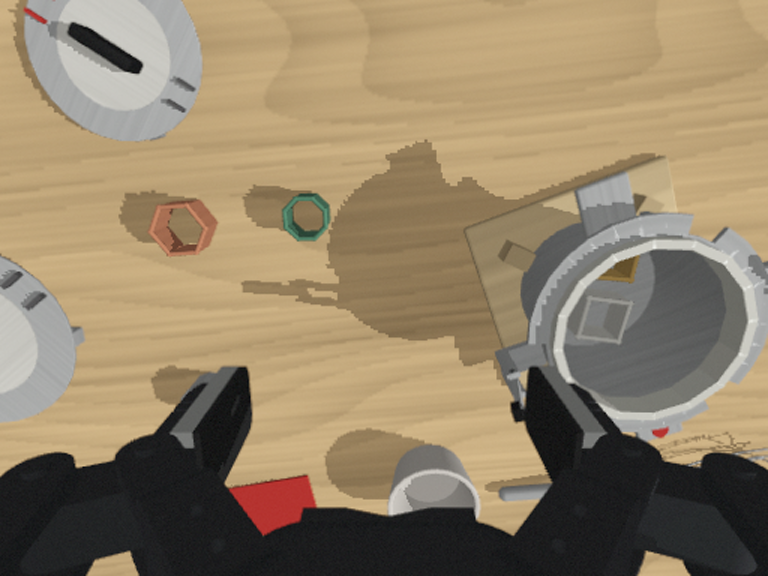

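The finger cutter is in the mould beside the square. Now the small octagon.

```bash
python3 -m creep '[{"dx":-0.01,"dy":-0.03,"dz":-0.03,"wx":0,"wy":1.8,"wz":1,"grip":100},{"dx":-0.005,"dy":-0.025,"dz":-0.05,"wx":0,"wy":0,"wz":0,"grip":100},{"dx":-0.005,"dy":-0.005,"dz":-0.05,"wx":0,"wy":0,"wz":0,"grip":100},{"dx":-0.003,"dy":0,"dz":-0.02,"wx":0,"wy":0.5,"wz":0,"grip":100},{"dx":0,"dy":0,"dz":0,"wx":0,"wy":0,"wz":0,"grip":100}]'; python3 - <<'E'
from h import *
d=snap('wrist','w15',None,1.5)
s=observe();print((np.array([458.7,-29,-26])-s['tcp_pos']).round(1),np.degrees(s['tcp_rot']).round(2),np.round(s['force'],1))
E
```

```text
clock: 13.98
tcp_pos: [458.1, -34.1, 81.3]
tcp_rot: [-1.581, 0.002, 1.487]
force: [0.3, 0.7, -0.1]
finger_gap: 85.6
[  -0.4    5.2 -108.4] [-90.71   0.12  85.22] [0.7 0.1 0.8]
```

View pics/w15.png

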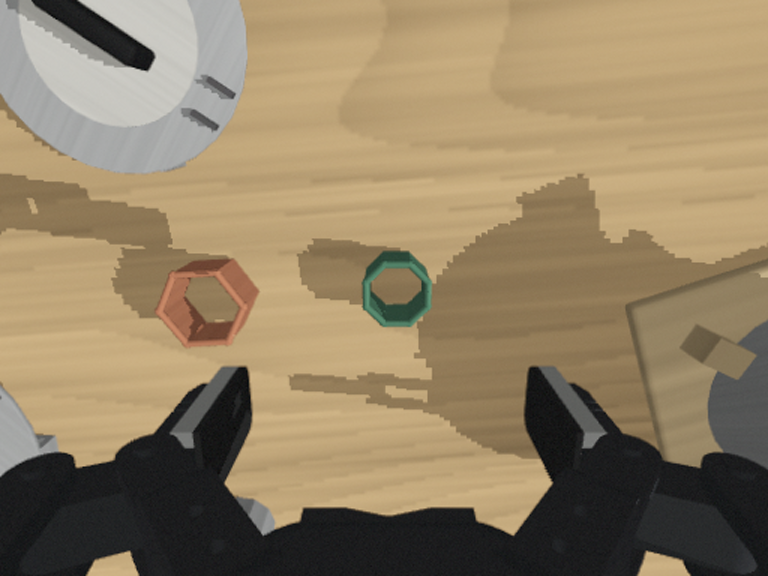

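```bash
python3 - <<'E'
from h import *
d=load('w15')
p=px2w(d,np.array([(363,292),(397,260),(432,292),(397,327)])/1.5,28)[:,:2];print(p,p.mean(0),[(p[2]+p[0])/2,(p[1]+p[3])/2])
E
python3 -m creep '[{"dx":-0.002,"dy":0.004,"dz":-0.045,"wx":0,"wy":0.7,"wz":0,"grip":80},{"dx":-0.002,"dy":0.001,"dz":-0.04,"wx":0,"wy":0,"wz":0,"grip":70},{"dx":0,"dy":0,"dz":0,"wx":0,"wy":0,"wz":0,"grip":70}]'
```

```text
[[455.92749189 -46.47340188]
 [440.52876967 -27.78224533]
 [458.82897692 -11.16733411]
 [476.59790272 -30.54788262]] [457.9707853  -28.99271598] [array([457.3782344, -28.820368 ]), array([458.5633362 , -29.16506397])]
clock: 14.4
tcp_pos: [463.6, -29.5, 5.1]
tcp_rot: [-1.588, 0.005, 1.49]
force: [-0.5, 0.0, -0.1]
finger_gap: 59.3
```

```bash
python3 -m creep '[{"dx":-0.005,"dy":0,"dz":-0.022,"wx":0,"wy":1,"wz":0,"grip":60},{"dx":-0.001,"dy":0,"dz":0,"wx":0,"wy":0,"wz":0,"grip":60}]';python3 -m creep '[{"dx":-0.002,"dy":0,"dz":-0.004,"wx":0,"wy":0.5,"wz":0,"grip":60},{"dx":0,"dy":0,"dz":0,"wx":0,"wy":0,"wz":0,"grip":60}]'
```

```text
clock: 14.65
tcp_pos: [463.5, -30.2, -10.7]
tcp_rot: [-1.58, 0.008, 1.491]
force: [0.6, 0.1, -0.0]
finger_gap: 51.0
clock: 14.9
tcp_pos: [465.6, -30.9, -9.9]
tcp_rot: [-1.579, 0.01, 1.492]
force: [-0.3, 1.2, 0.4]
finger_gap: 51.3
```

```bash
python3 -m creep '[{"dx":-0.006,"dy":0.001,"dz":-0.01,"wx":0,"wy":0,"wz":0,"grip":60}]'; python3 -c "
from h import *
st()"
```

```text
clock: 15.02
tcp_pos: [461.6, -30.3, -18.2]
tcp_rot: [-1.584, 0.011, 1.492]
force: [-0.2, 0.6, 1.2]
finger_gap: 51.5
{'clock': 15.025, 'qpos': [-0.221, -0.1, 2.155, -0.01, 1.072, -1.708], 'dq': [-0.006, 0.027, 0.164, -0.003, -0.158, -0.004], 'joint_efforts': [0.066, -26.536, -31.284, -0.021, 0.113, 0.005], 'tcp_pos': [461.646, -30.313, -18.185], 'tcp_rot': [-1.584, 0.011, 1.492], 'force': [-0.185, 0.558, 1.203], 'moment': [-0.015, -0.033, -0.008], 'finger_gap': 51.471}
```

```bash
python3 -m creep '[{"dx":-0.003,"dy":0.001,"dz":-0.008,"wx":0,"wy":0.5,"wz":0,"grip":60},{"dx":-0.001,"dy":0,"dz":-0.002,"wx":0,"wy":0,"wz":0,"grip":30},{"dx":0,"dy":0,"dz":0,"wx":0,"wy":0,"wz":0,"grip":15},{"dx":0,"dy":0,"dz":0,"wx":0,"wy":0,"wz":0,"grip":15}]' 40
```

```text
clock: 15.52
tcp_pos: [456.1, -29.0, -29.6]
tcp_rot: [-1.573, 0.011, 1.492]
force: [-1.6, 0.2, 1.2]
finger_gap: 33.6
```

```bash
python3 -m creep '[{"dx":0,"dy":0,"dz":0.06,"wx":0.5,"wy":0,"wz":0,"grip":15},{"dx":0,"dy":0.01,"dz":0.06,"wx":0,"wy":0,"wz":0,"grip":15},{"dx":0.015,"dy":0.04,"dz":0.06,"wx":0,"wy":0,"wz":0,"grip":15},{"dx":0.02,"dy":0.05,"dz":0.02,"wx":0,"wy":0,"wz":0,"grip":15},{"dx":0.02,"dy":0.05,"dz":0,"wx":0,"wy":0,"wz":0,"grip":15},{"dx":0.02,"dy":0.05,"dz":0,"wx":0,"wy":0,"wz":0,"grip":15},{"dx":0.01,"dy":0.03,"dz":0,"wx":0,"wy":0,"wz":0,"grip":15},{"dx":0,"dy":0.005,"dz":0,"wx":0,"wy":0,"wz":0,"grip":15}]';  python3 - <<'E'
from h import *
d=snap('wrist','w16',None,1.5)
s=observe();print((np.array([540,204,45])-s['tcp_pos']).round(1),np.degrees(s['tcp_rot']).round(2))
E
```

```text
clock: 16.52
tcp_pos: [537.2, 207.5, 164.3]
tcp_rot: [-1.569, 0.0, 1.488]
force: [-0.1, 0.3, -0.3]
finger_gap: 33.4
[   3.2   -3.2 -119.1] [-8.985e+01  1.000e-02  8.524e+01]
```

View pics/w16.png

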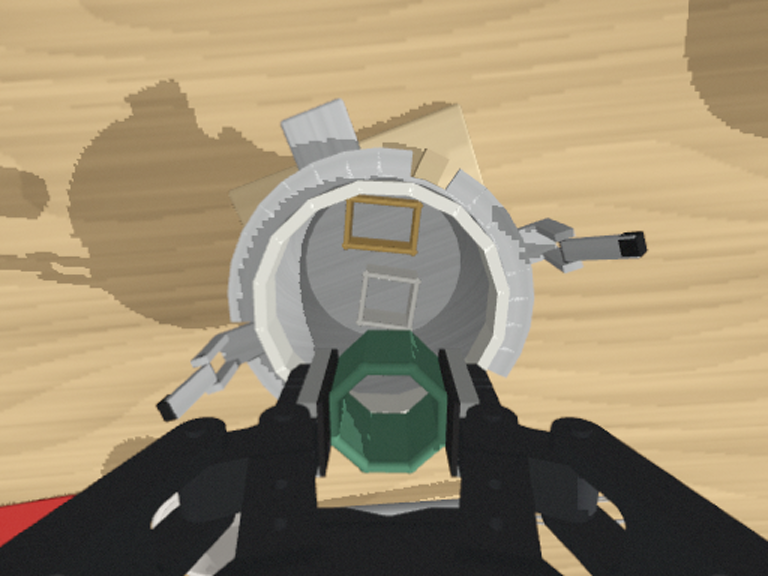

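```bash
python3 -m creep '[{"dx":0.001,"dy":-0.008,"dz":-0.03,"wx":0,"wy":0,"wz":0,"grip":15},{"dx":0,"dy":-0.003,"dz":-0.04,"wx":0,"wy":0,"wz":0,"grip":15},{"dx":-0.002,"dy":0,"dz":-0.03,"wx":0,"wy":0,"wz":0,"grip":15},{"dx":-0.002,"dy":0,"dz":-0.015,"wx":0,"wy":0,"wz":0,"grip":15},{"dx":0,"dy":0,"dz":0,"wx":0,"wy":0,"wz":0,"grip":48},{"dx":0,"dy":0,"dz":0,"wx":0,"wy":0,"wz":0,"grip":52}]'; python3 -c "
from h import *
snap('wrist','w17',None,1.5)"
```

```text
clock: 17.32
tcp_pos: [533.2, 190.3, 47.8]
tcp_rot: [-1.571, 0.002, 1.483]
force: [0.1, -0.4, -0.1]
finger_gap: 44.3
```

View pics/w17.png

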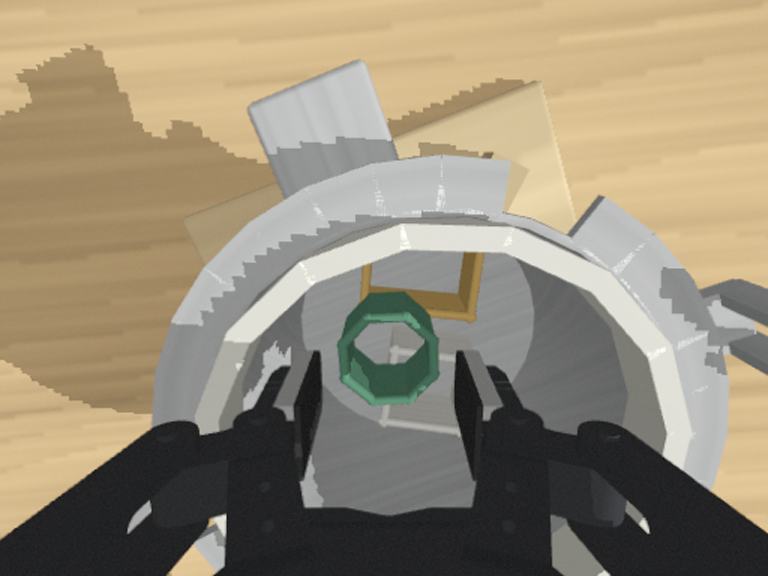

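```bash
python3 -m creep '[{"dx":0,"dy":0,"dz":0.06,"wx":0,"wy":0,"wz":0,"grip":52},{"dx":0,"dy":0,"dz":0.06,"wx":0,"wy":0,"wz":0,"grip":52},{"dx":0,"dy":-0.03,"dz":0.05,"wx":0,"wy":0,"wz":-7,"grip":100},{"dx":-0.015,"dy":-0.06,"dz":0,"wx":0,"wy":0,"wz":-10,"grip":100},{"dx":-0.015,"dy":-0.06,"dz":0,"wx":0,"wy":0,"wz":-10,"grip":100},{"dx":-0.015,"dy":-0.06,"dz":-0.02,"wx":0,"wy":0,"wz":0,"grip":100},{"dx":-0.015,"dy":-0.05,"dz":-0.03,"wx":0,"wy":0,"wz":0,"grip":100},{"dx":-0.01,"dy":-0.04,"dz":-0.04,"wx":0,"wy":0,"wz":0,"grip":100},{"dx":0,"dy":-0.01,"dz":-0.03,"wx":0,"wy":0,"wz":0,"grip":100},{"dx":0,"dy":0,"dz":0,"wx":0,"wy":0,"wz":0,"grip":100}]'; python3 - <<'E'
from h import *
d=snap('wrist','w18',None,1.5)
s=observe();print((np.array([458.7,-130.6,-26])-s['tcp_pos']).round(1),np.degrees(s['tcp_rot']).round(2),np.round(s['force'],1))
E
```

```text
clock: 18.62
tcp_pos: [467.8, -127.5, 122.0]
tcp_rot: [-1.606, -0.011, 0.999]
force: [0.3, 0.7, -0.2]
finger_gap: 85.4
[ -10.4   -2.9 -149.9] [-92.2   -0.65  57.28] [ 0.6 -0.2  0.9]
```

View pics/w18.png

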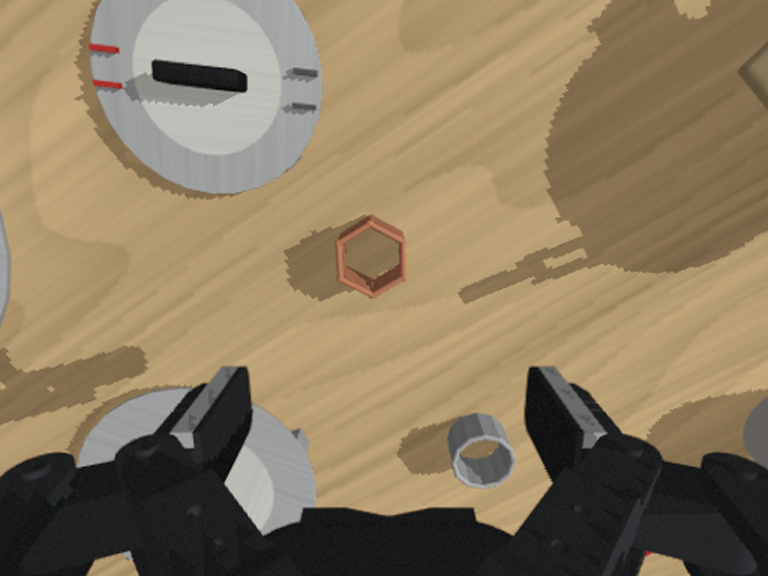

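```bash
python3 - <<'E'
from h import *
d=load('w18')
p=px2w(d,np.array([(372,217),(406,240),(404,279),(373,297),(340,278),(338,240)])/1.5,28)[:,:2];print(p.mean(0))
E
python3 -m creep '[{"dx":-0.008,"dy":-0.003,"dz":-0.03,"wx":1.2,"wy":1.8,"wz":0,"grip":100},{"dx":-0.003,"dy":0,"dz":-0.04,"wx":0,"wy":0,"wz":0,"grip":80},{"dx":-0.003,"dy":0,"dz":-0.03,"wx":0.3,"wy":0.5,"wz":0,"grip":75}]'
```

```text
[ 458.04657941 -130.36619964]
clock: 19.05
tcp_pos: [463.9, -132.0, 33.9]
tcp_rot: [-1.581, -0.015, 1.004]
force: [0.9, -0.2, 0.2]
finger_gap: 64.0
```

```bash
python3 -m creep '[{"dx":-0.006,"dy":0.001,"dz":-0.035,"wx":0.3,"wy":0.5,"wz":0,"grip":75},{"dx":-0.004,"dy":0,"dz":-0.018,"wx":0.3,"wy":0.5,"wz":0,"grip":70}]'
```

```text
clock: 19.3
tcp_pos: [458.0, -130.8, -16.1]
tcp_rot: [-1.568, -0.016, 1.007]
force: [0.9, -0.2, 0.2]
finger_gap: 59.8
```

```bash
python3 -m creep '[{"dx":0,"dy":0,"dz":-0.008,"wx":0,"wy":0,"wz":0,"grip":60},{"dx":0,"dy":0,"dz":-0.001,"wx":0,"wy":0,"wz":0,"grip":40},{"dx":0,"dy":0,"dz":0,"wx":0,"wy":0,"wz":0,"grip":25},{"dx":0,"dy":0,"dz":0,"wx":0,"wy":0,"wz":0,"grip":25}]' 40
```

```text
clock: 19.8
tcp_pos: [462.3, -131.8, -20.9]
tcp_rot: [-1.575, -0.017, 1.009]
force: [0.1, -0.6, -0.8]
finger_gap: 39.2
```

```bash
python3 -m creep '[{"dx":0,"dy":0,"dz":0.06,"wx":0,"wy":0,"wz":0,"grip":25},{"dx":0,"dy":0.01,"dz":0.06,"wx":0,"wy":0,"wz":0,"grip":25},{"dx":0.01,"dy":0.04,"dz":0.06,"wx":0,"wy":0,"wz":8,"grip":25},{"dx":0.015,"dy":0.055,"dz":0.02,"wx":0,"wy":0,"wz":8,"grip":25},{"dx":0.015,"dy":0.055,"dz":0,"wx":0,"wy":0,"wz":8,"grip":25},{"dx":0.015,"dy":0.055,"dz":0,"wx":0,"wy":0,"wz":0,"grip":25},{"dx":0.015,"dy":0.055,"dz":0,"wx":0,"wy":0,"wz":0,"grip":25},{"dx":0.01,"dy":0.04,"dz":0,"wx":0,"wy":0,"wz":0,"grip":25},{"dx":0,"dy":0.005,"dz":0,"wx":0,"wy":0,"wz":0,"grip":25}]';  python3 - <<'E'
from h import *
d=snap('wrist','w19',None,1.5)
s=observe();print((np.array([548,216,55])-s['tcp_pos']).round(1),np.degrees(s['tcp_rot']).round(2))
E
```

```text
clock: 20.92
tcp_pos: [542.8, 187.0, 182.5]
tcp_rot: [-1.588, -0.017, 1.437]
force: [-0.4, 0.4, 0.2]
finger_gap: 39.6
[   5.3   29.6 -127.5] [-90.99  -0.98  82.29]
```

View pics/w19.png

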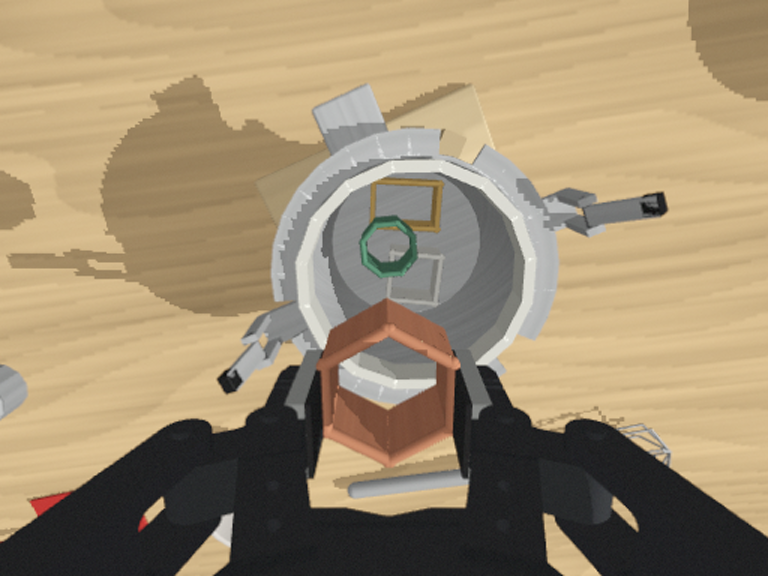

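```bash
python3 -m creep '[{"dx":0.004,"dy":0.025,"dz":-0.02,"wx":0,"wy":0.9,"wz":0,"grip":25},{"dx":0,"dy":0.005,"dz":-0.04,"wx":0,"wy":0,"wz":0,"grip":25},{"dx":-0.002,"dy":0,"dz":-0.035,"wx":0,"wy":0,"wz":0,"grip":25},{"dx":-0.002,"dy":0,"dz":-0.015,"wx":0,"wy":0,"wz":0,"grip":25}]'
```

```text
clock: 21.48
tcp_pos: [544.5, 212.6, 73.6]
tcp_rot: [-1.579, -0.015, 1.431]
force: [0.1, -0.3, -1.3]
finger_gap: 38.9
```

```bash
python3 -m creep '[{"dx":0.002,"dy":0.003,"dz":-0.018,"wx":0,"wy":0,"wz":0,"grip":25},{"dx":0,"dy":0,"dz":0,"wx":0,"wy":0,"wz":0,"grip":52},{"dx":0,"dy":0,"dz":0,"wx":0,"wy":0,"wz":0,"grip":57},{"dx":0,"dy":0,"dz":0.05,"wx":0,"wy":0,"wz":0,"grip":57},{"dx":0,"dy":-0.01,"dz":0.06,"wx":0,"wy":0,"wz":0,"grip":57},{"dx":0,"dy":-0.05,"dz":0.05,"wx":0,"wy":0,"wz":0,"grip":57},{"dx":0.01,"dy":-0.06,"dz":0,"wx":0,"wy":0,"wz":0,"grip":100},{"dx":0.01,"dy":-0.06,"dz":0,"wx":0,"wy":0,"wz":0,"grip":100},{"dx":0.01,"dy":-0.05,"dz":0,"wx":0,"wy":0,"wz":0,"grip":100}]'; python3 - <<'E'
from h import *
d=snap('wrist','w20',None,1.5)
s=observe();print((np.array([620.3,-144.4,-26])-s['tcp_pos']).round(1),np.degrees(s['tcp_rot']).round(2),np.round(s['force'],1))
E
```

```text
clock: 22.6
tcp_pos: [581.0, -12.8, 226.1]
tcp_rot: [-1.6, -0.016, 1.437]
force: [0.7, -0.5, 0.6]
finger_gap: 85.6
[  38.3 -125.9 -252.1] [-91.73  -0.67  82.07] [ 0.6 -4.1  0.2]
```

View pics/w20.png

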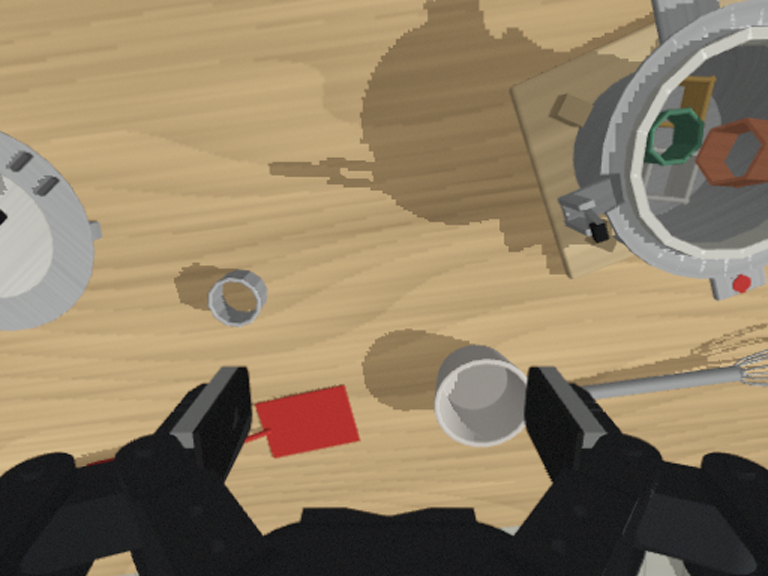

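The small and hex cutters are both in the mould. Last is the round one.

```bash
python3 -m creep '[{"dx":0.01,"dy":-0.035,"dz":-0.03,"wx":0,"wy":1.7,"wz":0,"grip":100},{"dx":0.01,"dy":-0.04,"dz":-0.05,"wx":0,"wy":0,"wz":0,"grip":100},{"dx":0.01,"dy":-0.035,"dz":-0.05,"wx":0,"wy":0,"wz":0,"grip":100},{"dx":0.003,"dy":-0.01,"dz":-0.02,"wx":0,"wy":0.5,"wz":0,"grip":100}]'; python3 - <<'E'
from h import *
viewer.get_image('wrist')
d=snap('wrist','w21',None,1.5)
s=observe();print((np.array([620.3,-144.4,-26])-s['tcp_pos']).round(1),np.degrees(s['tcp_rot']).round(2),np.round(s['force'],1))
E
```

```text
clock: 23.15
tcp_pos: [621.2, -144.9, 83.4]
tcp_rot: [-1.582, -0.004, 1.43]
force: [0.4, -0.3, 0.6]
finger_gap: 85.6
[  -0.8   -0.3 -109.6] [-90.58  -0.26  81.96] [-0.3 -0.3  0.2]
```

View pics/w21.png

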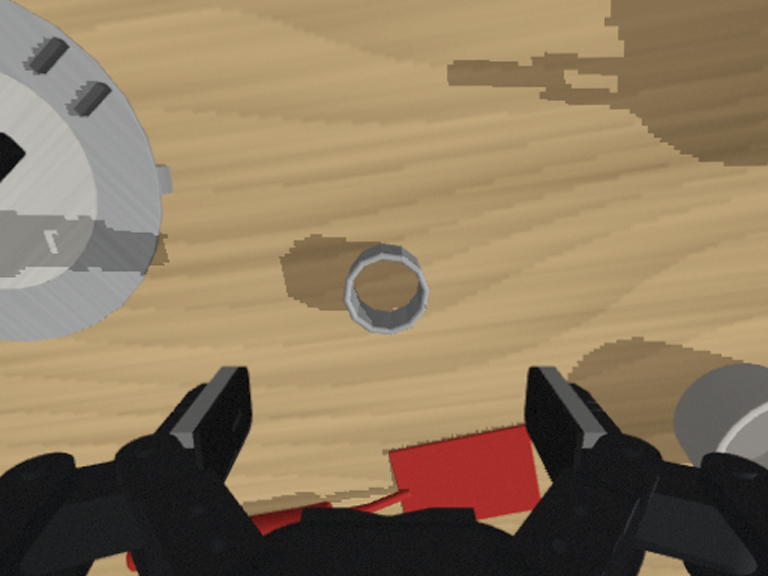

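```bash
python3 - <<'E'
from h import *
d=load('w21')
p=px2w(d,np.array([(347,293),(387,252),(428,293),(387,333)])/1.5,28)[:,:2];print(p.mean(0))
E
python3 -m creep '[{"dx":-0.002,"dy":0,"dz":-0.04,"wx":0,"wy":0.6,"wz":0,"grip":85},{"dx":-0.004,"dy":0,"dz":-0.035,"wx":0,"wy":0.4,"wz":0,"grip":80},{"dx":-0.004,"dy":0,"dz":-0.02,"wx":0,"wy":0.4,"wz":0,"grip":75}]'
```

```text
[ 620.30720966 -144.87208097]
clock: 23.62
tcp_pos: [617.7, -144.2, -3.4]
tcp_rot: [-1.572, 0.002, 1.432]
force: [-0.1, -0.8, -0.9]
finger_gap: 63.7
```

```bash
python3 -m creep '[{"dx":0.001,"dy":0,"dz":-0.018,"wx":0,"wy":0,"wz":0,"grip":70},{"dx":0,"dy":0,"dz":-0.006,"wx":0,"wy":0,"wz":0,"grip":60},{"dx":0,"dy":0,"dz":0,"wx":0,"wy":0,"wz":0,"grip":40},{"dx":0,"dy":0,"dz":0,"wx":0,"wy":0,"wz":0,"grip":25},{"dx":0,"dy":0,"dz":0,"wx":0,"wy":0,"wz":0,"grip":25}]' 40
```

```text
clock: 24.25
tcp_pos: [622.1, -144.2, -24.1]
tcp_rot: [-1.579, 0.003, 1.433]
force: [1.3, -0.1, -0.4]
finger_gap: 41.3
```

```bash
python3 -m creep '[{"dx":0,"dy":0,"dz":0.06,"wx":0,"wy":0,"wz":0,"grip":25},{"dx":0,"dy":0.01,"dz":0.06,"wx":0,"wy":0,"wz":0,"grip":25},{"dx":0,"dy":0.04,"dz":0.06,"wx":0,"wy":0,"wz":0,"grip":25},{"dx":-0.01,"dy":0.055,"dz":0.03,"wx":0,"wy":0,"wz":0,"grip":25},{"dx":-0.01,"dy":0.055,"dz":0,"wx":0,"wy":0,"wz":0,"grip":25},{"dx":-0.01,"dy":0.055,"dz":0,"wx":0,"wy":0,"wz":0,"grip":25},{"dx":-0.01,"dy":0.055,"dz":0,"wx":0,"wy":0,"wz":0,"grip":25},{"dx":-0.01,"dy":0.05,"dz":0,"wx":0,"wy":0,"wz":0,"grip":25},{"dx":-0.005,"dy":0.01,"dz":0,"wx":0,"wy":0,"wz":0,"grip":25}]';  python3 - <<'E'
from h import *
viewer.get_image('wrist')
d=snap('wrist','w22',None,1.5)
s=observe();print((np.array([562,200,58])-s['tcp_pos']).round(1),np.degrees(s['tcp_rot']).round(2))
E
```

```text
clock: 25.38
tcp_pos: [565.0, 187.3, 188.5]
tcp_rot: [-1.589, -0.002, 1.428]
force: [-0.4, 0.2, -0.6]
finger_gap: 41.3
[  -3.4   14.4 -130.3] [-9.105e+01 -6.000e-02  8.174e+01]
```

View pics/w22.png

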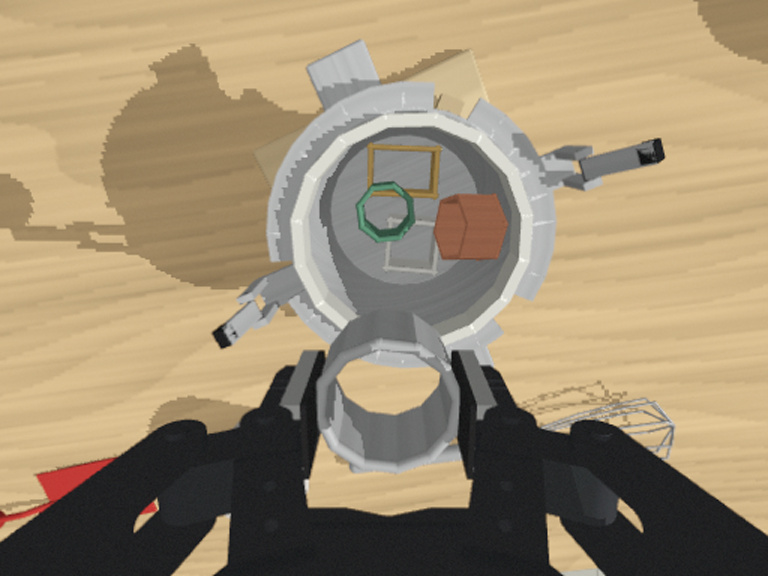

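```bash
python3 -m creep '[{"dx":-0.006,"dy":0.008,"dz":-0.02,"wx":0,"wy":0.9,"wz":0,"grip":25},{"dx":-0.002,"dy":0.002,"dz":-0.04,"wx":0,"wy":0,"wz":0,"grip":25},{"dx":-0.003,"dy":0,"dz":-0.04,"wx":0,"wy":0,"wz":0,"grip":25},{"dx":-0.002,"dy":0,"dz":-0.02,"wx":0,"wy":0,"wz":0,"grip":25}]'
```

```text
clock: 25.98
tcp_pos: [552.7, 191.2, 63.1]
tcp_rot: [-1.573, 0.002, 1.419]
force: [-0.6, 0.1, 0.9]
finger_gap: 40.9
```

```bash
python3 -m creep '[{"dx":0,"dy":0,"dz":-0.008,"wx":0,"wy":0,"wz":0,"grip":25},{"dx":0,"dy":0,"dz":0,"wx":0,"wy":0,"wz":0,"grip":54},{"dx":0,"dy":0,"dz":0,"wx":0,"wy":0,"wz":0,"grip":58},{"dx":0,"dy":0,"dz":0.05,"wx":0,"wy":0,"wz":0,"grip":58},{"dx":0,"dy":0,"dz":0.06,"wx":0,"wy":0,"wz":0,"grip":58},{"dx":0.02,"dy":0,"dz":0.05,"wx":0,"wy":0,"wz":0,"grip":58},{"dx":0.02,"dy":0,"dz":0,"wx":0,"wy":0,"wz":0,"grip":80}]'; python3 - <<'E'
from h import *
viewer.get_image('wrist')
d=snap('wrist','w23',None,1.5)
save('w23a',d['frame'],(150,50,400,250),3)
s=observe();print(np.degrees(s['tcp_rot']).round(2),np.round(s['force'],1),s['tcp_pos'])
E
```

```text
clock: 26.85
tcp_pos: [592.5, 188.5, 222.3]
tcp_rot: [-1.576, 0.001, 1.415]
force: [-0.5, 0.2, -0.7]
finger_gap: 66.2
[-89.87   0.21  81.03] [ 0.7 -0.4 -0. ] [590.91555504 187.84958624 217.10989398]
```

View pics/w23.png

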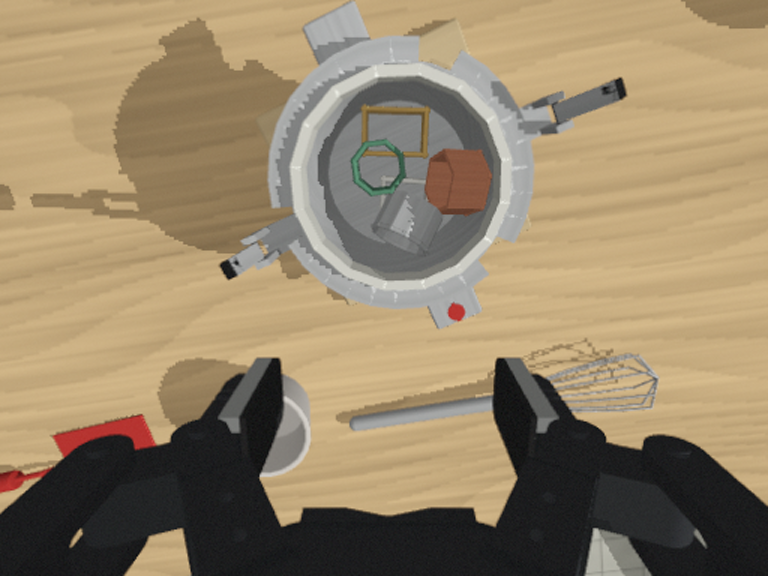

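All five cutters are inside the mould, with green, copper and steel lying on the others, all below the rim. I'll refine the mould pose with an overlay of the model.

```bash
cat > ov.py <<'E'
from h import *
import sys
def overlay(name,cx,cy,th,out,crop,sc):
    d=load(name); f=cv2.resize(d['frame'],None,fx=sc,fy=sc,interpolation=cv2.INTER_CUBIC)
    th=np.radians(th); R=np.array([[np.cos(th),-np.sin(th)],[np.sin(th),np.cos(th)]])
    def W(x,y,z): 
        p=R@np.array([x,y])+[cx,cy]; return [p[0],p[1],z]
    def poly(P,col,closed=True):
        q=(w2px(d,P)+.5)*sc-.5; cv2.polylines(f,[np.round(q*8).astype(np.int32)],closed,col,1,cv2.LINE_AA,3)
    a=np.radians(np.arange(0,360,3))
    poly([W(58*np.cos(t),58*np.sin(t),117) for t in a],(0,0,255))
    poly([W(64*np.cos(t),64*np.sin(t),117) for t in a],(0,255,0))
    poly([W(79*np.cos(t),79*np.sin(t),110) for t in a],(255,0,0))
    poly([W(x,y,12) for x,y in ((-85,-85),(85,-85),(85,85),(-85,85))],(255,0,255))
    poly([W(96+3*np.cos(t),3*np.sin(t),93) for t in a],(0,255,255))
    for k in (30,140,265):
        k=np.radians(k); 
        for s in (-1,1):
            u=np.array([np.cos(k),np.sin(k)]); v=np.array([-u[1],u[0]])*11.5*s
            poly([W(*(u*66+v),110),W(*(u*79+v),110)],(0,255,255),False)
    x0,y0,x1,y1=[int(c*sc) for c in crop]; cv2.imwrite('pics/'+out+'.png',f[y0:y1,x0:x1])
E
python3 - <<'E'
from ov import *
overlay('w23',541.9,203.8,15,'ov23',(160,0,430,225),2.9)
overlay('w2',541.9,203.8,15,'ov2',(250,80,480,270),3.2)
E
```

```text
(no output)
```

View pics/ov23.png

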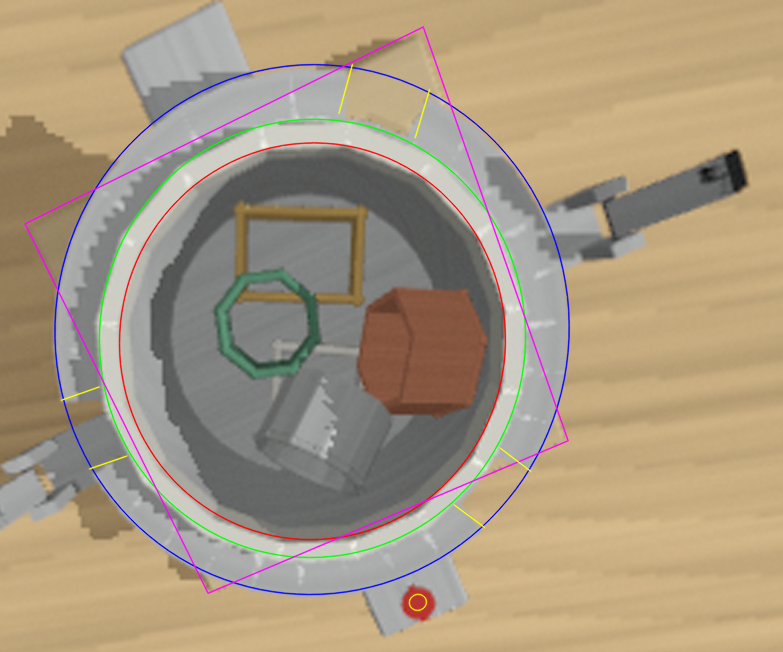

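View pics/ov2.png

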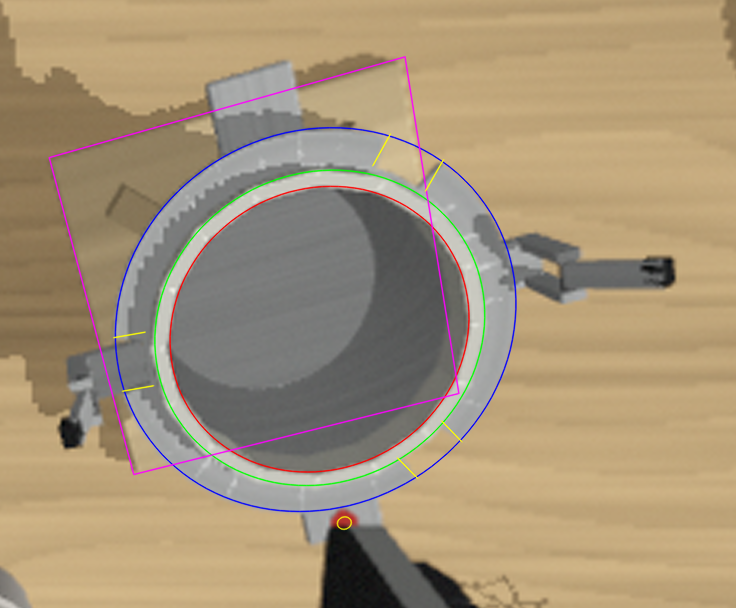

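The overlay fits well in both pictures: mould at (541.9, 203.8), 15°. Now the 172 mm lid.

```bash
python3 -m creep '[{"dx":-0.01,"dy":-0.04,"dz":0.03,"wx":0,"wy":0,"wz":-8,"grip":100},{"dx":-0.01,"dy":-0.06,"dz":0.02,"wx":0,"wy":0,"wz":-8,"grip":100},{"dx":-0.01,"dy":-0.06,"dz":0,"wx":0,"wy":0,"wz":-8,"grip":100},{"dx":-0.005,"dy":-0.06,"dz":0,"wx":0,"wy":0,"wz":-8,"grip":100},{"dx":-0.005,"dy":-0.06,"dz":0,"wx":0,"wy":0,"wz":-8,"grip":100},{"dx":0,"dy":-0.06,"dz":0,"wx":0,"wy":0,"wz":-8,"grip":100},{"dx":0,"dy":-0.06,"dz":0,"wx":0,"wy":0,"wz":0,"grip":100},{"dx":0,"dy":-0.06,"dz":0,"wx":0,"wy":0,"wz":0,"grip":100},{"dx":0,"dy":-0.03,"dz":0,"wx":0,"wy":0,"wz":0,"grip":100}]'; python3 - <<'E'
from h import *
viewer.get_image('wrist')
d=snap('wrist','w24',None,1.5)
s=observe();print(np.degrees(s['tcp_rot']).round(2),np.round(s['force'],1),s['tcp_pos'])
E
```

```text
clock: 28.08
tcp_pos: [541.1, -311.6, 265.0]
tcp_rot: [-1.562, 0.005, 0.554]
force: [0.3, -0.0, -0.2]
finger_gap: 85.2
[-89.47   0.32  31.67] [ 0.8 -0.1  0.8] [ 540.99817446 -311.73698273  264.62282768]
```

View pics/w24.png

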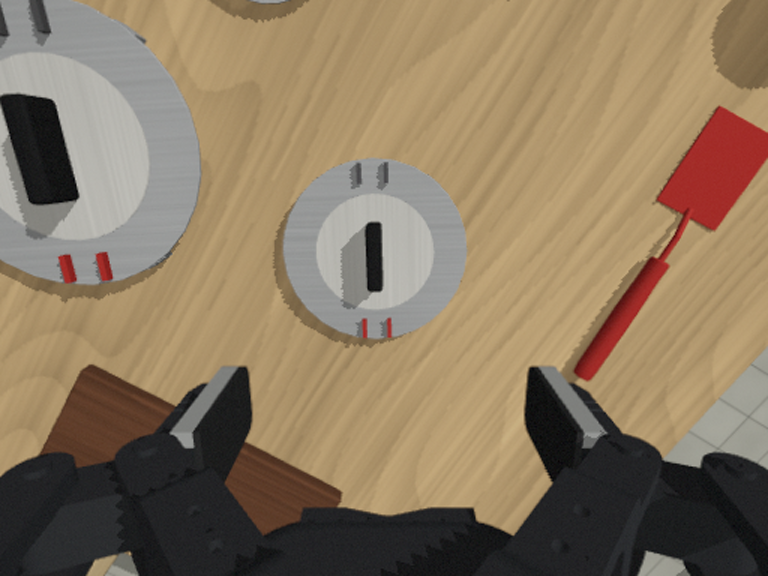

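```bash
cat > lidov.py <<'E'
from h import *
from scipy.optimize import least_squares
def lidfit(name,circ,red,grey,fin=None,z0=0):
    d=load(name)
    p=px2w(d,np.array(circ)/1.5,15+z0)[:,:2]
    r=least_squares(lambda c:np.hypot(p[:,0]-c[0],p[:,1]-c[1])-86,p.mean(0)).x
    print('circle',r.round(1),'resid',(np.hypot(*(p-r).T)-86).round(1))
    a=px2w(d,np.array([red,grey])/1.5,21+z0)[:,:2]; v=a[0]-a[1]
    print('keepers',np.linalg.norm(v).round(1),a.mean(0).round(1),'ang',np.degrees(np.arctan2(v[1],v[0])).round(2))
    if fin is not None:
        q=px2w(d,np.array(fin)/1.5,43+z0)[:,:2]; v=q[1]-q[0]; print('fin',q.mean(0).round(1),np.linalg.norm(v).round(1),np.degrees(np.arctan2(v[1],v[0])).round(2))
    return r
def lidover(name,cx,cy,th,out,crop,sc,z0=0):
    d=load(name); f=cv2.resize(d['frame'],None,fx=sc,fy=sc,interpolation=cv2.INTER_CUBIC)
    th=np.radians(th); R=np.array([[np.cos(th),-np.sin(th)],[np.sin(th),np.cos(th)]])
    W=lambda x,y,z:[*(R@np.array([x,y])+[cx,cy]),z+z0]
    def poly(P,col):
        q=(w2px(d,P)+.5)*sc-.5; cv2.polylines(f,[np.round(q*8).astype(np.int32)],True,col,1,cv2.LINE_AA,3)
    a=np.radians(np.arange(0,360,3))
    poly([W(86*np.cos(t),86*np.sin(t),15) for t in a],(0,255,0))
    poly([W(x,y,43) for x,y in ((-30,-7),(30,-7),(30,7),(-30,7))],(0,255,255))
    poly([W(x,y,21) for x,y in ((73,-10),(73,10))],(255,0,0))
    poly([W(x,y,21) for x,y in ((-73,-10),(-73,10))],(255,0,0))
    x0,y0,x1,y1=[int(c*sc) for c in crop]; cv2.imwrite('pics/'+out+'.png',f[y0:y1,x0:x1])
E
python3 - <<'E'
from lidov import *
r=lidfit('w24',[(283,250),(467,250),(375,158),(375,340),(310,185),(440,185),(310,315),(440,315)],(376.5,328),(369.5,173.5),[(374,224),(374,290)])
lidover('w24',r[0],r[1],-59,'lo24',(170,90,330,240),4.5)
E
```

```text
circle [ 539.8 -337.8] resid [-0.3 -0.3  0.7 -0.3 -0.3  0.5  1.2  0.3]
keepers 144.6 [ 537.9 -337.3] ang -56.25
fin [ 538.3 -334.9] 58.9 -58.77
```

View pics/lo24.png

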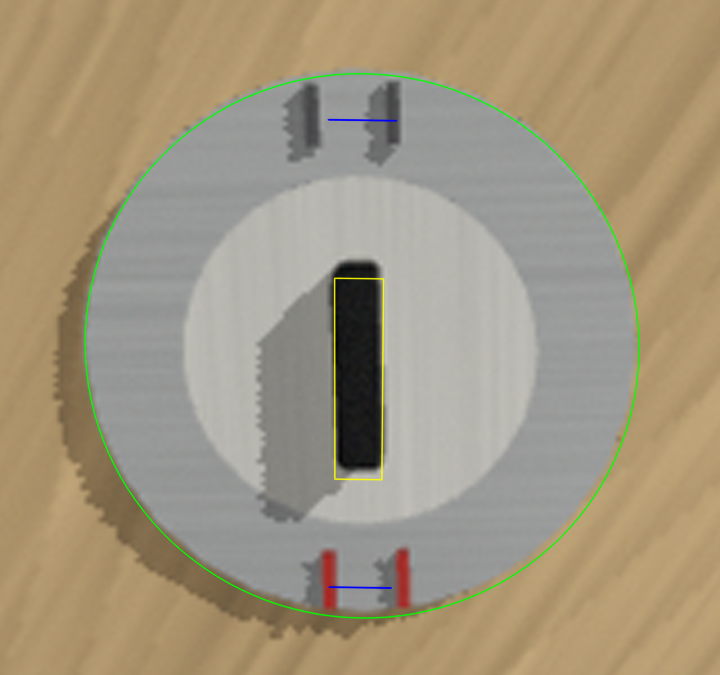

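```bash
python3 -m creep '[{"dx":-0.001,"dy":-0.025,"dz":-0.05,"wx":0,"wy":0,"wz":2,"grip":100},{"dx":0,"dy":0,"dz":-0.05,"wx":0,"wy":0,"wz":0,"grip":100},{"dx":0,"dy":0,"dz":-0.05,"wx":0,"wy":0,"wz":0,"grip":80},{"dx":0,"dy":0,"dz":-0.02,"wx":0,"wy":0,"wz":0,"grip":60}]'; python3 - <<'E'
from h import *
viewer.get_image('wrist')
d=snap('wrist','w25',None,1.5)
s=observe();print(np.degrees(s['tcp_rot']).round(2),np.round(s['force'],1),s['tcp_pos'])
E
```

```text
clock: 28.68
tcp_pos: [540.1, -333.8, 93.6]
tcp_rot: [-1.565, 0.002, 0.591]
force: [0.9, -0.0, -1.2]
finger_gap: 52.4
[-89.75   0.12  33.84] [-0.5 -1.1 -0.6] [ 540.71476167 -334.41700133   94.86279862]
```

View pics/w25.png

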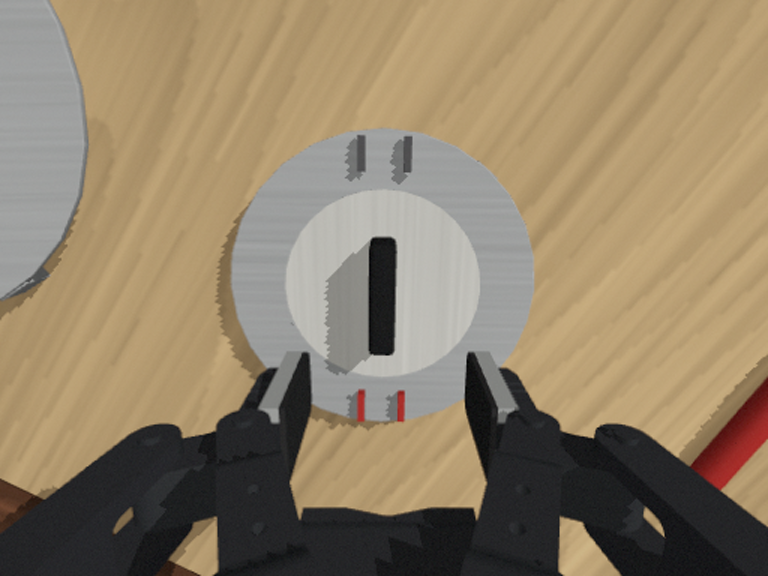

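```bash
python3 - <<'E'
from lidov import *
r=lidfit('w25',[(232,275),(534,275),(382,128),(270,180),(495,180),(430,413)],(381,405),(384.5,154),[(382,238),(381.5,354)])
lidover('w25',539.3,-336.3,-56.7,'lo25',(140,70,370,290),3.4)
E
```

```text
circle [ 539.3 -337.4] resid [-1.3 -0.8  0.2 -1.5 -1.2 -2. ]
keepers 143.4 [ 538.5 -335.8] ang -57.03
fin [ 537.4 -334.4] 61.4 -56.53
```

View pics/lo25.png

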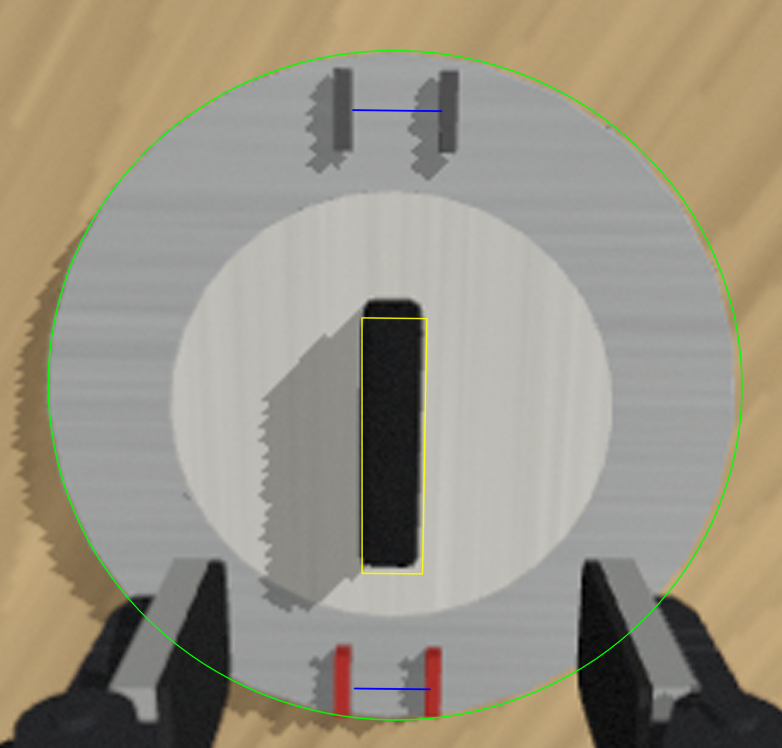

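```bash
python3 -m creep '[{"dx":-0.002,"dy":-0.002,"dz":-0.04,"wx":0,"wy":0,"wz":-0.8,"grip":60},{"dx":-0.003,"dy":0,"dz":-0.035,"wx":0,"wy":0,"wz":0,"grip":55},{"dx":-0.003,"dy":0,"dz":-0.015,"wx":0,"wy":0,"wz":0,"grip":55}]'
```

```text
clock: 29.15
tcp_pos: [539.6, -340.0, 14.4]
tcp_rot: [-1.584, -0.004, 0.578]
force: [-0.5, 1.6, -0.2]
finger_gap: 47.1
```

```bash
python3 -m creep '[{"dx":-0.001,"dy":0.003,"dz":-0.014,"wx":0.6,"wy":0.4,"wz":0,"grip":50},{"dx":-0.001,"dy":0.001,"dz":-0.004,"wx":0,"wy":0,"wz":0,"grip":45},{"dx":-0.001,"dy":0.001,"dz":-0.004,"wx":0,"wy":0,"wz":0,"grip":45}]'
python3 -c "
from h import *
d=snap('wrist','w26',None,1.5)
st()"
```

```text
clock: 29.52
tcp_pos: [539.5, -336.6, -3.9]
tcp_rot: [-1.577, -0.006, 0.578]
force: [-0.6, -0.2, -0.2]
finger_gap: 38.2
{'clock': 29.575, 'qpos': [-0.677, 0.272, 1.73, 0.004, 1.134, -1.257], 'dq': [-0.002, 0.001, 0.01, -0.003, 0.012, -0.002], 'joint_efforts': [-0.087, -44.88, -33.22, 0.006, -0.103, 0.001], 'tcp_pos': [538.894, -336.154, -4.656], 'tcp_rot': [-1.576, -0.006, 0.578], 'force': [-0.262, -0.192, -1.001], 'moment': [-0.038, -0.046, -0.012], 'finger_gap': 38.659}
```

View pics/w26.png

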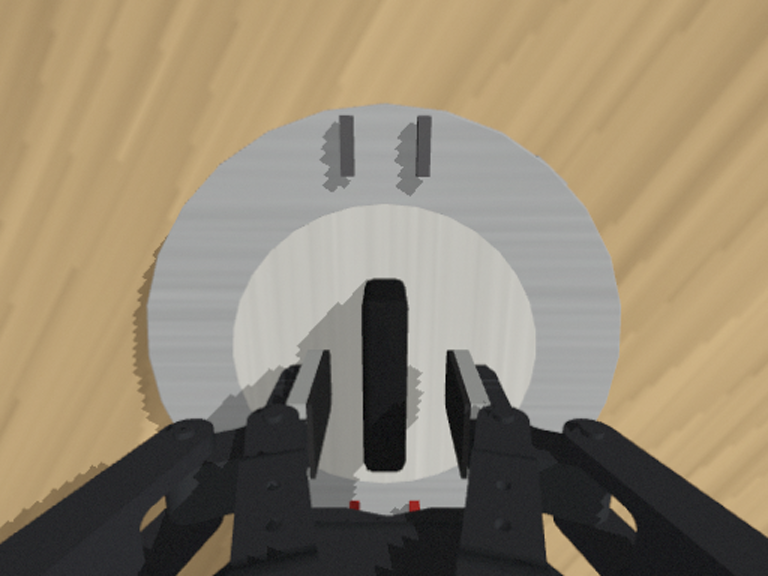

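```bash
python3 -m creep '[{"dx":-0.001,"dy":0.001,"dz":-0.008,"wx":0,"wy":0,"wz":0,"grip":45},{"dx":-0.001,"dy":0,"dz":-0.003,"wx":0,"wy":0,"wz":0,"grip":30},{"dx":0,"dy":0,"dz":0,"wx":0,"wy":0,"wz":0,"grip":5},{"dx":0,"dy":0,"dz":0,"wx":0,"wy":0,"wz":0,"grip":0},{"dx":0,"dy":0,"dz":0,"wx":0,"wy":0,"wz":0,"grip":0}]' 90
python3 -c "
from h import *
d=snap('wrist','w27',None,1.5)
st()"
```

```text
clock: 30.2
tcp_pos: [537.3, -335.5, -15.1]
tcp_rot: [-1.577, -0.006, 0.578]
force: [-0.8, -0.4, -0.2]
finger_gap: 12.2
{'clock': 30.25, 'qpos': [-0.677, 0.282, 1.738, 0.004, 1.114, -1.258], 'dq': [0.0, 0.001, -0.001, -0.002, -0.001, -0.0], 'joint_efforts': [-0.197, -43.947, -31.7, 0.038, -0.091, -0.013], 'tcp_pos': [537.301, -335.467, -15.111], 'tcp_rot': [-1.577, -0.006, 0.578], 'force': [0.499, 0.321, -0.432], 'moment': [-0.029, 0.156, -0.018], 'finger_gap': 12.497}
```

View pics/w27.png

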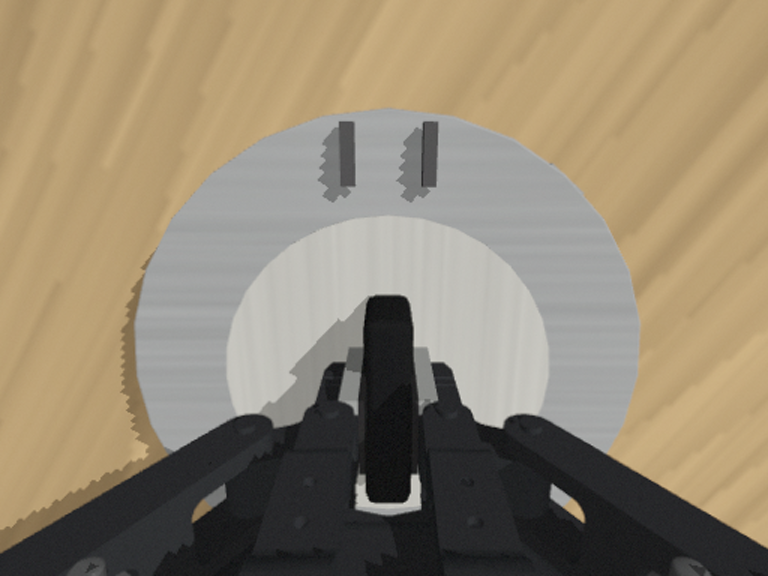

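```bash
python3 - <<'E'
from lidov import *
r=lidfit('w27',[(135,333),(639,333),(390,108),(182,215),(590,215),(250,143),(530,143)],(388,500),(389,155),[(389,297),(388,500)])
for n,c in (('w26',[(148,315),(620,315),(385,103),(210,190),(560,190)]),('w25',[(232,275),(534,275),(382,128),(270,180),(495,180)])):
    lidfit(n,c,(381,405),(384.5,154),[(385,280),(385,470)] if n=='w26' else [(382,238),(381.5,354)])
E
```

```text
circle [ 539.4 -337.7] resid [-0.9 -0.8  0.7 -1.7 -2.3  1.   1.7]
keepers 119.1 [ 531.8 -325.7] ang -56.91
fin [ 536.2 -332.6] 64.2 -57.01
circle [ 540.6 -339.1] resid [-0.5 -0.7  2.6 -1.7 -1.5]
keepers 87.6 [ 523.7 -314.6] ang -57.73
fin [ 536.6 -332.9] 63.9 -56.88
circle [ 540.1 -338. ] resid [-1.  -0.9  1.2 -0.6 -0.7]
keepers 143.4 [ 538.5 -335.8] ang -57.03
fin [ 537.4 -334.4] 61.4 -56.53
```

The gripper holds the fin at 12.5 mm, with the lid nearly centred in the hand. I'll lift, carry it over the mould and turn +72°.

```bash
python3 -m creep '[{"dx":0,"dy":0,"dz":0.03,"wx":0,"wy":0,"wz":0,"grip":0},{"dx":0,"dy":0,"dz":0.05,"wx":0,"wy":0,"wz":0,"grip":0},{"dx":0,"dy":0.01,"dz":0.06,"wx":0,"wy":0,"wz":0,"grip":0},{"dx":0,"dy":0.03,"dz":0.06,"wx":0,"wy":0,"wz":8,"grip":0},{"dx":0.005,"dy":0.05,"dz":0.03,"wx":0,"wy":0,"wz":8,"grip":0},{"dx":0.005,"dy":0.05,"dz":0,"wx":0,"wy":0,"wz":8,"grip":0},{"dx":0.005,"dy":0.05,"dz":0,"wx":0,"wy":0,"wz":8,"grip":0},{"dx":0,"dy":0.05,"dz":0,"wx":0,"wy":0,"wz":8,"grip":0},{"dx":0,"dy":0.05,"dz":0,"wx":0,"wy":0,"wz":8,"grip":0},{"dx":0,"dy":0.05,"dz":0,"wx":0,"wy":0,"wz":8,"grip":0}]' 100
python3 -m creep '[{"dx":0,"dy":0.05,"dz":0,"wx":0,"wy":0,"wz":8,"grip":0},{"dx":0,"dy":0.05,"dz":0,"wx":0,"wy":0,"wz":6,"grip":0},{"dx":0,"dy":0.04,"dz":0,"wx":0,"wy":0,"wz":0,"grip":0},{"dx":0,"dy":0.02,"dz":0,"wx":0,"wy":0,"wz":0,"grip":0}]'
python3 - <<'E'
from h import *
viewer.get_image('wrist')
d=snap('wrist','w28',None,1.5)
s=observe();print(np.degrees(s['tcp_rot']).round(2),np.round(s['force'],1),s['tcp_pos'],s['finger_gap'],s['clock'])
E
```

```text
clock: 31.5
tcp_pos: [547.5, 12.3, 213.4]
tcp_rot: [-1.573, -0.003, 1.581]
force: [-0.2, 0.5, -2.2]
finger_gap: 12.2
clock: 32.0
tcp_pos: [545.0, 179.5, 211.1]
tcp_rot: [-1.571, -0.003, 1.837]
force: [-0.5, 0.1, -2.6]
finger_gap: 12.1
[-90.    -0.21 105.32] [ 0.6  0.  -1.6] [545.02372419 179.39229536 210.9696871 ] 12.34135325206794 32.1
```

View pics/w28.png

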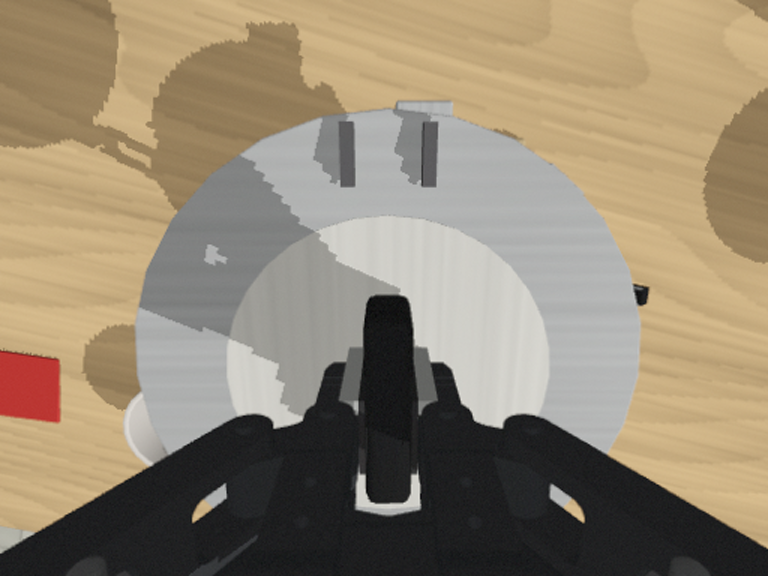

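```bash
python3 -m creep '[{"dx":-0.004,"dy":0.022,"dz":-0.02,"wx":0,"wy":0,"wz":0,"grip":0},{"dx":-0.001,"dy":0.002,"dz":-0.035,"wx":0,"wy":0,"wz":0,"grip":0},{"dx":-0.002,"dy":0,"dz":-0.02,"wx":0,"wy":0,"wz":0,"grip":0}]'
python3 - <<'E'
from h import *
viewer.get_image('wrist')
d=snap('wrist','w29',None,1.5)
d=snap('scene','s29'); save('s29a',d['frame'],(270,90,420,220),5.2)
s=observe();print(np.degrees(s['tcp_rot']).round(2),np.round(s['force'],1),s['tcp_pos'],s['finger_gap'],s['clock'])
E
```

```text
clock: 32.48
tcp_pos: [539.3, 202.3, 135.9]
tcp_rot: [-1.575, -0.002, 1.837]
force: [0.7, -0.1, -2.3]
finger_gap: 12.0
[-90.25  -0.13 105.23] [ 0.2 -0.6 -1.5] [539.5588936  202.31423695 136.97444531] 12.424665697442952 32.625
```

View pics/s29a.png

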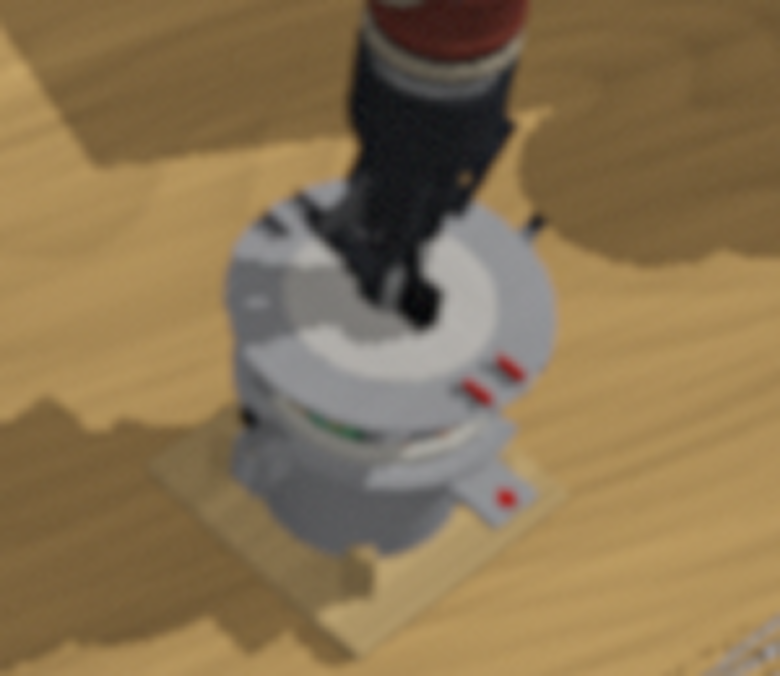

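View pics/w29.png

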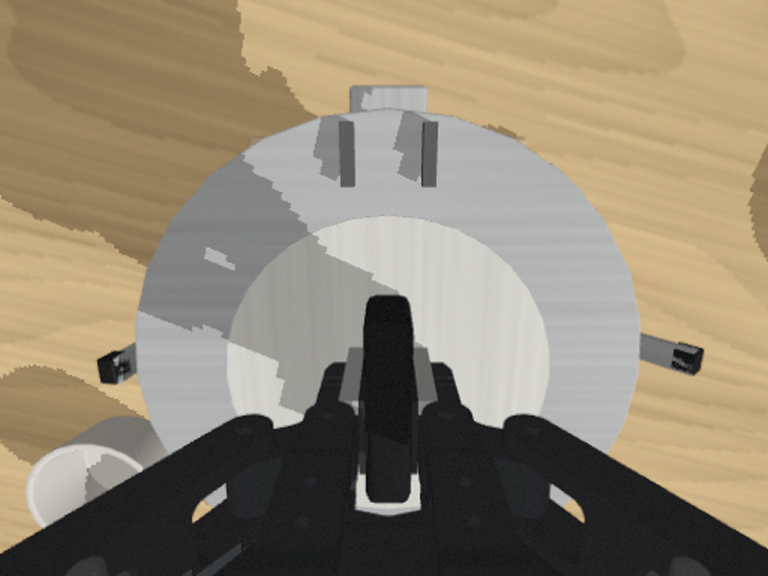

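```bash
python3 -m creep '[{"dx":0.0015,"dy":0.0015,"dz":-0.015,"wx":0,"wy":0,"wz":-0.2,"grip":0},{"dx":-0.001,"dy":0,"dz":-0.012,"wx":0,"wy":0,"wz":0,"grip":0},{"dx":-0.001,"dy":0,"dz":-0.006,"wx":0,"wy":0,"wz":0,"grip":0}]'
python3 - <<'E'
from h import *
s=observe();print(np.degrees(s['tcp_rot']).round(2),np.round(s['force'],1),s['tcp_pos'],s['finger_gap'],s['clock'])
E
```

```text
clock: 33.0
tcp_pos: [541.9, 203.6, 105.9]
tcp_rot: [-1.582, -0.002, 1.832]
force: [-0.7, 0.1, -1.7]
finger_gap: 12.3
[-9.0620e+01 -1.0000e-01  1.0494e+02] [-0.7  0.1 -1.7] [541.8523166  203.5781264  105.85719138] 12.298448163266796 33.0
```

```bash
python3 -m creep '[{"dx":-0.001,"dy":0,"dz":-0.006,"wx":-0.1,"wy":0.6,"wz":0,"grip":0},{"dx":-0.0005,"dy":0,"dz":-0.005,"wx":0,"wy":0,"wz":0,"grip":0}]'
python3 -m creep '[{"dx":-0.0005,"dy":0,"dz":-0.005,"wx":0,"wy":0,"wz":0,"grip":0}]'
python3 - <<'E'
from h import *
s=observe();print(np.degrees(s['tcp_rot']).round(2),np.round(s['force'],1),s['tcp_pos'],s['finger_gap'],s['clock'])
d=snap('wrist','w30',None,1.5)
d=snap('scene','s30'); save('s30a',d['frame'],(270,90,420,220),5.2)
E
```

```text
clock: 33.25
tcp_pos: [540.4, 203.7, 94.3]
tcp_rot: [-1.571, -0.003, 1.832]
force: [-0.8, 0.1, -1.7]
finger_gap: 12.1
clock: 33.38
tcp_pos: [540.0, 203.7, 89.2]
tcp_rot: [-1.571, -0.003, 1.832]
force: [-2.0, 0.3, 3.5]
finger_gap: 12.2
[-90.01  -0.16 104.95] [-2.   0.3  3.5] [540.03592237 203.68276737  89.23787732] 12.179062164934887 33.375
```

View pics/s30a.png

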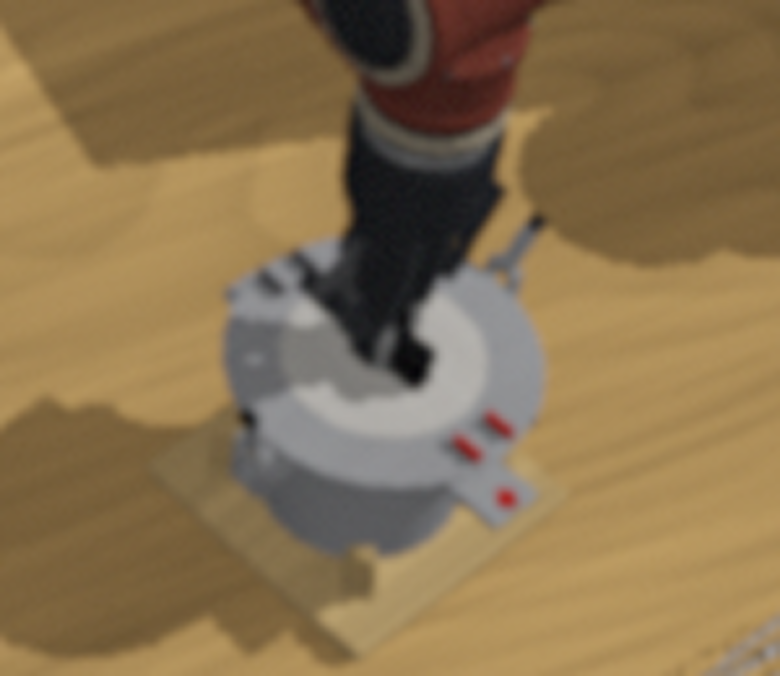

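The contact force started at a lid height of 104–105 mm, which is the seal, so the claws are in the notches. Now I press down.

```bash
python3 -m creep '[{"dx":0.001,"dy":0,"dz":-0.003,"wx":0,"wy":0,"wz":0,"grip":0}]'
python3 -m creep '[{"dx":0.0005,"dy":0,"dz":-0.004,"wx":0,"wy":0,"wz":0,"grip":0}]'
python3 -m creep '[{"dx":0.0005,"dy":0,"dz":-0.004,"wx":0,"wy":0,"wz":0,"grip":0}]'
```

```text
clock: 33.6
tcp_pos: [541.3, 203.9, 88.0]
tcp_rot: [-1.572, -0.003, 1.832]
force: [-4.8, -0.2, 4.6]
finger_gap: 12.2
clock: 33.72
tcp_pos: [541.7, 204.0, 85.1]
tcp_rot: [-1.571, -0.003, 1.832]
force: [-7.2, -0.5, 8.5]
finger_gap: 12.2
clock: 33.85
tcp_pos: [541.8, 204.0, 83.0]
tcp_rot: [-1.569, -0.003, 1.832]
force: [-15.9, -4.2, 24.5]
finger_gap: 12.1
```

```bash
python3 -m creep '[{"dx":-0.0015,"dy":0,"dz":-0.0005,"wx":0,"wy":0,"wz":0,"grip":0}]'
python3 -m creep '[{"dx":-0.0005,"dy":0,"dz":-0.001,"wx":0,"wy":0,"wz":-3,"grip":0}]'
```

```text
clock: 33.98
tcp_pos: [541.8, 204.0, 85.0]
tcp_rot: [-1.573, -0.002, 1.832]
force: [-0.7, -2.5, 8.8]
finger_gap: 12.3
clock: 34.1
tcp_pos: [542.0, 204.1, 86.0]
tcp_rot: [-1.574, -0.002, 1.779]
force: [-6.1, -1.9, 6.8]
finger_gap: 12.4
```

```bash
python3 -m creep '[{"dx":-0.0005,"dy":0,"dz":-0.006,"wx":0,"wy":0,"wz":0,"grip":0}]'
python3 -m creep '[{"dx":-0.0005,"dy":0,"dz":-0.005,"wx":0,"wy":0,"wz":-2,"grip":0}]'
```

```text
clock: 34.22
tcp_pos: [542.3, 204.1, 83.0]
tcp_rot: [-1.575, -0.001, 1.778]
force: [-16.0, -4.2, 28.2]
finger_gap: 12.4
clock: 34.35
tcp_pos: [543.0, 204.5, 82.9]
tcp_rot: [-1.577, -0.001, 1.744]
force: [-12.0, -3.1, 27.5]
finger_gap: 12.4
```

```bash
python3 -m creep '[{"dx":-0.002,"dy":-0.0005,"dz":-0.005,"wx":0,"wy":0.3,"wz":-6,"grip":0}]'
python3 -m creep '[{"dx":-0.002,"dy":0,"dz":-0.005,"wx":0,"wy":0.3,"wz":-8,"grip":0}]'
```

```text
clock: 34.48
tcp_pos: [543.2, 204.6, 83.0]
tcp_rot: [-1.576, -0.002, 1.638]
force: [-5.9, -1.8, 18.2]
finger_gap: 11.9
clock: 34.6
tcp_pos: [543.3, 204.5, 83.0]
tcp_rot: [-1.575, -0.002, 1.495]
force: [-7.4, -4.5, 18.6]
finger_gap: 12.3
```

```bash
python3 -m creep '[{"dx":-0.002,"dy":-0.001,"dz":-0.005,"wx":0,"wy":0.3,"wz":-8,"grip":0},{"dx":-0.002,"dy":-0.001,"dz":-0.005,"wx":0,"wy":0.3,"wz":-8,"grip":0}]'
python3 - <<'E'
from h import *
d=snap('wrist','w31',None,1.5)
d=snap('scene','s31'); save('s31a',d['frame'],(270,90,420,220),5.2)
st()
E
```

```text
clock: 34.85
tcp_pos: [543.8, 204.4, 83.0]
tcp_rot: [-1.574, -0.005, 1.209]
force: [-7.1, -0.2, 17.7]
finger_gap: 12.1
{'clock': 34.95, 'qpos': [0.23, 0.044, 1.822, 0.003, 1.27, -0.982], 'dq': [-0.0, -0.0, 0.001, 0.001, 0.001, -0.047], 'joint_efforts': [-1.067, -26.92, -28.275, -0.21, -1.818, 0.056], 'tcp_pos': [543.779, 204.379, 82.999], 'tcp_rot': [-1.573, -0.005, 1.211], 'force': [-6.726, -0.039, 17.811], 'moment': [-0.247, 1.012, -0.356], 'finger_gap': 12.019}
```

View pics/s31a.png

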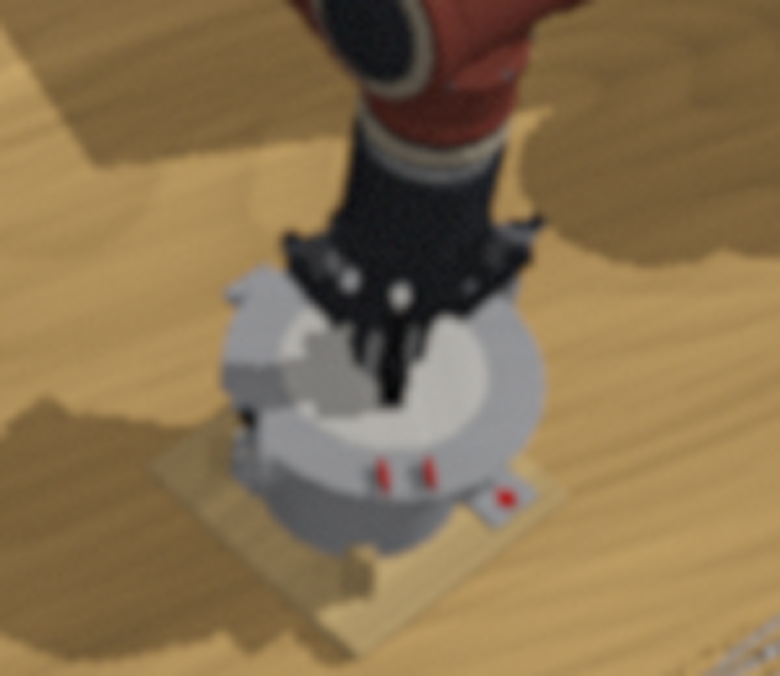

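View pics/w31.png

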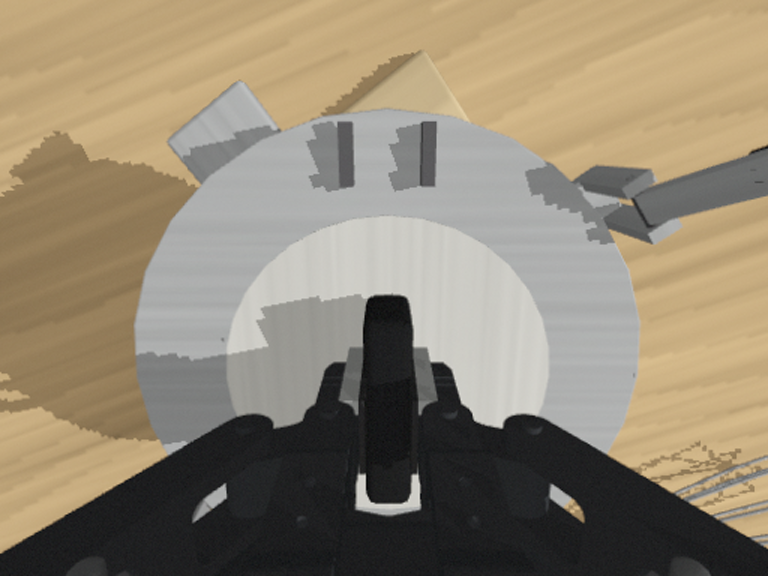

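The lid turns with the gripper and doesn't slip in the hand. It is about 36° round, so I keep turning.

```bash
python3 -m creep '[{"dx":-0.003,"dy":-0.0005,"dz":-0.005,"wx":0,"wy":0.2,"wz":-8,"grip":0},{"dx":-0.003,"dy":-0.0005,"dz":-0.005,"wx":0,"wy":0.2,"wz":-8,"grip":0},{"dx":-0.002,"dy":-0.0005,"dz":-0.005,"wx":0,"wy":0.2,"wz":-8,"grip":0}]'
python3 -m creep '[{"dx":-0.002,"dy":-0.0005,"dz":-0.005,"wx":0,"wy":0.2,"wz":-8,"grip":0},{"dx":-0.002,"dy":-0.0005,"dz":-0.005,"wx":0,"wy":0.2,"wz":-8,"grip":0}]'
```

```text
clock: 35.33
tcp_pos: [544.5, 203.8, 83.0]
tcp_rot: [-1.58, -0.011, 0.782]
force: [-6.8, -1.5, 18.5]
finger_gap: 12.5
clock: 35.58
tcp_pos: [544.6, 203.2, 83.0]
tcp_rot: [-1.58, -0.012, 0.497]
force: [-5.9, -2.0, 19.0]
finger_gap: 12.3
```

```bash
python3 -m creep '[{"dx":-0.005,"dy":0.0005,"dz":-0.005,"wx":0,"wy":0.2,"wz":-8,"grip":0}]'
python3 -m creep '[{"dx":-0.004,"dy":0.0005,"dz":-0.005,"wx":0,"wy":0.2,"wz":-6,"grip":0}]'
python3 -m creep '[{"dx":-0.003,"dy":0.0005,"dz":-0.005,"wx":0,"wy":0,"wz":-4,"grip":0}]'
```

```text
clock: 35.7
tcp_pos: [544.3, 203.2, 83.4]
tcp_rot: [-1.583, -0.018, 0.353]
force: [5.4, -3.9, 13.7]
finger_gap: 12.3
clock: 35.83
tcp_pos: [544.4, 203.2, 83.5]
tcp_rot: [-1.585, -0.023, 0.245]
force: [0.3, -5.3, 14.9]
finger_gap: 12.5
clock: 35.95
tcp_pos: [545.4, 203.7, 83.7]
tcp_rot: [-1.587, -0.031, 0.177]
force: [0.9, -3.5, 15.2]
finger_gap: 12.2
```

```bash
python3 - <<'E'
from h import *
d=snap('wrist','w32',None,1.5)
d=snap('scene','s32'); save('s32a',d['frame'],(270,90,420,220),5.2)
st()
E
```

```text
{'clock': 36.05, 'qpos': [0.24, 0.03, 1.835, -0.02, 1.246, 0.066], 'dq': [0.0, 0.002, -0.002, 0.002, 0.002, -0.03], 'joint_efforts': [0.179, -28.759, -27.029, 1.152, -0.793, 2.198], 'tcp_pos': [545.376, 203.699, 83.672], 'tcp_rot': [-1.588, -0.032, 0.18], 'force': [1.763, -3.461, 14.645], 'moment': [-0.433, 0.888, 1.942], 'finger_gap': 12.627}
```

View pics/s32a.png

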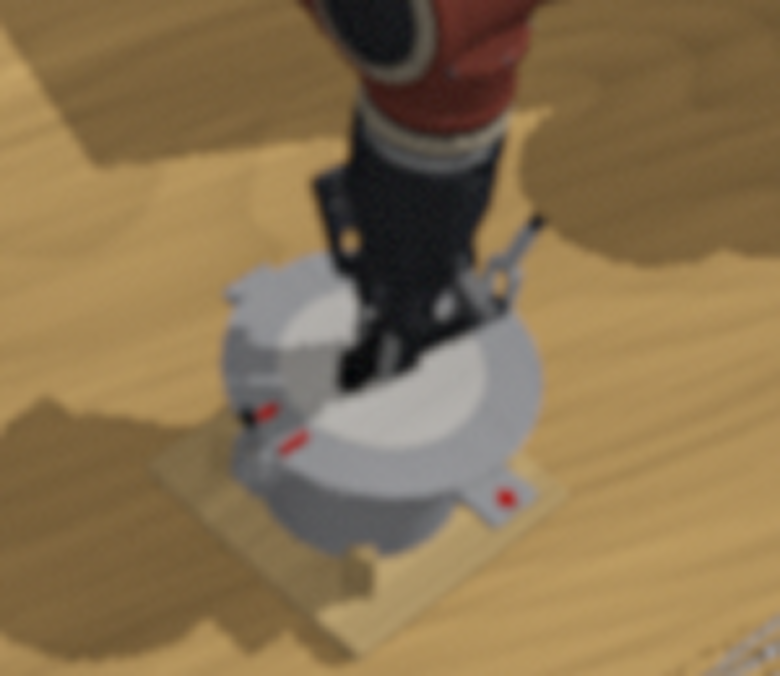

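View pics/w32.png

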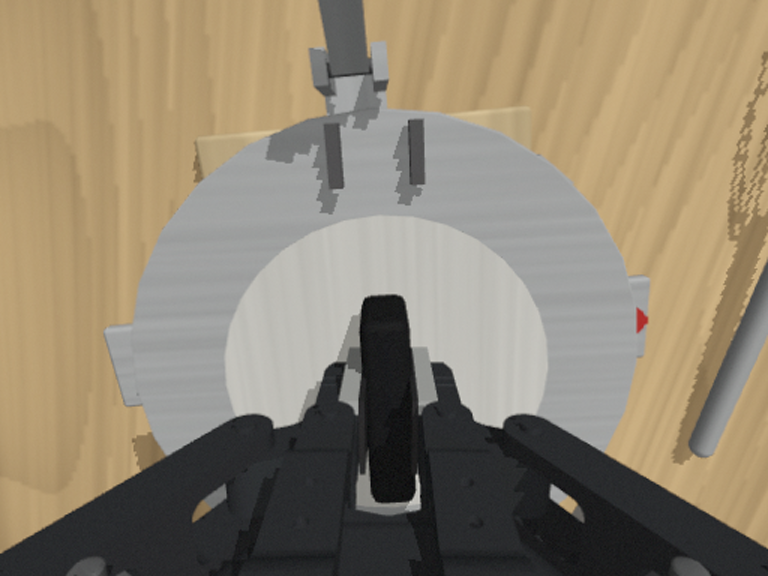

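The moment of about 1.9 N m shows the lid is at the stop, and the fin is twisted about 3° in the jaws. I'll let it spring up while holding the turn, then release.

```bash
python3 -m creep '[{"dx":-0.002,"dy":0,"dz":0.001,"wx":0,"wy":0,"wz":-1.5,"grip":0},{"dx":-0.001,"dy":0,"dz":0.002,"wx":0,"wy":0,"wz":-1.5,"grip":0}]'
python3 -c "
from h import *
st()"
```

```text
clock: 36.3
tcp_pos: [545.4, 203.3, 85.9]
tcp_rot: [-1.592, -0.039, 0.142]
force: [11.2, 3.4, -16.4]
finger_gap: 12.1
{'clock': 36.3, 'qpos': [0.242, 0.023, 1.839, -0.026, 1.242, 0.109], 'dq': [0.009, -0.014, 0.013, -0.021, -0.02, 0.164], 'joint_efforts': [-2.242, -44.281, -38.171, 0.349, 2.242, 2.825], 'tcp_pos': [545.418, 203.291, 85.9], 'tcp_rot': [-1.592, -0.039, 0.142], 'force': [11.164, 3.439, -16.436], 'moment': [0.741, -0.962, 3.002], 'finger_gap': 12.07}
```

```bash
python3 -m creep '[{"dx":0,"dy":0,"dz":-0.001,"wx":0,"wy":0,"wz":0,"grip":20},{"dx":0,"dy":0,"dz":0,"wx":0,"wy":0,"wz":0,"grip":40},{"dx":0,"dy":0,"dz":0,"wx":0,"wy":0,"wz":0,"grip":50}]'
python3 - <<'E'
from h import *
viewer.get_image('wrist')
d=snap('wrist','w33',None,1.5)
st()
E
```

```text
clock: 36.67
tcp_pos: [546.4, 203.7, 85.4]
tcp_rot: [-1.591, -0.042, 0.141]
force: [-1.2, -0.1, 0.4]
finger_gap: 42.8
{'clock': 36.775, 'qpos': [0.242, 0.025, 1.838, -0.026, 1.239, 0.109], 'dq': [0.002, -0.0, 0.002, 0.0, -0.002, -0.001], 'joint_efforts': [0.009, -35.71, -34.653, -0.074, -0.128, 0.002], 'tcp_pos': [546.356, 203.706, 85.327], 'tcp_rot': [-1.591, -0.042, 0.141], 'force': [0.073, 0.398, 0.181], 'moment': [0.027, 0.044, 0.017], 'finger_gap': 42.543}
```

View pics/w33.png

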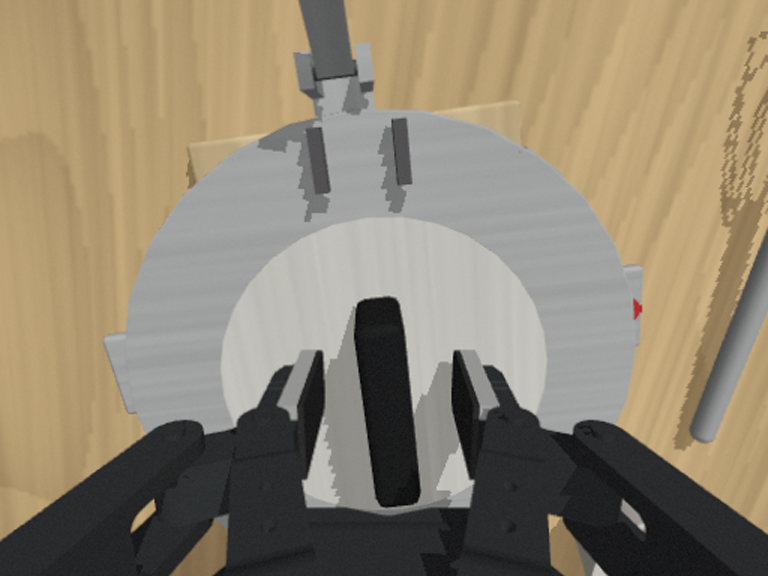

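```bash
python3 -m creep '[{"dx":0,"dy":0,"dz":0.02,"wx":0,"wy":0,"wz":0,"grip":60},{"dx":0,"dy":0,"dz":0.05,"wx":0,"wy":0,"wz":0,"grip":60},{"dx":0,"dy":0,"dz":0.06,"wx":1.2,"wy":2.4,"wz":0,"grip":60},{"dx":0.02,"dy":0,"dz":0.05,"wx":0,"wy":0,"wz":0,"grip":40},{"dx":0.02,"dy":0,"dz":0.03,"wx":0,"wy":0,"wz":0,"grip":0}]'
python3 - <<'E'
from h import *
viewer.get_image('wrist')
d=snap('wrist','w34',None,1.5)
d=snap('scene','s34'); save('s34a',d['frame'],(270,90,420,220),5.2)
st()
E
```

```text
clock: 37.4
tcp_pos: [582.6, 202.9, 303.9]
tcp_rot: [-1.564, 0.001, 0.142]
force: [0.6, 0.4, -0.9]
finger_gap: 17.6
{'clock': 37.55, 'qpos': [0.211, -0.006, 1.502, 0.007, 1.646, 0.07], 'dq': [0.007, 0.012, 0.091, 0.001, -0.006, 0.0], 'joint_efforts': [-0.237, -38.649, -39.721, 0.001, -0.011, -0.006], 'tcp_pos': [582.976, 202.822, 302.569], 'tcp_rot': [-1.564, 0.001, 0.141], 'force': [-0.075, 0.233, -0.877], 'moment': [0.012, 0.005, -0.018], 'finger_gap': 0.073}
```

View pics/s34a.png

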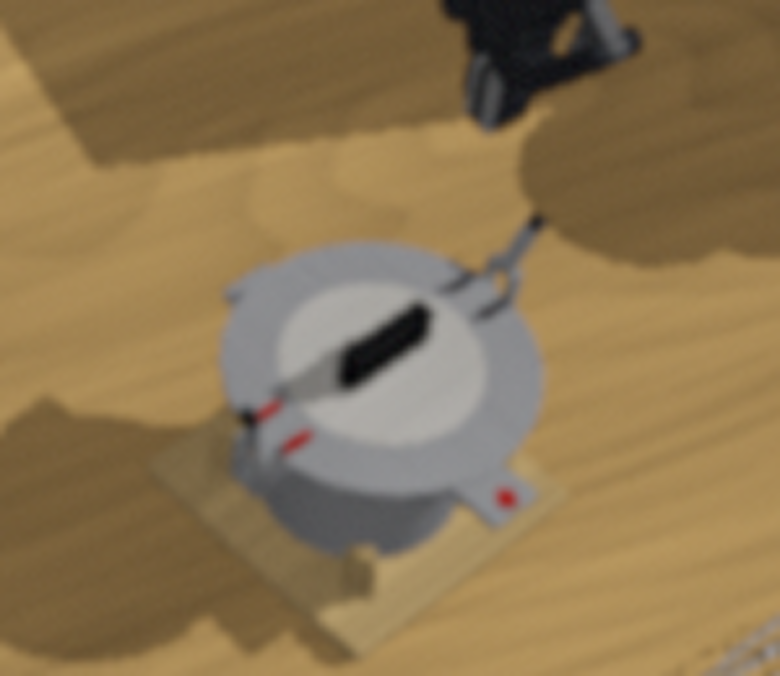

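View pics/w34.png

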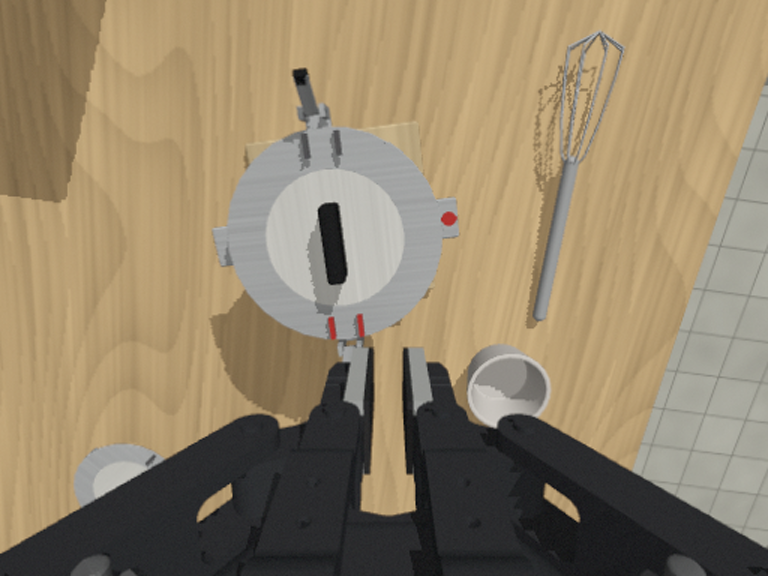

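```bash
python3 - <<'E'
from lidov import *
r=lidfit('w34',[(228,220),(441,232),(333,126),(260,155),(412,162),(245,290),(310,337)],(346,327),(321,148),[(328,204),(338,284)],z0=102)
lidover('w34',r[0],r[1],-76,'lo34',(130,30,330,240),3.6,z0=102)
E
```

```text
circle [545.8 201.1] resid [-0.9 -1.5  0.5 -0.6 -0.4 -0.5 -0.3]
keepers 142.5 [545.6 201. ] ang -75.86
fin [546.9 203.4] 60.1 -76.72
```

View pics/lo34.png

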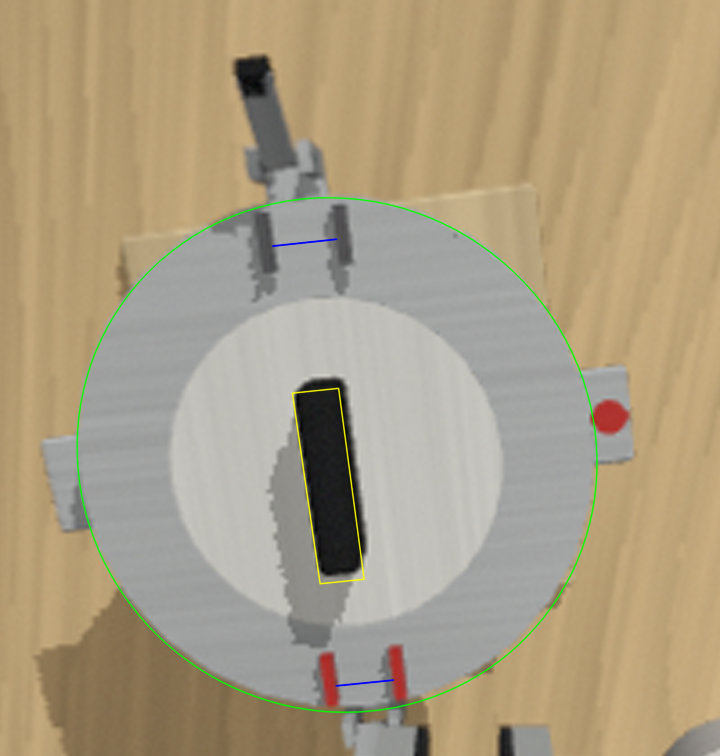

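```bash
python3 - <<'E'
from h import *
d=load('w34'); print(px2w(d,np.array([(449,218.5)])/1.5,93))
# holder corner right-top (417,123) z=12 : mould (85? )
print(px2w(d,np.array([(417,122)])/1.5,12))
th=np.radians(15);R=np.array([[np.cos(th),-np.sin(th)],[np.sin(th),np.cos(th)]])
for v in ((96,0),(85,85)): print(R@np.array(v)+[541.9,203.8])
# -x ear corners
print(px2w(d,np.array([(214,229),(222,266)])/1.5,92))
E
```

```text
[[636.26653674 228.76126307  93.        ]]
[[602.01608729 305.79985586  12.        ]]
[634.62887932 228.64662833]
[602.0040764  307.90331407]
[[441.71888267 191.87446443  92.        ]
 [449.68907982 160.68384257  92.        ]]
```

The lid is locked, about 3 mm off centre relative to the mould, and its keepers are in line with the clips. Next I estimate the clip angles.

```bash
cat > clip.py <<'E'
from h import *
th=np.radians(15);R=np.array([[np.cos(th),-np.sin(th)],[np.sin(th),np.cos(th)]]);C=np.array([541.9,203.8])
def tip(s,phi,L=30):
    r=94-L*np.cos(phi); p=R@np.array([0,s*r])+C; return np.array([p[0],p[1],120.5+L*np.sin(phi)])
def est(d,s,uv):
    ph=np.linspace(0,2.4,241); q=w2px(d,[tip(s,a) for a in ph]); e=np.hypot(*(q-np.array(uv)).T); i=e.argmin(); return ph[i],e[i]
E
python3 - <<'E'
from clip import *
print('a w29',est(load('w29'),-1,np.array([117,366])/1.5),'b w29',est(load('w29'),1,np.array([687,359])/1.5))
print('a w2',est(load('w2'),-1,np.array([74,458])/3.4+[250,80]),'b w2',est(load('w2'),1,np.array([703,290])/3.4+[250,80]))
print('b w34',est(load('w34'),1,np.array([301,76])/1.5))
print('a s34',est(load('s34'),-1,np.array([246,416])/5.2+[270,90]),'b s34',est(load('s34'),1,np.array([540,222])/5.2+[270,90]))
for n,s,a in (('a',-1,1.9),('b',1,2.1)): print(n,tip(s,a).round(0),'hinge',tip(s,0,0).round(1),'folded tip',tip(s,0).round(1))
E
```

```text
a w29 (np.float64(1.79), np.float64(2.2977413981125085)) b w29 (np.float64(2.27), np.float64(1.2827342909410857))
a w2 (np.float64(1.83), np.float64(1.2558471173127166)) b w2 (np.float64(2.35), np.float64(1.6729272822546475))
b w34 (np.float64(2.31), np.float64(0.6455077166418935))
a s34 (np.float64(1.8800000000000001), np.float64(0.0596391507988061)) b s34 (np.float64(2.4), np.float64(0.1962126104241212))
a [569. 104. 149.] hinge [566.2 113.  120.5] folded tip [558.5 142.  120.5]
b [514. 309. 146.] hinge [517.6 294.6 120.5] folded tip [525.3 265.6 120.5]
```

```bash
python3 -m creep '[{"dx":0,"dy":-0.05,"dz":0,"wx":0,"wy":0,"wz":4,"grip":0},{"dx":0,"dy":-0.05,"dz":0,"wx":0,"wy":0,"wz":3,"grip":0},{"dx":-0.003,"dy":-0.04,"dz":-0.02,"wx":0,"wy":0,"wz":0,"grip":0},{"dx":-0.002,"dy":-0.003,"dz":-0.05,"wx":0,"wy":0,"wz":0,"grip":0},{"dx":0,"dy":0,"dz":-0.05,"wx":0,"wy":0,"wz":0,"grip":0},{"dx":0,"dy":0,"dz":-0.04,"wx":0,"wy":0,"wz":0,"grip":0}]'
python3 - <<'E'
from h import *
viewer.get_image('wrist')
d=snap('wrist','w35',None,1.5)
d=snap('scene','s35'); save('s35a',d['frame'],(270,90,420,220),5.2)
s=observe();print(np.degrees(s['tcp_rot']).round(2),np.round(s['force'],1),s['tcp_pos'],s['finger_gap'],s['clock'])
print((np.array([577.9,69.5,104])-s['tcp_pos']).round(1))
E
```

```text
clock: 38.3
tcp_pos: [572.5, 56.1, 137.3]
tcp_rot: [-1.564, 0.004, 0.269]
force: [0.5, -0.3, -0.8]
finger_gap: 0.0
[-89.53   0.44  15.43] [0.6 0.3 1.1] [571.45021177  56.43914894 136.89225809] -0.2472629300610599 38.45
[  6.4  13.1 -32.9]
```

View pics/s35a.png

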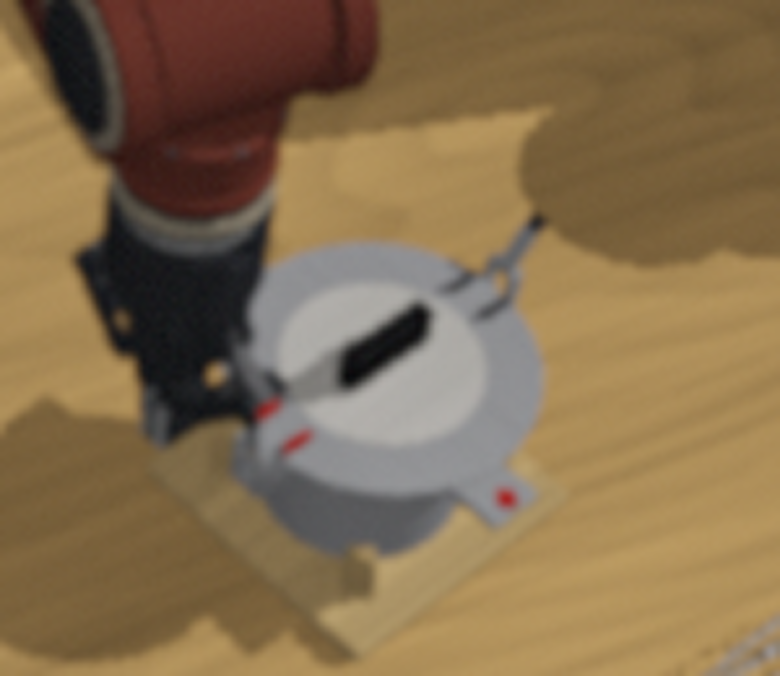

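View pics/w35.png

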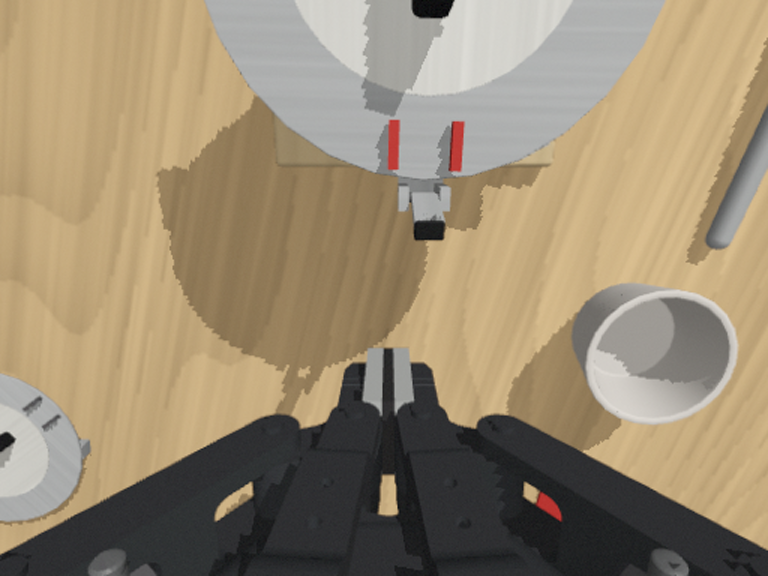

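```bash
python3 -m creep '[{"dx":0.008,"dy":0.004,"dz":-0.017,"wx":0,"wy":0,"wz":0,"grip":0},{"dx":0.001,"dy":0.003,"dz":-0.015,"wx":0,"wy":0,"wz":0,"grip":0}]'
python3 - <<'E'
from h import *
viewer.get_image('wrist')
s=observe();print(np.degrees(s['tcp_rot']).round(2),np.round(s['force'],1),s['tcp_pos'],s['finger_gap'],s['clock'])
d=snap('wrist','w36',None,1.5)
E
```

```text
clock: 38.7
tcp_pos: [584.2, 64.0, 108.8]
tcp_rot: [-1.565, -0.001, 0.269]
force: [0.3, -0.1, 0.3]
finger_gap: -0.1
[-89.61   0.1   15.45] [-0.4 -1.3 -1.1] [583.03678569  64.29478358 106.72595417] -0.3965226650999721 38.75
```

View pics/w36.png

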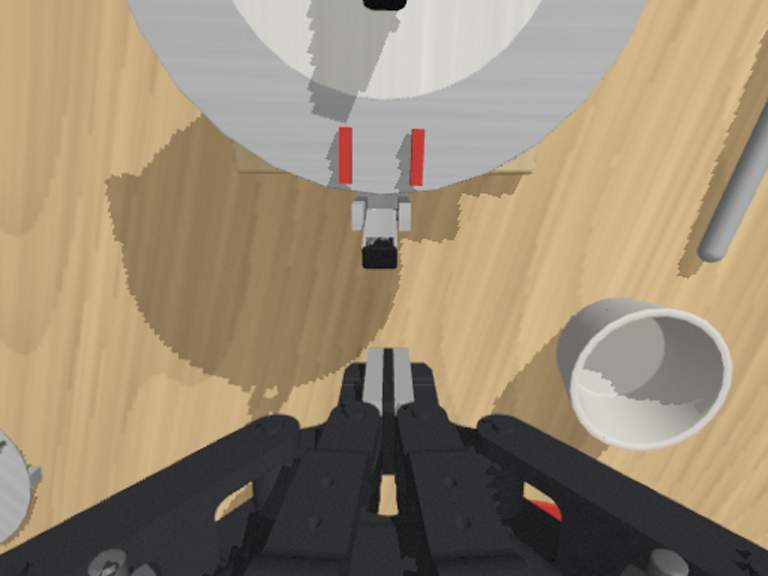

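```bash
python3 -m creep '[{"dx":-0.007,"dy":0.018,"dz":0,"wx":0,"wy":0,"wz":0,"grip":0},{"dx":-0.005,"dy":0.015,"dz":0,"wx":0,"wy":0,"wz":0,"grip":0},{"dx":-0.004,"dy":0.015,"dz":0,"wx":0,"wy":0,"wz":0,"grip":0}]'
python3 -c "
from h import *
snap('wrist','w37',None,1.5)"
```

```text
clock: 39.17
tcp_pos: [566.9, 114.5, 109.1]
tcp_rot: [-1.565, -0.0, 0.269]
force: [-0.9, -1.3, 0.1]
finger_gap: 0.1
```

View pics/w37.png

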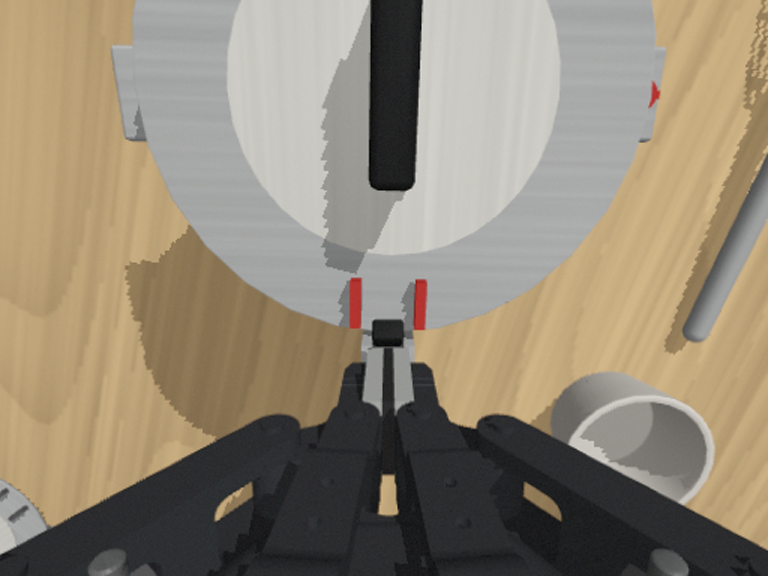

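Clip a is moving ahead of the finger. I keep pushing inward.

```bash
python3 -m creep '[{"dx":-0.004,"dy":0.013,"dz":0,"wx":0,"wy":0,"wz":0,"grip":0},{"dx":-0.004,"dy":0.013,"dz":0,"wx":0,"wy":0,"wz":0,"grip":0}]'
python3 -c "
from h import *
snap('wrist','w38',None,1.5)"
```

```text
clock: 39.48
tcp_pos: [558.1, 144.3, 109.7]
tcp_rot: [-1.563, -0.001, 0.27]
force: [0.5, 0.2, 0.6]
finger_gap: 0.1
```

View pics/w38.png

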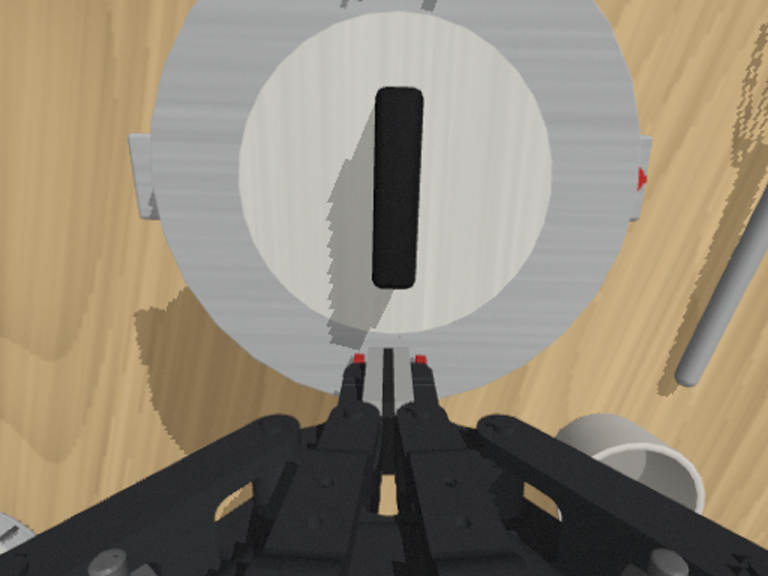

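```bash
python3 -m creep '[{"dx":0,"dy":-0.002,"dz":-0.01,"wx":0,"wy":0,"wz":0,"grip":0}]'
python3 -m creep '[{"dx":0,"dy":-0.001,"dz":-0.006,"wx":0,"wy":0,"wz":0,"grip":0}]'
python3 -m creep '[{"dx":0,"dy":0,"dz":-0.004,"wx":0,"wy":0,"wz":0,"grip":0}]'
```

```text
clock: 39.65
tcp_pos: [558.3, 144.6, 100.5]
tcp_rot: [-1.562, -0.004, 0.273]
force: [1.0, 1.1, 0.9]
finger_gap: 0.1
clock: 39.78
tcp_pos: [557.8, 143.4, 93.4]
tcp_rot: [-1.562, -0.002, 0.273]
force: [-0.3, -0.3, 0.3]
finger_gap: -0.2
clock: 39.9
tcp_pos: [558.4, 143.6, 92.3]
tcp_rot: [-1.561, -0.002, 0.272]
force: [-11.4, 0.5, 28.5]
finger_gap: -0.3
```

Contact with 28 N at the expected height. I'll back off and look.

```bash
python3 -m creep '[{"dx":-0.001,"dy":0,"dz":0.02,"wx":0,"wy":0,"wz":0,"grip":0},{"dx":0.01,"dy":-0.04,"dz":0.04,"wx":0,"wy":0,"wz":0,"grip":0},{"dx":0.015,"dy":-0.04,"dz":0.04,"wx":0,"wy":0,"wz":0,"grip":0},{"dx":0,"dy":-0.01,"dz":0.02,"wx":0,"wy":0,"wz":0,"grip":0}]'
python3 - <<'E'
from clip import *
d=snap('wrist','w39',None,1.5);save('w39a',d['frame'],(200,60,330,170),6)
d=snap('scene','s39'); save('s39a',d['frame'],(290,120,390,200),7.5)
st()
E
```

```text
clock: 40.4
tcp_pos: [580.4, 49.6, 211.0]
tcp_rot: [-1.56, 0.005, 0.271]
force: [-0.2, 0.4, 0.1]
finger_gap: -0.0
{'clock': 40.5, 'qpos': [-0.045, -0.05, 1.695, 0.009, 1.503, -0.318], 'dq': [0.034, 0.021, 0.059, 0.014, -0.021, 0.009], 'joint_efforts': [-0.972, -34.592, -36.971, -0.084, 0.174, -0.072], 'tcp_pos': [580.403, 50.808, 211.331], 'tcp_rot': [-1.56, 0.004, 0.272], 'force': [0.06, -0.153, -0.267], 'moment': [-0.012, 0.055, -0.014], 'finger_gap': 0.164}
```

View pics/s39a.png

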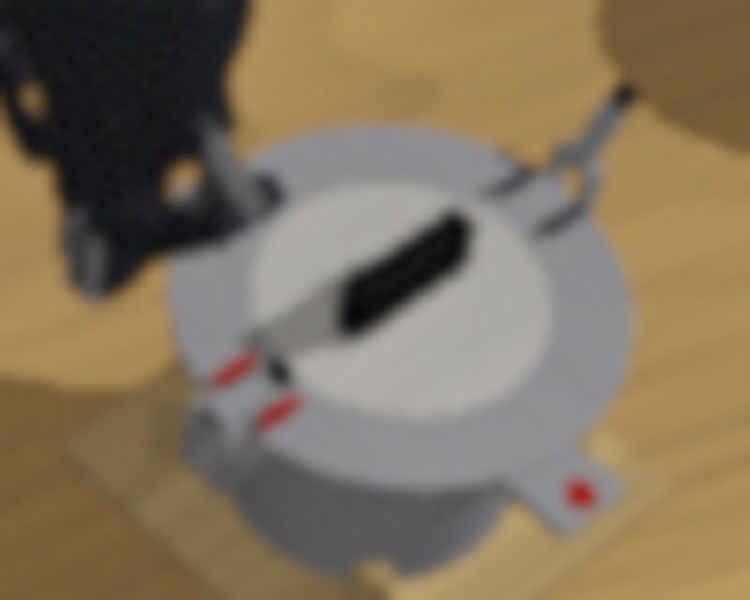

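View pics/w39.png

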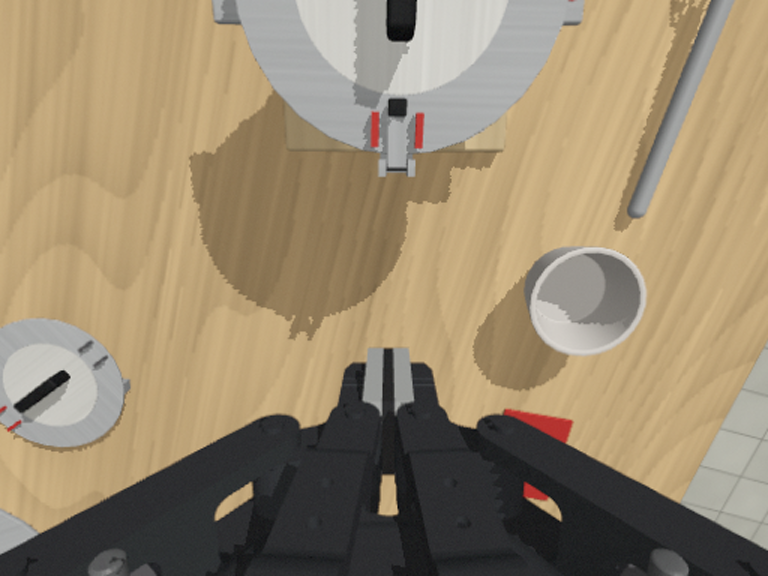

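Clip a lies folded between the red ribs: black tip at (397,107), red ribs at (375,130) and (420,130). Now clip b, coming from the +y side.

```bash
python3 -m creep '[{"dx":-0.012,"dy":0.045,"dz":0.01,"wx":0,"wy":0,"wz":0,"grip":0},{"dx":-0.012,"dy":0.05,"dz":0,"wx":0,"wy":0,"wz":0,"grip":0},{"dx":-0.012,"dy":0.05,"dz":0,"wx":0,"wy":0,"wz":0,"grip":0},{"dx":-0.012,"dy":0.05,"dz":0,"wx":0,"wy":0,"wz":0,"grip":0},{"dx":-0.012,"dy":0.05,"dz":0,"wx":0,"wy":0,"wz":0,"grip":0},{"dx":-0.012,"dy":0.05,"dz":0,"wx":0,"wy":0,"wz":0,"grip":0},{"dx":-0.005,"dy":0.015,"dz":0,"wx":0,"wy":0,"wz":0,"grip":0}]'
python3 - <<'E'
from clip import *
viewer.get_image('wrist')
d=snap('scene','s40'); save('s40a',d['frame'],(290,80,440,200),5.2)
s=observe();print(np.degrees(s['tcp_rot']).round(2),s['tcp_pos'],(np.array([503.1,348.7,102])-s['tcp_pos']).round(1))
d0=load('s39')
print('a', est(d0,-1,np.array([278,368])/7.5+[290,120]))
E
```

```text
clock: 41.38
tcp_pos: [489.0, 372.0, 203.6]
tcp_rot: [-1.558, 0.028, 0.274]
force: [0.4, -0.8, -0.4]
finger_gap: 0.0
[-89.32   1.58  15.65] [489.72470606 370.58065796 203.85481803] [  13.4  -21.9 -101.9]
a (np.float64(0.02), np.float64(0.11007680473606214))
```

View pics/s40a.png

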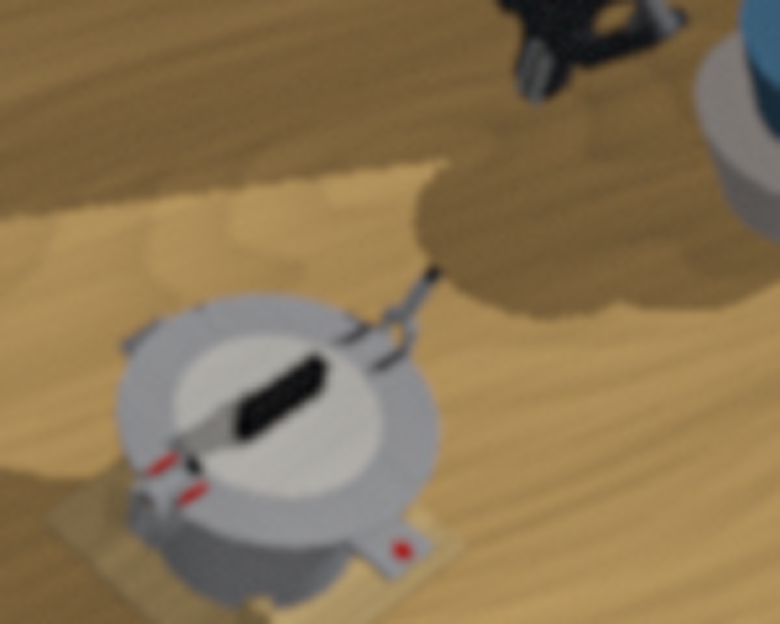

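```bash
python3 -m creep '[{"dx":0.007,"dy":0.002,"dz":-0.03,"wx":0.4,"wy":-1.5,"wz":0,"grip":0},{"dx":0.003,"dy":-0.009,"dz":-0.04,"wx":0,"wy":0,"wz":0,"grip":0},{"dx":0,"dy":-0.006,"dz":-0.02,"wx":0,"wy":0,"wz":0,"grip":0}]'
python3 - <<'E'
from clip import *
viewer.get_image('wrist')
d=snap('scene','s41'); save('s41a',d['frame'],(290,80,440,200),5.2)
s=observe();p=s['tcp_pos'];q=R.T@(np.array(p[:2])-C);print(np.degrees(s['tcp_rot']).round(2),np.round(p,1),'mould frame',q.round(1),np.round(s['force'],1))
E
```

```text
clock: 41.85
tcp_pos: [501.4, 354.6, 112.5]
tcp_rot: [-1.56, -0.003, 0.271]
force: [0.1, 0.0, -0.3]
finger_gap: 0.3
[-8.943e+01 -7.000e-02  1.552e+01] [500.7 354.4 112.1] mould frame [ -0.8 156.2] [ 0.2 -0.6  0.2]
```

View pics/s41a.png

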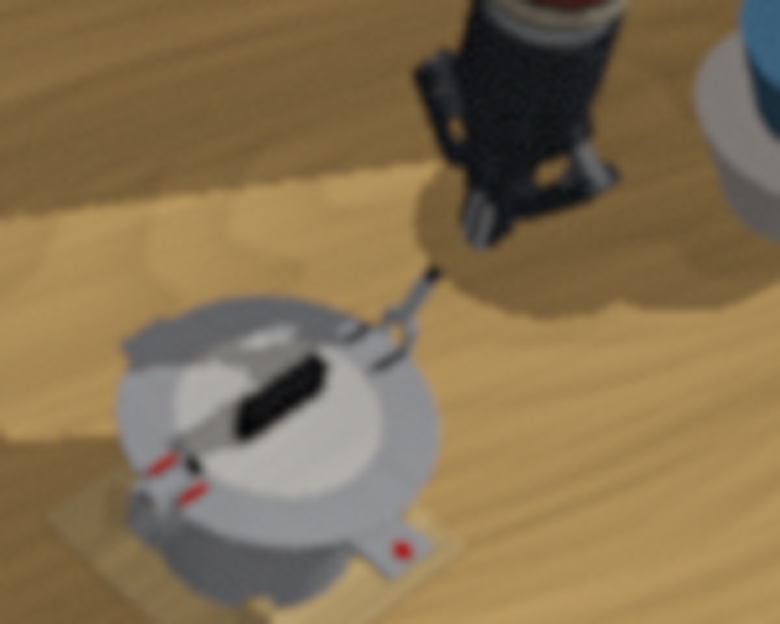

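```bash
python3 -m creep '[{"dx":0.001,"dy":0,"dz":-0.01,"wx":0,"wy":0,"wz":0,"grip":0},{"dx":0.003,"dy":-0.014,"dz":0,"wx":0,"wy":0,"wz":0,"grip":0},{"dx":0.004,"dy":-0.014,"dz":0,"wx":0,"wy":0,"wz":0,"grip":0},{"dx":0.003,"dy":-0.011,"dz":0,"wx":0,"wy":0,"wz":0,"grip":0}]'
python3 - <<'E'
from clip import *
d=snap('scene','s42'); save('s42a',d['frame'],(290,80,440,200),5.2)
s=observe();p=s['tcp_pos'];q=R.T@(np.array(p[:2])-C);print(np.degrees(s['tcp_rot']).round(2),np.round(p,1),'mould frame',q.round(1),np.round(s['force'],1))
E
```

```text
clock: 42.45
tcp_pos: [515.4, 315.4, 107.3]
tcp_rot: [-1.557, -0.01, 0.271]
force: [0.0, 0.7, 1.4]
finger_gap: 0.0
[-89.3   -0.57  15.47] [515.9 314.1 107.3] mould frame [  3.4 113.2] [0.4 0.5 0.4]
```

View pics/s42a.png

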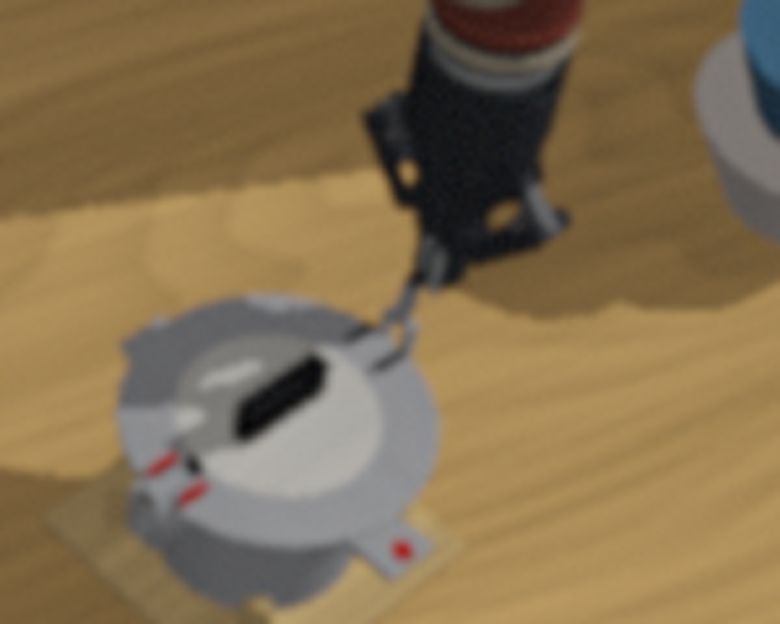

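```bash
python3 -m creep '[{"dx":0.001,"dy":-0.015,"dz":-0.003,"wx":0,"wy":0,"wz":0,"grip":0},{"dx":0.003,"dy":-0.013,"dz":0,"wx":0,"wy":0,"wz":0,"grip":0},{"dx":0.003,"dy":-0.011,"dz":0,"wx":0,"wy":0,"wz":0,"grip":0}]'
python3 - <<'E'
from clip import *
d=snap('scene','s43'); save('s43a',d['frame'],(290,80,440,200),5.2)
s=observe();p=s['tcp_pos'];q=R.T@(np.array(p[:2])-C);print(np.degrees(s['tcp_rot']).round(2),np.round(p,1),'mould frame',q.round(1),np.round(s['force'],1))
E
```

```text
clock: 42.88
tcp_pos: [523.0, 272.7, 103.9]
tcp_rot: [-1.558, -0.01, 0.27]
force: [0.3, 0.2, 0.5]
finger_gap: 0.4
[-89.33  -0.55  15.43] [523.3 271.5 103.8] mould frame [-0.5 70.2] [ 0.3 -1.  -0.1]
```

View pics/s43a.png

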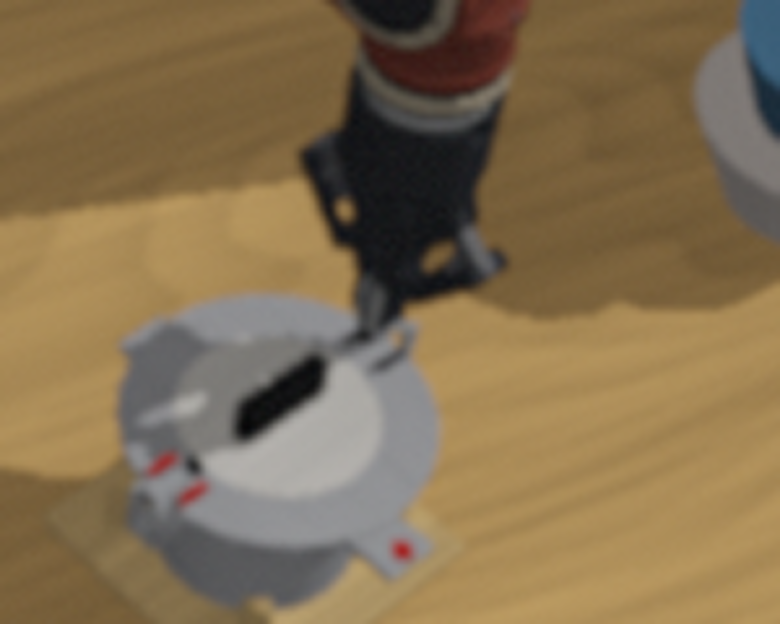

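```bash
python3 -m creep '[{"dx":0.002,"dy":-0.006,"dz":-0.002,"wx":0,"wy":0,"wz":0,"grip":0},{"dx":0,"dy":0,"dz":-0.005,"wx":0,"wy":0,"wz":0,"grip":0}]'
python3 -m creep '[{"dx":0,"dy":0,"dz":-0.004,"wx":0,"wy":0,"wz":0,"grip":0}]'
```

```text
clock: 43.18
tcp_pos: [526.2, 264.3, 97.0]
tcp_rot: [-1.56, -0.011, 0.269]
force: [0.5, -0.6, 1.2]
finger_gap: 0.1
clock: 43.3
tcp_pos: [526.2, 264.2, 92.7]
tcp_rot: [-1.56, -0.011, 0.269]
force: [-0.8, -0.4, 11.0]
finger_gap: -0.1
```

```bash
python3 -m creep '[{"dx":0,"dy":0,"dz":-0.003,"wx":0,"wy":0,"wz":0,"grip":0}]'
python3 -m creep '[{"dx":0,"dy":0,"dz":0.02,"wx":0,"wy":0,"wz":0,"grip":0},{"dx":-0.01,"dy":0.03,"dz":0.05,"wx":0,"wy":0,"wz":0,"grip":0},{"dx":-0.015,"dy":0.03,"dz":0.05,"wx":0,"wy":0,"wz":0,"grip":0},{"dx":-0.015,"dy":0.04,"dz":0.04,"wx":0,"wy":0,"wz":0,"grip":0},{"dx":-0.015,"dy":0.05,"dz":0.02,"wx":0,"wy":0,"wz":0,"grip":0},{"dx":-0.01,"dy":0.05,"dz":0,"wx":0,"wy":0,"wz":0,"grip":0}]'
python3 - <<'E'
from clip import *
viewer.get_image('wrist')
d=snap('scene','s44'); save('s44a',d['frame'],(290,110,390,190),7.5)
d=snap('top','t44'); save('t44a',d['frame'],(150,130,250,220),7.5)
st()
E
```

```text
clock: 43.42
tcp_pos: [526.6, 264.3, 92.4]
tcp_rot: [-1.561, -0.01, 0.269]
force: [-8.4, -5.1, 23.0]
finger_gap: -0.0
clock: 44.18
tcp_pos: [457.8, 468.7, 276.9]
tcp_rot: [-1.559, -0.009, 0.266]
force: [0.8, -0.9, -0.1]
finger_gap: 0.2
{'clock': 44.325, 'qpos': [0.681, 0.082, 1.46, 0.008, 1.593, 0.412], 'dq': [-0.046, -0.02, 0.035, -0.017, 0.005, -0.009], 'joint_efforts': [1.405, -41.909, -38.975, 0.194, -0.086, 0.062], 'tcp_pos': [456.523, 468.296, 273.26], 'tcp_rot': [-1.561, -0.003, 0.269], 'force': [-0.308, -0.527, 0.359], 'moment': [-0.048, -0.001, -0.025], 'finger_gap': 0.334}
```

View pics/s44a.png

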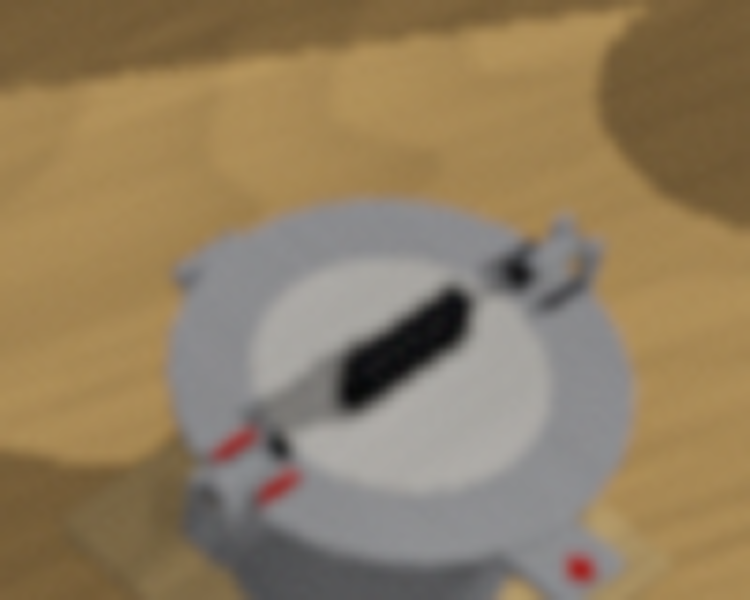

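View pics/t44a.png

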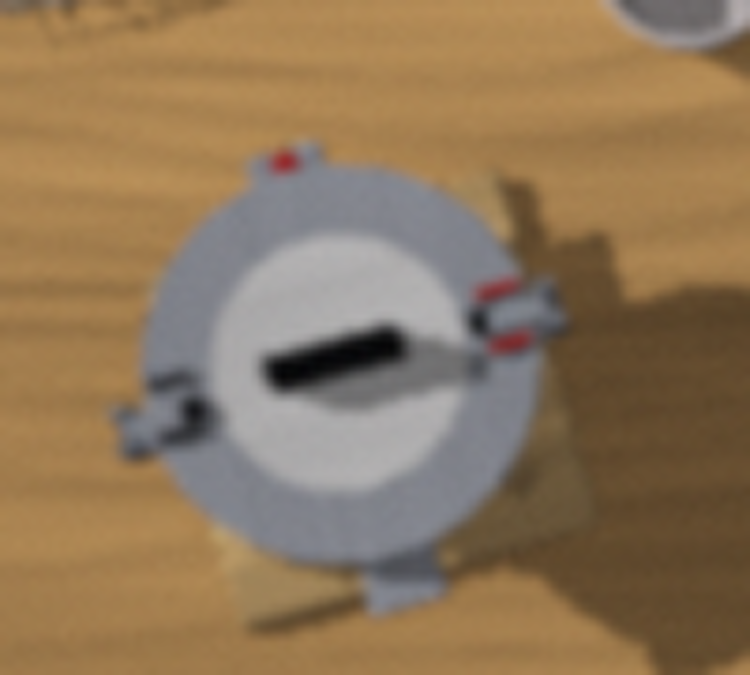

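```bash
python3 -m creep '[{"dx":0.015,"dy":-0.05,"dz":0,"wx":0,"wy":0,"wz":0,"grip":0},{"dx":0.015,"dy":-0.055,"dz":0,"wx":0,"wy":0,"wz":0,"grip":0},{"dx":0.015,"dy":-0.055,"dz":-0.01,"wx":0,"wy":0,"wz":0,"grip":0},{"dx":0.015,"dy":-0.055,"dz":-0.02,"wx":0,"wy":0,"wz":0,"grip":0},{"dx":0.015,"dy":-0.045,"dz":-0.02,"wx":0,"wy":0,"wz":0,"grip":0}]'
python3 - <<'E'
from clip import *
viewer.get_image('wrist')
d=snap('wrist','w45',None,1.5); 
print('b scene',est(load('s44'),1,np.array([515,273])/7.5+[290,110]),'a scene',est(load('s44'),-1,np.array([278,445])/7.5+[290,110]))
st()
E
```

```text
clock: 44.95
tcp_pos: [531.6, 200.0, 220.1]
tcp_rot: [-1.564, -0.003, 0.274]
force: [0.5, 0.2, -0.6]
finger_gap: -0.4
b scene (np.float64(0.0), np.float64(1.1039433905874139)) a scene (np.float64(0.0), np.float64(0.20868315865965867))
{'clock': 45.05, 'qpos': [0.222, -0.095, 1.728, 0.006, 1.512, -0.047], 'dq': [0.07, -0.002, -0.043, 0.051, 0.019, 0.045], 'joint_efforts': [-1.466, -34.302, -38.469, -0.257, -0.149, -0.252], 'tcp_pos': [530.824, 197.79, 217.289], 'tcp_rot': [-1.565, 0.003, 0.269], 'force': [0.08, -0.136, -0.711], 'moment': [0.021, 0.036, 0.003], 'finger_gap': -0.045}
```

View pics/w45.png

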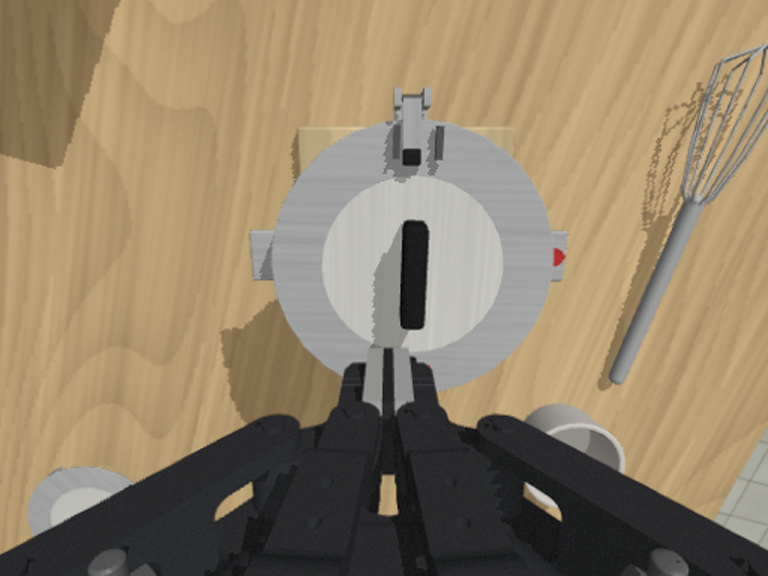

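```bash
python3 - <<'E'
from lidov import *
d=load('w45'); save('w45a',d['frame'],(230,45,330,125),7.5)
r=lidfit('w45',[(272,255),(553,255),(412,118),(310,160),(513,160),(300,335),(530,330)],(426,368),(418,141),[(415,222),(413,328)],z0=102)
print(px2w(d,np.array([(559,257)])/1.5,93), px2w(d,np.array([(299,128),(513,128)])/1.5,12))
from clip import R,C
print(R@np.array([96,0])+C,R@np.array([-85,85])+C,R@np.array([85,85])+C)
E
```

```text
circle [545.4 202.6] resid [-1.  -1.2 -0.7  0.3 -1.7 -2.8 -0.9]
keepers 137.3 [549.6 208.5] ang -71.33
fin [544.6 204.2] 60.2 -74.64
[[638.59645889 229.74601657  93.        ]] [[442.14635184 261.98554221  12.        ]
 [601.05294135 305.86813042  12.        ]]
[634.62887932 228.64662833] [437.79668593 263.9040764 ] [602.0040764  307.90331407]
```

View pics/w45a.png

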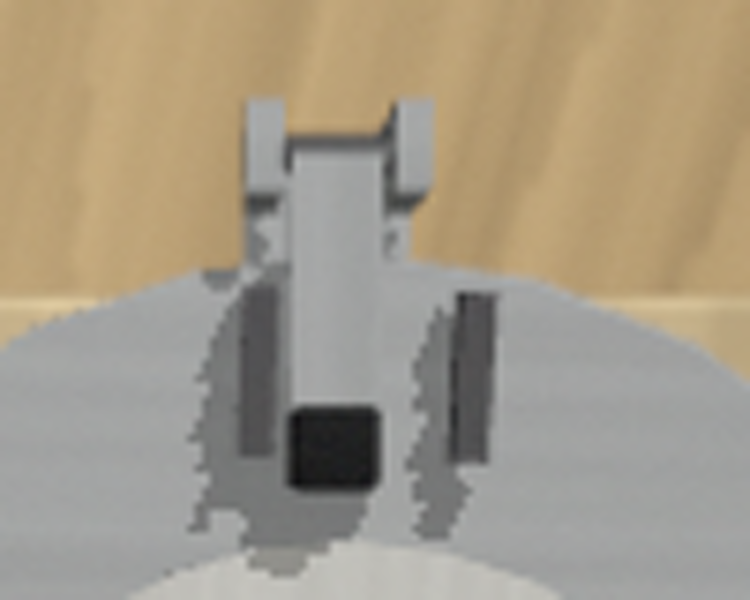

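Both clips lie flat between their ribs: clip b's tip is at (412,157), between ribs at (397,142) and (439,142). The lid is locked and the arm is clear of everything, so I hand in.

```bash
python3 - <<'E'
from h import *
s=observe(); print(np.round(s['force'],1),s['tcp_pos'],s['clock'])
print(ticket.close_job())
E
```

```text
[ 0.1 -0.1 -0.7] [530.82363738 197.78962837 217.2887323 ] 45.05
the job is handed in; nothing more can be done
None
```

I finished the job and handed it in at 45 s. All five cutters are in the mould, the 172 mm lid is on and locked, and both clips are folded into their keepers. Handing in gave no verdict, so the points below are my own last checks.

- **Cutters:** all five lay below the rim in the last view before closing. The hex and the round one are on their sides.
- **Lid:** I set it at the red mark, pressed it down and turned it clockwise to the stop, where the wrist read about 1.9 N m. It then held against a 16 N upward pull. Its red keeper is at clip a.
- **Lid centring:** my pictures put the lid 2 to 4 mm off the mould's centre, against the 6 mm allowed. The camera is only good to about 2 mm, so this is within limits but with a small margin.
- **Clips:** from the pictures, clip a is at 0 to 0.02 rad and clip b at about 0 rad. Each was pressed down with over 20 N. Clip b sits about 3 mm off the middle of its keeper but between the ribs.
- **Bystanders:** I saw no change in the ramekin, spatula or whisk, but I did not measure them.

**What disagreed:** the fingertips turned out to be about 32 mm above the reported TCP. My first grasp of the square cutter therefore closed on nothing; I found the offset in the images and allowed for it from then on. One contact of about 6 N with the mould occurred while I placed the square cutter.

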